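# Wedge spar staves on the planing bed

## Task

Clamp the spar staves for planing: lay every stave on the bed side by side, lengthwise in the middle of the bed and pushed up to the fence, then measure the first dog hole left clear beyond them with the depth rod and stand in it the bench dog that stays below the stave tops, but by no more than half their height. Try the wedges between dog and staves until you find the one that bites before its foot reaches the bed (neither dropping right through nor staying on top), and press it down firmly. Leave the rod back in its stand and the unused dogs and wedges off the bed, on the bench, and do not knock over the can of varnish.

Things in the scene. Friction and masses are not known exactly. Their poses are not given: they have to be found in the camera images.
- bed: Beech planing bed, a fixed slab 240 mm (x) by 280 mm (y) by 70 mm high. Origin: centre of its underside, z up; its top is at z = 70 mm. The fence lies on its left (+y) side. The staves lie along the bed's x. Two blind square dog holes lie at x = 0 (see the hole points).
- fence: Wooden fence fixed on the bed, 230 mm long (x), 30 mm wide and 30 mm high, with two bolt heads (to 38 mm) on top. Origin: middle of the lower edge of its inner face, against which the staves lie; that face looks to -y, the fence extends to +y. The face lies at y = +96 to +104 mm in the bed's frame.
- bed_hole0 (a point): Middle of the mouth, on the bed's top, of the dog hole nearer the fence: x = 0, y = -24.5 mm in the bed's frame. Square, 28 x 28 mm, sides along the bed's axes; blind, somewhere between 30 and 58 mm deep (different every time, unlike the other hole). The hole to use when two staves are laid.
- bed_hole1 (a point): The same for the dog hole farther from the fence: x = 0, y = -60.5 mm in the bed's frame. The hole to use when three staves are laid (the staves then leave no room at the nearer hole).
- stave1: A spruce stave, 200 mm long (x), 42 mm high (z), roughly sawn to a width (y) somewhere between 30 and 42 mm - the staves differ and are not marked. Origin: its centre. Lies on the bench to the left; in some starts one of the three staves is absent.
- stave2: A spruce stave, 200 mm long (x), 42 mm high (z), roughly sawn to a width (y) somewhere between 30 and 42 mm - the staves differ and are not marked. Origin: its centre. Lies on the bench to the left; in some starts one of the three staves is absent.
- stave3: A spruce stave, 200 mm long (x), 42 mm high (z), roughly sawn to a width (y) somewhere between 30 and 42 mm - the staves differ and are not marked. Origin: its centre. Lies on the bench to the left; in some starts one of the three staves is absent.
- dog1: A square steel bench dog, 25 x 25 x 66 mm, standing on end on the bench to the right, near the robot. Origin: centre of its lower end; z along its length.
- dog2: A square steel bench dog, 25 x 25 x 78 mm, standing on end on the bench to the right, near the robot. Origin: centre of its lower end; z along its length.
- dog3: A square steel bench dog, 25 x 25 x 90 mm, standing on end on the bench to the right, near the robot. Origin: centre of its lower end; z along its length.
- wedge1: A plain wooden wedge, thin end down: 50 mm long (its x), 75 mm high; its +y face is upright, its -y face slopes outward going up by 0.35 mm per mm. Thickness (y) 30 mm at the foot, 56 mm at the top. Origin: centre of the foot; z up. Stands on its thin end on the bench to the right. Its two ends (x faces) are parallel, for gripping.
- wedge2: A plain wooden wedge, thin end down: 50 mm long (its x), 75 mm high; its +y face is upright, its -y face slopes outward going up by 0.35 mm per mm. Thickness (y) 34 mm at the foot, 60 mm at the top. Origin: centre of the foot; z up. Stands on its thin end on the bench to the right. Its two ends (x faces) are parallel, for gripping.
- wedge3: A plain wooden wedge, thin end down: 50 mm long (its x), 75 mm high; its +y face is upright, its -y face slopes outward going up by 0.35 mm per mm. Thickness (y) 38 mm at the foot, 64 mm at the top. Origin: centre of the foot; z up. Stands on its thin end on the bench to the right. Its two ends (x faces) are parallel, for gripping.
- wedge4: A plain wooden wedge, thin end down: 50 mm long (its x), 75 mm high; its +y face is upright, its -y face slopes outward going up by 0.35 mm per mm. Thickness (y) 42 mm at the foot, 68 mm at the top. Origin: centre of the foot; z up. Stands on its thin end on the bench to the right. Its two ends (x faces) are parallel, for gripping.
- rod: Depth rod: a steel rod of 10 mm diameter and 90 mm length below a round wooden handle of 24 mm diameter and 45 mm height. Origin: the lower tip; z up along the rod to the handle. Hangs upright in its stand by the handle's shoulder.
- rod_stand: Fixed wooden stand for the rod, a block 60 x 60 mm and 95 mm high with a square 17 mm hole down its middle. Origin: centre of its underside. In the stand the rod's tip is 5 mm above the bench, the handle's shoulder at 95 mm, its top at 140 mm.
- varnish: A closed can of varnish, 76 mm in diameter and 105 mm high, upright on the bench at the right. Origin: centre of its underside. Not to be knocked over.
There are look-alikes about, which are no part of the job. What is shaped like the rod but orange is not meant.

How it is judged:
By the outcome, as a careful person would: the job done as asked, in the order asked, and still so for the second after the job is handed in, with the robot touching nothing.
Of stave1, stave2, stave3 only 2 to 3 are there at a start; the rules pass over those that are not, and their reading is None.
At some moment in a run one of stave1, stave2, stave3 may be knocked a few centimetres aside while the robot is not near it.
It also fails if it takes over 210 s, if anything falls off the work surface, if the arm or the gripper's body presses on something with over 40 N, if the wrist force passes 120 N, or if a joint passes its speed limit or range.

## Robot

A 6-joint arm with a two-finger parallel gripper is mounted at the origin on the work surface. World frame = base frame: x ahead of the robot, y to its left, z up, the work surface at z = 0. Lengths are in m, angles in rad, forces in N, time in s.
With the tool pointing down it reaches from about 0.25 to 0.725 m from the base axis. Payload 4 kg.
Tool frame: the origin (TCP) lies on the centre line of the jaws, within the pads' length; the fingertips stand 11 mm ahead of it and the grasp point (between the pads) lies 8 mm behind it; z points along the fingers, x is the direction in which the jaws open and shut, and the axes are right-handed (so a half turn about z gives the same grasp; the last joint's range is limited). The gripper opens to 85 mm and grips with 20 to 120 N. Pads are 22 mm wide; open, the fingers measure 114 mm over their backs; the gripper's body (76 mm by 85 mm) begins 54 mm behind the grasp point. The pads swing forward as they close: fully open they stand 13 mm farther back than shut.
Start: joints at [1.246, 0.241, 0.005, 1.335, 0, 1.571], TCP at [0.16, 0.474, 0.215] pointing down, gripper open.
Joint ranges: [-2.72, 2.72], [-1.05, 1.87], [-1.09, 1.28], [-1.99, 2.15], [-1.42, 1.44], [-3.14, 3.14]. Speed limits (rad/s): [2.79, 2.79, 3.14, 3.14, 3.14, 3.14].

## Interface

Orientations are given as a unit quaternion [x, y, z, w].
In Python, from workcell import bot, viewer, order gives the robot as it stands. The module is installed in compiled form; this text tells all that it offers.
- The arm moves only by the tool send_rows, never from a script. Its argument "increments" is a list that holds one entry, the list of rows, each a list of 4 numbers: the shift along the tool's x, y, z in m, then the turn about the tool's z in degrees. A call has exactly 8 rows; each row shifts and turns the pose as measured when the row begins, along the tool's axes as they then stand; what a row does not reach is not made up. A row lasts 1/10 s, in which the tool goes at most 50 mm and 8.59 degrees, less where a joint would pass 70% of its speed; a pose out of reach is approached as far as the arm can. A call is refused whole if a number of a shift passes 0.05 or a number of a turn 8.59, either way. A call with a gripper value outside its range is refused whole. "hand" is the closure, from -1 (fully open) to 1 (shut), so that 0 is half open, set as the call begins (left out, the last holds). The fingers move at their own pace and stop on an object; the grip force is fixed at half the most. Time passes only in rows, so rows that do not move let the fingers close, or fill a call up. It gives the time, the measured TCP pose, the force and the opening at its end, in the units of the state.
- bot.get_obs(): the state, without advancing time (a new reading comes with each control period).
- viewer.camera(name): name is "scene" or "side" or "wrist"; returns a dict with "image" (420x560x3 uint8, red, green, blue), "range_z" (420x560 float32, m along the optical axis (not along the pixel's ray), 0 where there is no reading), "camera_matrix" (3x3 intrinsics, pixels), "eye" and "rotation" of the camera in the world. Camera axes: x right, y down, z forward; pixel columns grow to the right and rows downward; lengths in m; the calibration is good to about 2 mm. A picture is of the moment at which its call begins.
- order.job_done(): hands the job in, once; it reports no verdict.
The state is a dict: "clock": time; "joint_pos": joint angles; "joint_vel": joint speeds; "tau": joint torques, N m; "eef_pos": TCP position; "tool_rot": TCP orientation; "ft_force": force on the tool from outside, world axes, zero at the start; "ft_torque": the same for the moment, N m; "grip_width": finger opening in m.
Only numpy, scipy, OpenCV 4.12 (cv2) and the standard library are available. Lean on these libraries where they do the work, as an engineer would, in place of code of your own. Each camera call takes 0.05 s, during which the arm holds its last target.

## Working session

There is one attempt and no reset: what is moved stays moved. The work goes in short steps, Python scripts to look and compute and a tool call to move; the robot and the scene stay as the last step left them, time stands still between calls to the robot, and variables do not carry over. Pictures are saved under pics/ and viewed, and the job is handed in when it is done.

Besides the shell and the picture viewer there is one more tool, called after "Emit:" by a JSON object that holds its "name" and its "arguments". send_rows: Moves the arm, as the interface text tells. Its arguments: {"type":"object","properties":{"increments":{"type":"array","items":{"type":"array","items":{"type":"array","items":{"type":"number"}}}},"hand":{"type":"number"}},"required":["increments"]}

```bash
mkdir -p pics; ls; cat > h.py <<'E'
from workcell import bot, viewer, order
import numpy as np, cv2
np.set_printoptions(precision=4,suppress=True)
def grab(n,tag):
    c=viewer.camera(n); cv2.imwrite(f'pics/{tag}.png',cv2.cvtColor(c['image'],cv2.COLOR_RGB2BGR)); 
    np.savez(f'{tag}.npz',**{k:np.array(v) for k,v in c.items()}); return c
def world(c):
    z=c['range_z']; K=c['camera_matrix']; v,u=np.mgrid[:z.shape[0],:z.shape[1]]
    P=np.stack([(u-K[0,2])/K[0,0]*z,(v-K[1,2])/K[1,1]*z,z],-1)
    W=P@np.array(c['rotation']).T+np.array(c['eye']); W[z==0]=np.nan
    return W
E
python3 - <<'E'
from h import *
for n in ['scene','side','wrist']:
    c=grab(n,n+'0'); print(n,c['camera_matrix'].tolist(),c['eye'],np.array(c['rotation']).tolist())
o=bot.get_obs()
for k,v in o.items(): print(k,v)
E
```

```text
pics
scene [[485.02603213420144, 0.0, 280.452714362357], [0.0, 485.02603213420144, 211.111815410347], [0.0, 0.0, 1.0]] [1.5686 0.6207 0.8819] [0.4230343205048777, 0.7723205622045708, -0.41218741780103074, -0.23380428883472298]
side [[473.0405765053034, 0.0, 282.1377374225918], [0.0, 473.0405765053034, 210.55467445816564], [0.0, 0.0, 1.0]] [ 0.3404 -0.7356  0.8927] [0.924615661240538, -0.11583740096912559, 0.0480930910803792, -0.35965904703729484]
wrist [[332.7053902356487, 0.0, 275.9832957854485], [0.0, 332.7053902356487, 211.6630616221962], [0.0, 0.0, 1.0]] [0.0912 0.496  0.3725] [0.8033073601518392, 0.5779303705121617, 0.08303894258457031, 0.11746619079545899]
clock 0.15
joint_pos [1.246  0.2412 0.004  1.3352 0.     1.5708]
joint_vel [-0.0004 -0.0025  0.0025  0.0002 -0.0006  0.0024]
tau [  0.0005 -37.2634  25.2639   0.0123   0.      -0.    ]
eef_pos [0.1594 0.4734 0.2143]
tool_rot [ 0.8121  0.5835 -0.0007  0.0005]
ft_force [0.1317 0.7816 0.1409]
ft_torque [-0.007  -0.0158  0.0348]
grip_width 0.08546239251219882
```

```bash
python3 - <<'E'
s=open('h.py').read()
s=s.replace("np.array(c['rotation']).T","R.from_quat(c['rotation']).as_matrix().T").replace("import numpy","from scipy.spatial.transform import Rotation as R\nimport numpy")
open('h.py','w').write(s)
E
```

```text
(no output)
```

View pics/scene0.png

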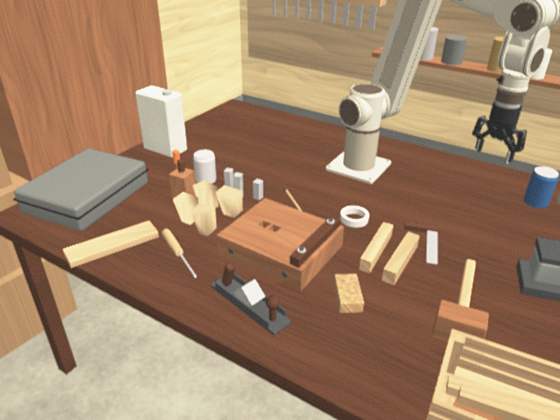

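View pics/side0.png

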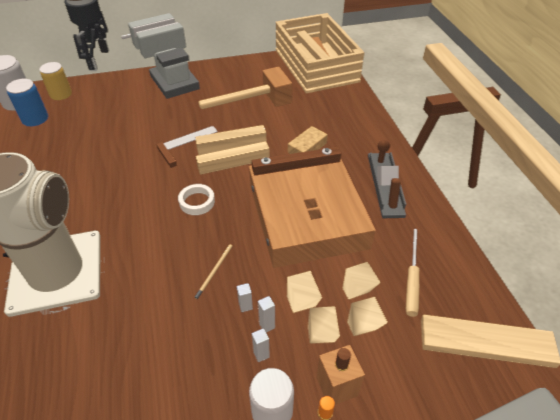

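View pics/wrist0.png

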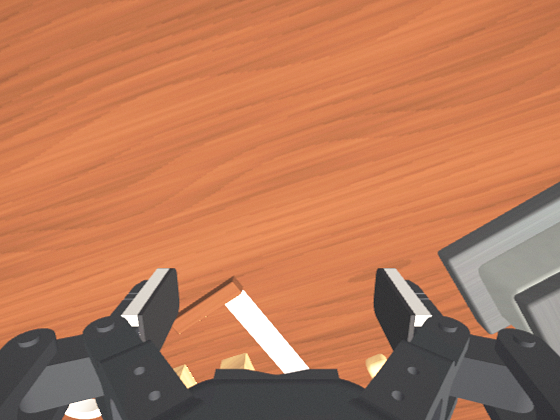

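```bash
python3 - <<'E'
from h import *
for n in ['side','scene']:
    c=dict(np.load(n+'0.npz')); W=world(c)
    # ortho map 1mm/px: x 0.1..0.8 , y -0.5..0.55 ; color by image and height
    x0,x1,y0,y1=0.05,0.75,-0.45,0.6; s=1.5e-3
    H=np.full((int((y1-y0)/s),int((x1-x0)/s)),-1.); C=np.zeros(H.shape+(3,),np.uint8)
    p=W.reshape(-1,3); col=c['image'].reshape(-1,3)
    ok=np.isfinite(p[:,0])&(p[:,0]>x0)&(p[:,0]<x1)&(p[:,1]>y0)&(p[:,1]<y1)&(p[:,2]<0.2)
    p=p[ok];col=col[ok];o=np.argsort(p[:,2]);p=p[o];col=col[o]
    i=((y1-p[:,1])/s).astype(int).clip(0,H.shape[0]-1);j=((p[:,0]-x0)/s).astype(int).clip(0,H.shape[1]-1)
    H[i,j]=p[:,2];C[i,j]=col
    np.save(n+'H.npy',H)
    hv=cv2.applyColorMap((H.clip(0,.15)/.15*255).astype(np.uint8),cv2.COLORMAP_JET); hv[H<0]=0
    im=np.hstack([C[:,:,::-1],hv]); im=cv2.resize(im,None,fx=.8,fy=.8,interpolation=cv2.INTER_NEAREST)
    cv2.imwrite(f'pics/{n}_map.png',im); print(im.shape)
E
```

```text
(560, 746, 3)
(560, 746, 3)
```

View pics/side_map.png

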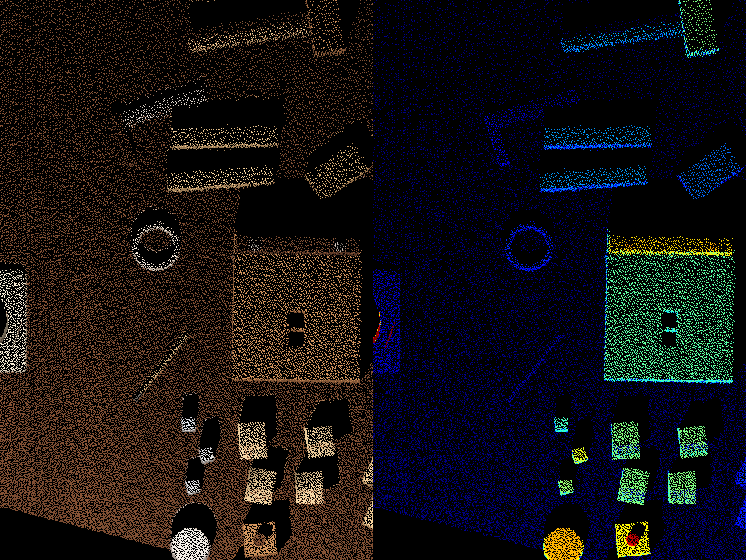

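View pics/scene_map.png

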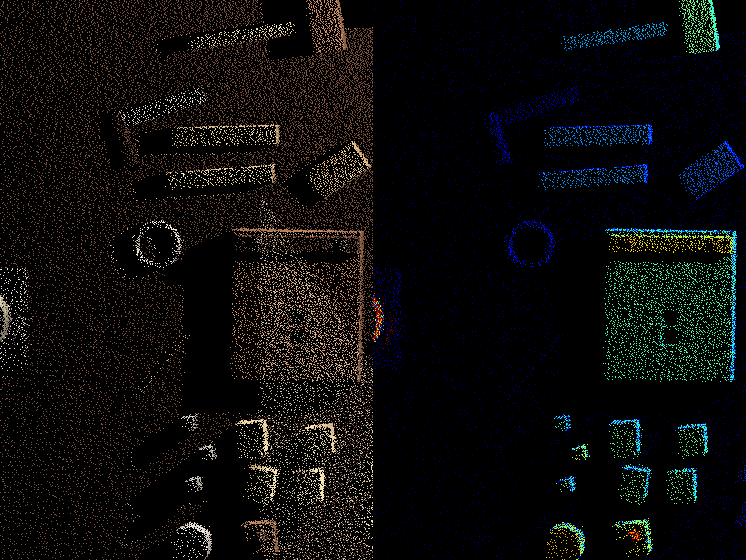

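```bash
cat > fit.py <<'E'
from h import *
def fit(pts,zmin,zmax,name,tags):
    for t in tags:
        c=dict(np.load(t+'.npz')); p=world(c).reshape(-1,3)
        x0,x1,y0,y1=pts
        m=(p[:,0]>x0)&(p[:,0]<x1)&(p[:,1]>y0)&(p[:,1]<y1)&(p[:,2]>zmin)&(p[:,2]<zmax)
        q=p[m]
        if len(q)<15: print(name,t,'few',len(q)); continue
        zt=np.percentile(q[:,2],90); q=q[abs(q[:,2]-np.median(q[q[:,2]>zt-.006][:,2]))<.004]
        r=cv2.minAreaRect((q[:,:2]*1000).astype(np.float32))
        print(name,t,len(q),'z',q[:,2].mean().round(4),'c',np.round(r[0],1),'size',np.round(r[1],1),'ang',round(r[2],1))
if __name__=='__main__':
    T=['side0','scene0']
    fit((.34,.6,.3,.38),.03,.06,'staveA',T)
    fit((.34,.6,.22,.3),.03,.06,'staveB',T)
    fit((.46,.75,-.13,.1),.06,.08,'bed',T)
    fit((.46,.75,.1,.2),.09,.105,'fence',T)
    fit((.37,.425,-.225,-.165),.05,.12,'dogA',T)
    fit((.42,.46,-.28,-.225),.05,.12,'dogB',T)
    fit((.385,.44,-.34,-.285),.05,.12,'dogC',T)
    fit((.48,.56,-.27,-.18),.06,.09,'wA',T)
    fit((.61,.69,-.27,-.18),.06,.09,'wB',T)
    fit((.50,.585,-.35,-.272),.06,.09,'wC',T)
    fit((.59,.67,-.35,-.272),.06,.09,'wD',T)
    fit((.49,.60,-.46,-.35),.085,.105,'stand',T)
    fit((.49,.60,-.46,-.35),.125,.15,'rodtop',T)
    fit((.35,.46,-.47,-.37),.095,.115,'can',T)
E
python3 fit.py
```

```text
staveA side0 622 z 0.0417 c [470.6 343.2] size [199.9  46.2] ang 0.4
staveA scene0 572 z 0.0402 c [471.1 345.6] size [204.2  37. ] ang 1.4
staveB side0 614 z 0.0418 c [462.3 265. ] size [199.9  37.6] ang 4.6
staveB scene0 468 z 0.0402 c [461.7 267.7] size [207.3  33.7] ang 4.1
bed side0 6453 z 0.0701 c [606.   -7.1] size [217.4 241.5] ang 89.1
bed scene0 3428 z 0.0685 c [605.3  -6.5] size [216.  247.5] ang 89.0
fence side0 720 z 0.0999 c [608.2 138.2] size [ 36.9 230.2] ang 88.4
fence scene0 542 z 0.0984 c [608.1 143.2] size [ 32.5 235.2] ang 89.3
dogA side0 135 z 0.0658 c [ 403.  -195.2] size [25.1 26.9] ang 2.2
dogA scene0 33 z 0.0643 c [ 405.2 -192.1] size [30.6 27.1] ang 7.9
dogB side0 151 z 0.0894 c [ 436.9 -252.9] size [24.6 26.6] ang 17.8
dogB scene0 39 z 0.0876 c [ 439.2 -248.3] size [32.1 24.5] ang 14.4
dogC side0 170 z 0.0776 c [ 411.7 -312.6] size [25.2 26.6] ang 10.1
dogC scene0 31 z 0.0762 c [ 412.9 -308.2] size [29.5 26.6] ang 31.4
wA side0 703 z 0.0751 c [ 523.3 -225.6] size [50.8 69.1] ang 3.2
wA scene0 201 z 0.073 c [ 524.3 -223.6] size [61.2 73.3] ang 1.4
wB side0 553 z 0.0751 c [ 649.6 -228. ] size [52.5 57.5] ang 6.7
wB scene0 194 z 0.0732 c [ 648.3 -226.2] size [58.2 61.2] ang 6.4
wC side0 777 z 0.075 c [ 538.2 -310.3] size [67.2 50.5] ang 78.8
wC scene0 172 z 0.0735 c [ 540.5 -305.7] size [71.4 54.7] ang 74.7
wD side0 714 z 0.075 c [ 629.4 -314.1] size [51.6 62.3] ang 1.8
wD scene0 184 z 0.0733 c [ 628.8 -311.2] size [56.  64.9] ang 2.7
stand side0 862 z 0.0951 c [ 537.1 -410.3] size [61.2 61.9] ang 5.6
stand scene0 136 z 0.0938 c [ 539.  -408.6] size [64.1 65.4] ang 6.2
rodtop side0 145 z 0.1396 c [ 536.9 -411.3] size [21.8 22.2] ang 34.9
rodtop scene0 25 z 0.1376 c [ 540.7 -404.9] size [21.5 19.5] ang 40.1
can side0 1291 z 0.1049 c [ 406.7 -423.8] size [67.4 67.8] ang 28.5
can scene0 148 z 0.1033 c [ 409.4 -419.7] size [71.9 67.7] ang 88.8
```

Emit:
{"name": "send_rows", "arguments": {"increments": [[[-0.01,0.041,0,-2.5],[-0.01,0.041,0,-2.5],[-0.01,0.041,0,-2.5],[-0.01,0.041,0,-2.5],[-0.01,0.041,0,-2.5],[-0.01,0.041,0,-2.5],[-0.01,0.041,0,-2.5],[-0.01,0.041,0,-2.5]]], "hand": -0.3}}

```text
clock: 0.95
eef_pos: [0.4729, 0.339, 0.2114]
tool_rot: [0.689, 0.725, -0.003, -0.001]
ft_force: [-0.1, 1.4, -0.0]
grip_width: 0.0556
```

```bash
cat >> h.py <<'E'
def yaw():
    m=R.from_quat(bot.get_obs()['tool_rot']).as_matrix(); return np.degrees(np.arctan2(m[1,0],m[0,0]))
def plan(x=None,y=None,z=None,th=None):
    o=bot.get_obs(); e=np.array(o['eef_pos']); m=R.from_quat(o['tool_rot']).as_matrix()
    t=np.array([e[i] if v is None else v for i,v in enumerate((x,y,z))]); a=yaw()
    d=m.T@(t-e); print('t',round(o['clock'],2),'eef',e,'yaw',round(a,2),'w',round(o['grip_width']*1000,1),'F',o['ft_force'],'tilt',m[:,2])
    print('  shift',np.round(d,4),'turn',None if th is None else round(a-th,2))
E
python3 -c "
from h import *
plan(.471,.344,None,91)
grab('wrist','w1')"
```

```text
t 0.95 eef [0.4729 0.339  0.2114] yaw 92.95 w 55.6 F [-0.1326  1.3539 -0.017 ] tilt [-0.0051 -0.0038 -1.    ]
  shift [ 0.005  -0.0016 -0.    ] turn 1.95
```

View pics/w1.png

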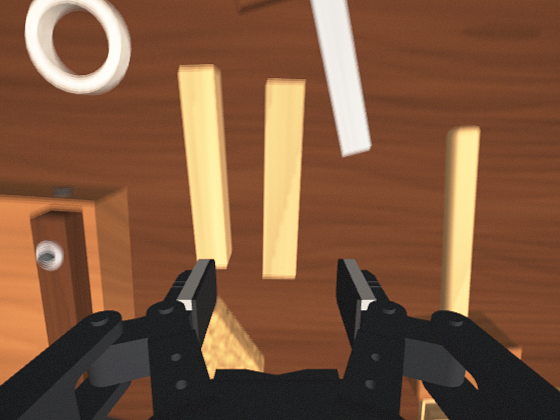

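```bash
python3 -c "
from fit import *
for t in ['w1']:
  fit((.34,.6,.3,.39),.036,.06,'A',[t]);fit((.34,.6,.22,.3),.036,.06,'B',[t])
"
```

```text
A w1 7041 z 0.0413 c [468.5 343.3] size [200.  36.] ang 1.3
B w1 6438 z 0.0413 c [460.2 265.4] size [199.1  32.5] ang 4.3
```

Emit:
{"name": "send_rows", "arguments": {"increments": [[[0.005,-0.003,0.03,1.6],[0,0,0.045,0],[0,0,0.045,0],[0,0,0.04,0],[0,0,0.023,0],[0,0,0,0],[0,0,0,0],[0,0,0,0]]]}}

```text
clock: 1.8
eef_pos: [0.4799, 0.3393, 0.0204]
tool_rot: [0.704, 0.71, -0.002, 0.002]
ft_force: [-0.7, 0.2, 0.5]
grip_width: 0.0554
```

```bash
python3 -c "
from h import *
plan(.4695,.3433,.025,91.3)"
```

```text
t 1.8 eef [0.4799 0.3393 0.0204] yaw 90.53 w 55.4 F [-0.7068  0.1631  0.454 ] tilt [ 0.0003 -0.0051 -1.    ]
  shift [ 0.004  -0.0104 -0.0046] turn -0.77
```

Emit:
{"name": "send_rows", "arguments": {"increments": [[[0.004,-0.01,-0.005,-0.8],[0,0,0,0],[0,0,0,0],[0,0,0,0],[0,0,0,0],[0,0,0,0],[0,0,0,0],[0,0,0,0]]], "hand": 0.6}}

```text
clock: 2.6
eef_pos: [0.4728, 0.3469, 0.0328]
tool_rot: [0.698, 0.716, 0.005, 0.003]
ft_force: [0.5, 1.3, -0.2]
grip_width: 0.0168
```

```bash
python3 -c "
from h import *
plan(.4695,.3433,.025,91.3)"
```

```text
t 2.6 eef [0.4728 0.3469 0.0328] yaw 91.43 w 16.8 F [ 0.548   1.2593 -0.2256] tilt [ 0.0105  0.0025 -0.9999]
  shift [-0.0035 -0.0035  0.0078] turn 0.13
```

```bash
python3 -c "
from h import *
grab('wrist','w2');grab('side','s2')
from fit import fit
fit((.34,.6,.3,.39),.03,.06,'A',['s2']);fit((.34,.6,.22,.3),.03,.06,'B',['s2'])"
```

```text
A s2 588 z 0.0418 c [470.3 342.6] size [199.1  44.8] ang 0.8
B s2 607 z 0.0419 c [462.2 263.5] size [199.8  37.8] ang 5.1
```

View pics/w2.png

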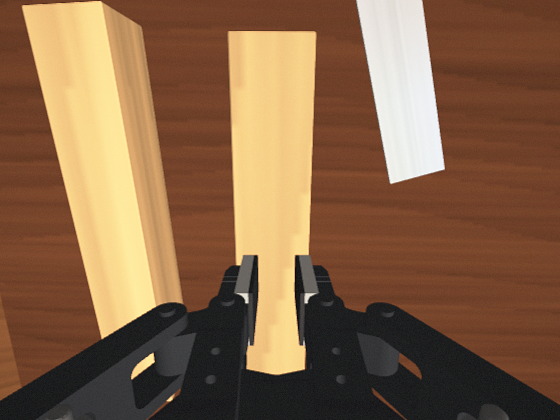

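View pics/s2.png

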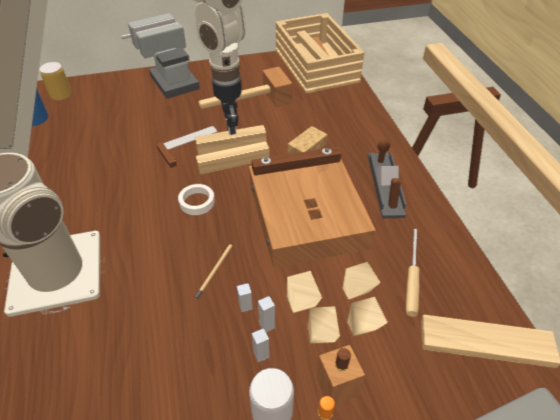

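```bash
python3 -c "
from h import *
c=dict(np.load('w2.npz'));W=world(c)
for v in (200,250,262,275,290,310):
  print(v,[(u,np.round(W[v,u]*1000).tolist()) for u in (215,230,242,250,258,270,285,298,305,315)])
im=cv2.imread('pics/w2.png')[220:400,160:400];cv2.imwrite('pics/w2c.png',cv2.resize(im,None,fx=3,fy=3))
o=bot.get_obs();print(o['grip_width'],o['ft_force'],o['eef_pos'])
"
```

```text
200 [(215, [451.0, 310.0, 0.0]), (230, [451.0, 318.0, -1.0]), (242, [440.0, 330.0, 42.0]), (250, [440.0, 333.0, 41.0]), (258, [440.0, 337.0, 40.0]), (270, [439.0, 342.0, 42.0]), (285, [439.0, 349.0, 41.0]), (298, [439.0, 355.0, 42.0]), (305, [439.0, 359.0, 41.0]), (315, [450.0, 369.0, -1.0])]
250 [(215, [484.0, 308.0, -1.0]), (230, [484.0, 318.0, -0.0]), (242, [465.0, 329.0, 42.0]), (250, [465.0, 333.0, 41.0]), (258, [465.0, 337.0, 41.0]), (270, [464.0, 343.0, 42.0]), (285, [464.0, 350.0, 42.0]), (298, [464.0, 357.0, 42.0]), (305, [464.0, 360.0, 42.0]), (315, [483.0, 371.0, -2.0])]
262 [(215, [492.0, 308.0, -0.0]), (230, [492.0, 318.0, 0.0]), (242, [462.0, 331.0, 61.0]), (250, [463.0, 335.0, 59.0]), (258, [471.0, 337.0, 42.0]), (270, [472.0, 343.0, 39.0]), (285, [471.0, 350.0, 42.0]), (298, [462.0, 355.0, 60.0]), (305, [462.0, 358.0, 60.0]), (315, [491.0, 371.0, -1.0])]
275 [(215, [501.0, 308.0, -1.0]), (230, [466.0, 327.0, 64.0]), (242, [462.0, 332.0, 72.0]), (250, [462.0, 336.0, 72.0]), (258, [478.0, 337.0, 42.0]), (270, [478.0, 343.0, 41.0]), (285, [478.0, 351.0, 41.0]), (298, [462.0, 354.0, 72.0]), (305, [461.0, 357.0, 72.0]), (315, [466.0, 362.0, 64.0])]
290 [(215, [513.0, 308.0, -2.0]), (230, [466.0, 328.0, 77.0]), (242, [462.0, 333.0, 84.0]), (250, [462.0, 336.0, 83.0]), (258, [487.0, 337.0, 41.0]), (270, [487.0, 343.0, 40.0]), (285, [486.0, 351.0, 41.0]), (298, [465.0, 354.0, 78.0]), (305, [461.0, 356.0, 84.0]), (315, [461.0, 360.0, 84.0])]
310 [(215, [461.0, 326.0, 98.0]), (230, [461.0, 331.0, 98.0]), (242, [461.0, 335.0, 98.0]), (250, [468.0, 337.0, 86.0]), (258, [498.0, 338.0, 42.0]), (270, [498.0, 344.0, 41.0]), (285, [498.0, 351.0, 41.0]), (298, [472.0, 354.0, 80.0]), (305, [465.0, 356.0, 90.0]), (315, [460.0, 358.0, 98.0])]
0.01712467664422595 [ 0.5024 -1.4959  0.0373] [0.4727 0.3469 0.0327]
```

View pics/w2c.png

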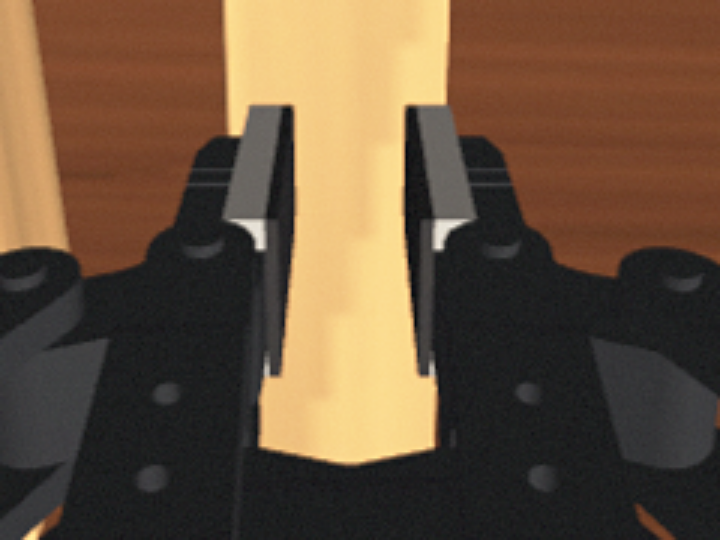

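```bash
python3 -c "
from h import *
for t in ['s2','w2']:
  W=world(dict(np.load(t+'.npz'))).reshape(-1,3)
  m=(W[:,0]>.44)&(W[:,0]<.5)&(W[:,1]>.31)&(W[:,1]<.375)&(W[:,2]>.044)&(W[:,2]<.2)
  q=W[m];q=q[np.argsort(q[:,2])];print(t,len(q));print(q[:25:2]);
im=cv2.imread('pics/s2.png')[60:180,180:300];cv2.imwrite('pics/s2c.png',cv2.resize(im,None,fx=5,fy=5))
"
```

```text
s2 374
[[0.4607 0.3482 0.044 ]
 [0.4521 0.3316 0.0441]
 [0.4919 0.3592 0.0442]
 [0.442  0.3572 0.0444]
 [0.4448 0.3564 0.0444]
 [0.4475 0.3554 0.0447]
 [0.4465 0.3318 0.045 ]
 [0.4911 0.3392 0.0452]
 [0.4522 0.3482 0.0457]
 [0.4708 0.3226 0.0474]
 [0.4785 0.3322 0.0493]
 [0.4673 0.3338 0.0502]
 [0.4755 0.3314 0.0505]]
w2 24790
[[0.4647 0.3543 0.0485]
 [0.4657 0.3371 0.0494]
 [0.464  0.3371 0.0498]
 [0.4665 0.3372 0.0499]
 [0.4684 0.3372 0.0502]
 [0.4688 0.3372 0.0503]
 [0.4678 0.3543 0.0504]
 [0.4691 0.3372 0.0507]
 [0.4641 0.3542 0.0507]
 [0.4691 0.3543 0.0509]
 [0.467  0.3543 0.051 ]
 [0.468  0.3543 0.051 ]
 [0.4628 0.3358 0.0513]]
```

View pics/s2c.png

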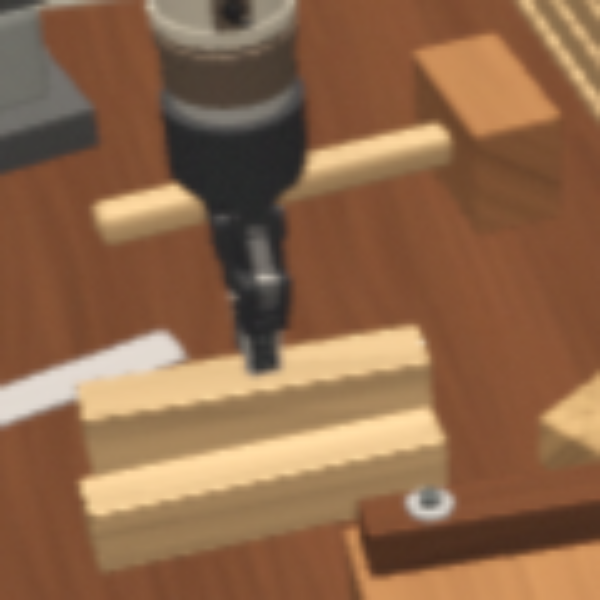

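```bash
python3 -c "
from h import *
for t in ['wrist0','w1','w2']:
  c=dict(np.load(t+'.npz')); print(t,c['eye'])
  W=world(c); 
  # finger points in camera frame
  z=c['range_z'];K=c['camera_matrix'];v,u=np.mgrid[:420,:560]
  m=(z>0.05)&(z<.2)&(v<330)
  print(' cam z of finger tip rows', W[m][:,2].min(), np.percentile(W[m][:,2],[1,5]))
o=bot.get_obs();print(o['eef_pos'],o['joint_pos'],o['ft_force'])
"
```

```text
wrist0 [0.0912 0.496  0.3725]
 cam z of finger tip rows 0.2425498727235039 [0.2443 0.2476]
w1 [0.4018 0.3351 0.37  ]
 cam z of finger tip rows 0.23001022402604568 [0.234  0.2392]
w2 [0.3991 0.3439 0.1903]
 cam z of finger tip rows -0.0033964722147057647 [-0.002  -0.0015]
[0.4727 0.3469 0.0327] [ 0.6354  0.5369 -0.052   0.9722 -0.0042  0.6105] [ 0.5024 -1.4959  0.0373]
```

Emit:
{"name": "send_rows", "arguments": {"increments": [[[-0.003,-0.002,-0.02,0],[0,0,0,0],[0,0,0,0],[0,0,0,0],[0,0,0.02,0],[0,0,0.01,0],[0,0,0,0],[0,0,0,0]]], "hand": -0.3}}

```text
clock: 3.5
eef_pos: [0.4697, 0.3429, 0.019]
tool_rot: [0.698, 0.716, 0.002, 0.002]
ft_force: [-0.4, -0.1, 0.4]
grip_width: 0.0553
```

```bash
python3 -c "
from h import *
plan(.4700,.3433,.0,91.3)
c=grab('wrist','w3');W=world(c);z=c['range_z'];v,u=np.mgrid[:420,:560]
for a,b in ((100,276),(276,450)):
  m=(z>0.05)&(W[:,:,2]>.044)&(v<330)&(v>200)&(u>a)&(u<b); q=W[m]; q=q[np.argsort(q[:,2])];print(q[:200:20])
"
```

```text
t 3.5 eef [0.4697 0.3429 0.019 ] yaw 91.42 w 55.3 F [-0.3687 -0.0599  0.4256] tilt [ 0.0068 -0.0001 -1.    ]
  shift [0.0004 0.0002 0.019 ] turn 0.12
[[0.4801 0.3143 0.044 ]
 [0.4784 0.3144 0.0444]
 [0.4627 0.3141 0.0448]
 [0.4698 0.3144 0.0454]
 [0.473  0.3144 0.0458]
 [0.4641 0.3044 0.0464]
 [0.4719 0.3141 0.0468]
 [0.4597 0.3124 0.0472]
 [0.46   0.3108 0.0477]
 [0.4638 0.3031 0.0481]]
[[0.4671 0.3697 0.044 ]
 [0.4803 0.3701 0.0447]
 [0.4577 0.3735 0.0451]
 [0.4777 0.3698 0.0456]
 [0.4635 0.3699 0.0462]
 [0.458  0.3702 0.0466]
 [0.4619 0.3812 0.0469]
 [0.4621 0.3803 0.0474]
 [0.4614 0.3801 0.048 ]
 [0.4745 0.3699 0.0484]]
```

View pics/w3.png

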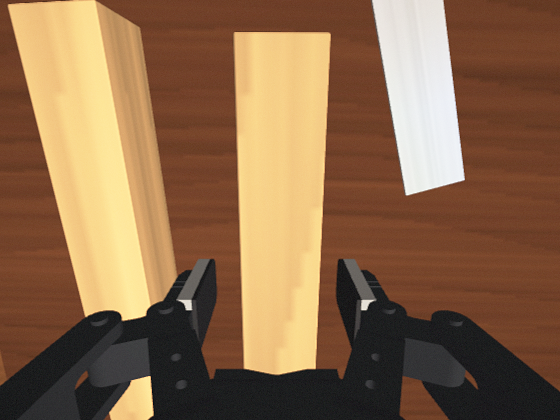

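Emit:
{"name": "send_rows", "arguments": {"increments": [[[0.001,0,0.012,0],[0,0,0.012,0],[0,0,0,0],[0,0,0,0],[0,0,0,0],[0,0,0,0],[0,0,0,0],[0,0,0,0]]]}}

```text
clock: 4.35
eef_pos: [0.471, 0.3449, -0.0055]
tool_rot: [0.698, 0.716, 0.004, 0.003]
ft_force: [-0.6, -0.1, 0.4]
grip_width: 0.0556
```

```bash
python3 -c "
from h import *
plan(.4700,.3433,-.003,91.3)
c=grab('wrist','w4');W=world(c);z=c['range_z'];v,u=np.mgrid[:420,:560]
for a,b in ((100,276),(276,450)):
  m=(z>0.05)&(z<.23)&(v<330)&(v>200)&(u>a)&(u<b)&(W[:,:,2]<.04)&(W[:,:,2]>.005); q=W[m]; q=q[np.argsort(q[:,2])];print(q[:200:20])
"
```

```text
t 4.35 eef [ 0.471   0.3449 -0.0055] yaw 91.42 w 55.6 F [-0.5858 -0.0822  0.4372] tilt [ 0.0092  0.0016 -1.    ]
  shift [-0.0015 -0.001  -0.0025] turn 0.12
[[0.4789 0.2832 0.005 ]
 [0.4588 0.2816 0.0052]
 [0.4566 0.2819 0.0055]
 [0.4705 0.2821 0.0056]
 [0.4475 0.281  0.0059]
 [0.4698 0.2824 0.0061]
 [0.4837 0.2832 0.0063]
 [0.4744 0.2826 0.0065]
 [0.4732 0.2828 0.0067]
 [0.4458 0.2807 0.0069]]
[[0.4359 0.4084 0.0069]
 [0.4362 0.4099 0.009 ]
 [0.435  0.4121 0.0096]
 [0.4683 0.3717 0.0138]
 [0.4727 0.3716 0.0161]
 [0.4785 0.3719 0.0169]
 [0.4719 0.3717 0.0177]
 [0.4645 0.3715 0.0184]
 [0.4601 0.3714 0.0193]
 [0.4594 0.3717 0.0199]]
```

View pics/w4.png

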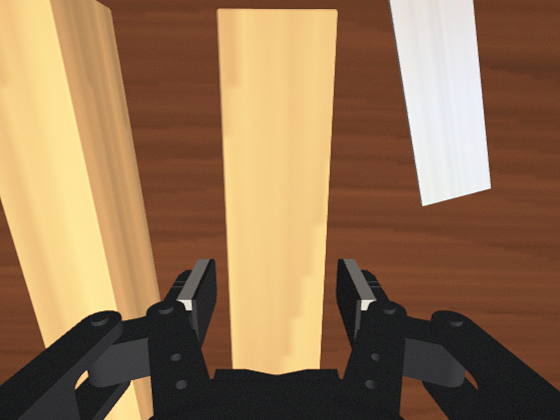

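Emit:
{"name": "send_rows", "arguments": {"increments": [[[-0.001,0,0,0],[0,0,0,0],[0,0,0,0],[0,0,0,0],[0,0,0,0],[0,0,0,0],[0,0,-0.02,0],[0,0,-0.03,0]]], "hand": 1}}

```text
clock: 5.2
eef_pos: [0.4669, 0.3409, 0.0407]
tool_rot: [0.698, 0.716, -0.002, 0.002]
ft_force: [-0.1, 0.7, -1.0]
grip_width: 0.0352
```

```bash
python3 -c "
from h import *
plan(.4700,.3433,-.003,91.3)
c=grab('wrist','w5')"
```

```text
t 5.2 eef [0.4669 0.3409 0.0407] yaw 91.42 w 35.2 F [-0.135   0.7083 -1.0117] tilt [ 0.0002 -0.005  -1.    ]
  shift [0.0025 0.0032 0.0437] turn 0.12
```

View pics/w5.png

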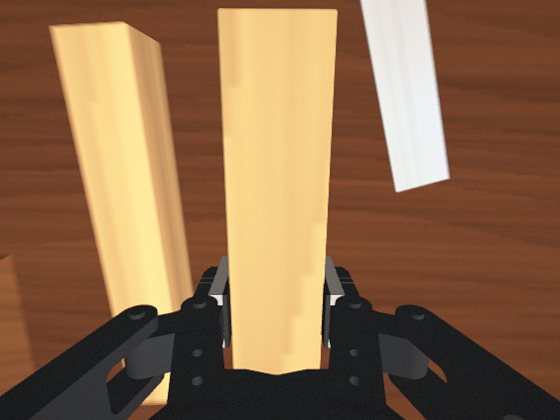

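```bash
cat > bed.py <<'E'
from h import *
import sys
def bed(t):
    W=world(dict(np.load(t+'.npz'))).reshape(-1,3)
    # fence face: points z between .075 and .095, normal -y
    m=(W[:,2]>.075)&(W[:,2]<.096)&(W[:,0]>.5)&(W[:,0]<.72)&(W[:,1]>.08)&(W[:,1]<.14); q=W[m]
    if len(q)>20:
        y0=np.median(q[:,1]); q=q[abs(q[:,1]-y0)<.006]
        for _ in range(3):
            p=np.polyfit(q[:,0]-.607,q[:,1],1); r=abs(q[:,1]-np.polyval(p,q[:,0]-.607)); q=q[r<max(.0015,2*np.median(r))]
        print(t,'face y at .607',p[1],'yaw',np.degrees(p[0]),len(q))
    top=W[(abs(W[:,2]-.07)<.004)&(W[:,0]>.44)&(W[:,0]<.76)&(W[:,1]<.09)&(W[:,1]>-.2)]
    for nm,ax,lo,hi,sg in (('x-',0,-.1,.08,0),('x+',0,-.1,.08,1),('y-',1,.5,.71,0)):
        o=1-ax; e=[];b=np.arange(lo,hi,.01)
        for s in b:
            k=top[(top[:,o]>s)&(top[:,o]<s+.01)]
            if len(k)>3: e.append((s+.005,(k[:,ax].max() if sg else k[:,ax].min())))
        e=np.array(e); 
        if len(e)<4: continue
        for _ in range(3):
            p=np.polyfit(e[:,0],e[:,1],1);r=abs(e[:,1]-np.polyval(p,e[:,0]));e=e[r<=max(.001,2*np.median(r))]
        print(nm,'edge at mid',np.polyval(p,.0 if ax==0 else .607),'slope deg',np.degrees(p[0]))
    W2=W[(W[:,0]>.58)&(W[:,0]<.65)&(W[:,1]>-.1)&(W[:,1]<.02)]
for t in sys.argv[1:]: bed(t)
E
python3 bed.py side0 scene0 s2
```

```text
side0 face y at .607 0.1264013256436149 yaw -0.9462835088178937 353
x- edge at mid 0.48592474952188547 slope deg 0.8922361377699002
x+ edge at mid 0.7252714549385046 slope deg 1.1785338586474006
y- edge at mid -0.13365018739909923 slope deg 24.932135702566974
scene0 face y at .607 0.1320069589673091 yaw 0.14109374380473752 20
x- edge at mid 0.48566034984496836 slope deg 1.2335265969043219
x+ edge at mid 0.7270064603569796 slope deg 0.8135191190450393
y- edge at mid -0.1607316502667851 slope deg 11.065836779448391
s2 face y at .607 0.12630395594302166 yaw -0.8924325943712409 337
x- edge at mid 0.4857996495363348 slope deg 0.9052036076366023
x+ edge at mid 0.7260025249216425 slope deg 1.0593138524056156
y- edge at mid -0.15035961328195682 slope deg 12.042371658333822
```

Emit:
{"name": "send_rows", "arguments": {"increments": [[[0,0,-0.05,0],[0,0,-0.05,0],[-0.04,0.02,0,1],[-0.045,0.024,0,1],[-0.045,0.024,0,0.4],[-0.045,0.024,0,0],[-0.045,0.024,0,0],[-0.04,0.024,0,0]]]}}

```text
clock: 6.05
eef_pos: [0.6099, 0.0867, 0.1479]
tool_rot: [0.708, 0.706, 0.006, 0.003]
ft_force: [0.4, 0.6, -2.8]
grip_width: 0.0349
```

```bash
python3 -c "
from h import *
plan(.607,.081,.068,89.05)
c=grab('wrist','w6')
W=world(c);p=W.reshape(-1,3)
"
```

```text
t 6.05 eef [0.6099 0.0867 0.1479] yaw 89.84 w 34.9 F [ 0.4364  0.5922 -2.8423] tilt [ 0.0131  0.0042 -0.9999]
  shift [-0.006  -0.0039  0.0798] turn 0.79
```

View pics/w6.png

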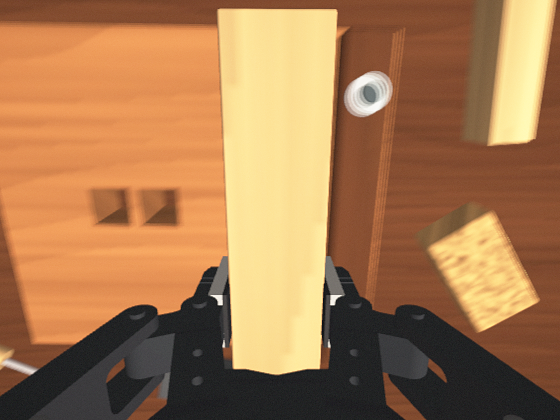

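Emit:
{"name": "send_rows", "arguments": {"increments": [[[-0.006,-0.004,0.03,0.8],[0,0,0.03,0],[0,0,0.014,0],[0,0,0,0],[0,0,0,0],[0,0,0,0],[0,0,0,0],[0,0,0,0]]]}}

```text
clock: 6.9
eef_pos: [0.6147, 0.0687, 0.0727]
tool_rot: [0.719, 0.695, 0.008, 0.008]
ft_force: [-0.2, -0.9, -1.5]
grip_width: 0.0348
```

```bash
python3 -c "
from h import *
plan(.607,.081,.066,89.05)
c=grab('wrist','w7')
W=world(c);p=W.reshape(-1,3)
m=(abs(p[:,2]-.115)<.01)&(p[:,1]<.1)&(p[:,1]>.05);q=p[m];print(q[:,0].min(),q[:,2].mean(),np.percentile(q[:,0],1),q[q[:,0]<.55][:,1].min(),q[q[:,0]<.55][:,1].max())
"
```

```text
t 6.9 eef [0.6147 0.0687 0.0727] yaw 88.06 w 34.8 F [-0.1731 -0.9349 -1.5153] tilt [ 0.0225 -0.0012 -0.9997]
  shift [ 0.012  -0.0082  0.0065] turn -0.99
0.5111700160110627 0.11837707385138238 0.5127602261643736 0.052223291096783774 0.08942046214627605
```

Emit:
{"name": "send_rows", "arguments": {"increments": [[[0.006,-0.002,0,-0.5],[0.005,-0.002,0,-0.5],[0,0,0.003,0],[0,0,0.002,0],[0,0,0.001,0],[0,0,0,0],[0,0,0,0],[0,0,0,0]]]}}

```text
clock: 7.75
eef_pos: [0.6115, 0.0815, 0.0674]
tool_rot: [0.712, 0.702, 0.009, 0.009]
ft_force: [-0.4, -0.6, -2.1]
grip_width: 0.0352
```

```bash
python3 -c "
from h import *
plan(.609,.081,.066,89.05)
c=grab('wrist','w8')
W=world(c);p=W.reshape(-1,3)
m=(abs(p[:,2]-.115)<.01)&(p[:,1]<.12)&(p[:,1]>.05);q=p[m];print(q[:,0].min(),q[:,2].mean(),np.percentile(q[:,0],1))
"
```

```text
t 7.75 eef [0.6115 0.0815 0.0674] yaw 89.2 w 35.2 F [-0.3985 -0.6094 -2.0639] tilt [ 0.0249 -0.0008 -0.9997]
  shift [-0.0005 -0.0025  0.0014] turn 0.15
0.508218518044637 0.1131863716825077 0.5094349713913763
```

Emit:
{"name": "send_rows", "arguments": {"increments": [[[0,-0.002,0.001,0],[0,0,0,0],[0,0,0,0],[0,0,0,0],[0,0,0,0],[0,0,-0.03,0],[0,0,-0.04,0],[0,0,-0.04,0]]], "hand": -0.15}}

```text
clock: 8.6
eef_pos: [0.6023, 0.0807, 0.1724]
tool_rot: [0.712, 0.702, 0.003, 0.005]
ft_force: [0.7, 0.4, 0.2]
grip_width: 0.0487
```

```bash
python3 -c "
from h import *
plan(.4613,.2640,.2,94.6)
c=grab('wrist','w9');grab('side','s9')
from fit import fit
fit((.49,.72,.03,.12),.105,.12,'A',['w9','s9']);fit((.34,.6,.22,.3),.03,.06,'B',['s9','w9'])
"
```

```text
t 8.6 eef [0.6023 0.0807 0.1724] yaw 89.17 w 48.7 F [0.7102 0.3973 0.1585] tilt [ 0.0109 -0.0028 -0.9999]
  shift [ 0.1811 -0.1433 -0.0296] turn -5.43
A w9 14108 z 0.1113 c [608.7  80.5] size [ 36.1 199.1] ang 89.1
A s9 889 z 0.1119 c [610.6  80.5] size [ 41.6 200.2] ang 89.1
B s9 616 z 0.0418 c [462.8 265.2] size [200.5  39.8] ang 4.6
B w9 6136 z 0.0412 c [504.9 268.2] size [110.7  33.7] ang 4.0
```

View pics/w9.png

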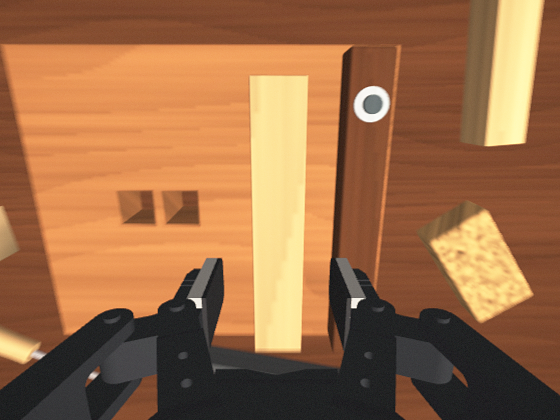

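Emit:
{"name": "send_rows", "arguments": {"increments": [[[0.03,-0.022,-0.005,-1],[0.036,-0.028,0,-1.5],[0.036,-0.028,0,-1.5],[0.036,-0.028,0,-1.4],[0.036,-0.028,0.02,0],[0.006,-0.006,0.03,0],[0,0,0.03,0],[0,0,0.03,0]]], "hand": -0.3}}

```text
clock: 9.5
eef_pos: [0.4665, 0.2649, 0.0728]
tool_rot: [0.677, 0.735, 0.018, 0.013]
ft_force: [0.6, -0.0, 0.2]
grip_width: 0.0553
```

```bash
python3 -c "
from h import *
plan(.4615,.265,.03,94.4)
c=grab('wrist','w10')
from fit import fit
fit((.34,.6,.22,.3),.03,.06,'B',['w10'])
"
```

```text
t 9.5 eef [0.4665 0.2649 0.0728] yaw 94.73 w 55.3 F [ 0.6354 -0.0187  0.2007] tilt [ 0.0441  0.0085 -0.999 ]
  shift [ 0.0003 -0.0068  0.0426] turn 0.33
B w10 17153 z 0.0413 c [461.  265.7] size [200.8  32.2] ang 4.2
```

View pics/w10.png

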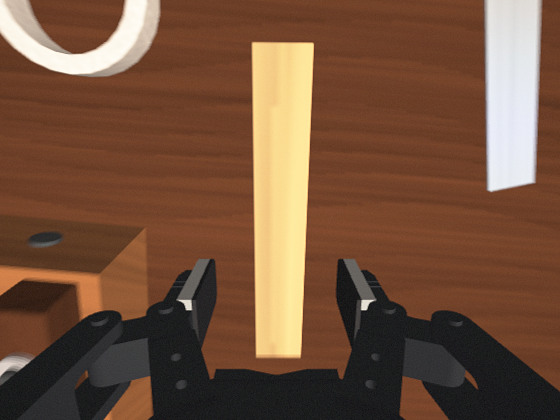

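Emit:
{"name": "send_rows", "arguments": {"increments": [[[0.0,-0.004,0.006,0.2],[0,-0.003,0.006,0],[0,0,0.006,0],[0,0,0.006,0],[0,0,0.006,0],[0,0,0.006,0],[0,0,0.006,0],[0,0,0.006,0]]]}}

```text
clock: 10.35
eef_pos: [0.4606, 0.2631, 0.0193]
tool_rot: [0.679, 0.733, 0.017, 0.013]
ft_force: [-0.4, -0.8, 0.5]
grip_width: 0.0554
```

```bash
python3 -c "
from h import *
plan(.4615,.265,-.003,94.3)
"
```

```text
t 10.35 eef [0.4606 0.2631 0.0193] yaw 94.39 w 55.4 F [-0.3915 -0.7747  0.4558] tilt [ 0.0412  0.0068 -0.9991]
  shift [0.0017 0.0001 0.0224] turn 0.09
```

Emit:
{"name": "send_rows", "arguments": {"increments": [[[0.002,0.0,0.008,0],[0,0,0.008,0],[0,0,0.006,0],[0,0,0,0],[0,0,0,0],[0,0,0,0],[0,0,0,0],[0,0,0,0]]]}}

```text
clock: 11.15
eef_pos: [0.461, 0.2652, -0.0056]
tool_rot: [0.679, 0.733, 0.016, 0.013]
ft_force: [0.5, 0.5, 0.2]
grip_width: 0.0556
```

Emit:
{"name": "send_rows", "arguments": {"increments": [[[0,0,0,0],[0,0,0,0],[0,0,0,0],[0,0,0,0],[0,0,0,0],[0,0,-0.04,0],[0,0,-0.05,0],[0,0,-0.05,0]]], "hand": 1}}

```text
clock: 11.95
eef_pos: [0.4489, 0.2605, 0.129]
tool_rot: [0.68, 0.734, 0.005, 0.009]
ft_force: [1.3, -0.1, -1.5]
grip_width: 0.0312
```

```bash
python3 -c "
from h import *
plan(.609,.0368,.14,89.05)
"
```

```text
t 11.95 eef [0.4489 0.2605 0.129 ] yaw 94.37 w 31.2 F [ 1.3384 -0.1445 -1.5294] tilt [ 0.0212 -0.0049 -0.9998]
  shift [-0.2353  0.1428 -0.0065] turn 5.32
```

Emit:
{"name": "send_rows", "arguments": {"increments": [[[-0.02,0.01,-0.03,1],[-0.03,0.02,0,1.5],[-0.036,0.024,0,1.5],[-0.036,0.024,0,1.3],[-0.036,0.024,0,0],[-0.036,0.024,0,0],[-0.036,0.02,0,0],[-0.02,0.006,0,0]]]}}

```text
clock: 12.75
eef_pos: [0.6121, 0.0097, 0.1742]
tool_rot: [0.71, 0.704, 0.015, 0.012]
ft_force: [-0.4, 0.1, -1.1]
grip_width: 0.0314
```

```bash
python3 -c "
from h import *
plan(.608,.0245,.07,89.05)
"
```

```text
t 12.75 eef [0.6121 0.0097 0.1742] yaw 89.45 w 31.4 F [-0.4071  0.0503 -1.0902] tilt [ 0.0374  0.0038 -0.9993]
  shift [ 0.0144 -0.0081  0.104 ] turn 0.4
```

Emit:
{"name": "send_rows", "arguments": {"increments": [[[0.005,-0.002,0.012,0.4],[0.005,-0.002,0.012,0],[0.004,0,0.012,0],[0,0,0.012,0],[0,0,0.012,0],[0,0,0.012,0],[0,0,0.01,0],[0,0,0.008,0]]]}}

```text
clock: 13.55
eef_pos: [0.6128, 0.0193, 0.0772]
tool_rot: [0.715, 0.698, 0.014, 0.012]
ft_force: [-0.9, -0.7, -1.0]
grip_width: 0.0311
```

```bash
python3 -c "
from h import *
plan(.608,.0245,.066,89.05)
c=grab('wrist','w11')
W=world(c);p=W.reshape(-1,3)
m=(abs(p[:,2]-.12)<.015)&(p[:,1]<.05)&(p[:,1]>.0);q=p[m];print(q[:,0].min(),q[:,2].mean(),np.percentile(q[:,0],1))
"
```

```text
t 13.55 eef [0.6128 0.0193 0.0772] yaw 88.63 w 31.1 F [-0.9298 -0.7053 -0.9525] tilt [ 0.0363  0.0022 -0.9993]
  shift [ 0.0051 -0.0053  0.011 ] turn -0.42
0.5124176241592389 0.12377765907705816 0.5136968641700399
```

View pics/w11.png

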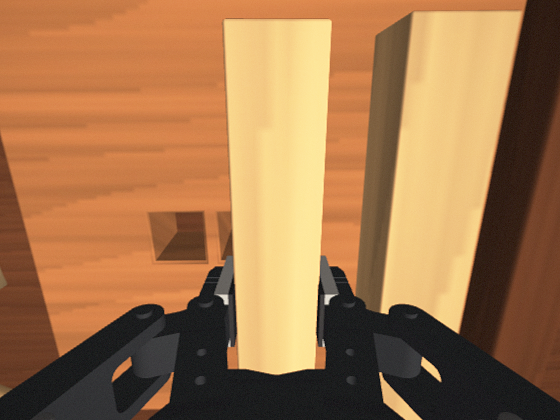

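Emit:
{"name": "send_rows", "arguments": {"increments": [[[0.005,-0.006,0.003,-0.4],[0,0,0.004,0],[0,0,0.002,0],[0,0,0.002,0],[0,0,0.001,0],[0,0,0,0],[0,0,0,0],[0,0,0,0]]]}}

```text
clock: 14.4
eef_pos: [0.6078, 0.0251, 0.0661]
tool_rot: [0.713, 0.701, 0.015, 0.013]
ft_force: [0.1, -0.7, -1.5]
grip_width: 0.0314
```

Emit:
{"name": "send_rows", "arguments": {"increments": [[[0,0,0,0],[0,0,0,0],[0,0,0,0],[0,0,0,0],[0,0,-0.04,0],[0,0,-0.05,0],[0,0,-0.03,0],[0,0,0,0]]], "hand": -0.05}}

```text
clock: 15.2
eef_pos: [0.6019, 0.0247, 0.188]
tool_rot: [0.713, 0.701, 0.013, 0.012]
ft_force: [1.0, 1.3, 0.7]
grip_width: 0.0448
```

```bash
python3 -c "
from h import *
plan(.608,-.02,.15,0)
c=grab('wrist','w12');grab('side','s12')
from fit import fit
fit((.49,.72,.05,.12),.105,.12,'A',['w12','s12']);fit((.49,.72,-.02,.055),.105,.12,'B',['w12','s12'])
"
```

```text
t 15.2 eef [0.6019 0.0247 0.188 ] yaw 89.07 w 44.8 F [0.984  1.2988 0.6646] tilt [ 0.0352  0.0021 -0.9994]
  shift [-0.0447  0.0055  0.0381] turn 89.07
A w12 10060 z 0.1113 c [608.7  80.5] size [ 36.7 199.2] ang 89.1
A s12 884 z 0.1119 c [610.3  80.8] size [ 42.1 199.6] ang 89.8
B w12 11199 z 0.1113 c [607.3  23.9] size [ 32.1 199.3] ang 89.0
B s12 881 z 0.1118 c [608.5  23.5] size [ 37.5 199.9] ang 88.5
```

View pics/w12.png

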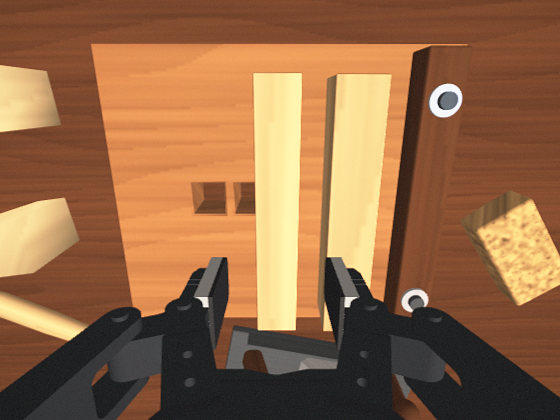

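```bash
python3 -c "
from h import *
print(bot.get_obs()['joint_pos'])"
```

```text
[0.0406 0.4308 0.1934 1.3049 0.0007 0.0569]
```

Emit:
{"name": "send_rows", "arguments": {"increments": [[[0,0,0,8],[0,0,0,8],[0,0,0,8],[0,0,0,8],[0,0,0,8],[0,0,0,8],[0,0,0,8],[0,0,0,8]]], "hand": -0.6}}

```text
clock: 16.1
eef_pos: [0.5892, 0.0241, 0.1639]
tool_rot: [0.981, 0.195, -0.002, -0.001]
ft_force: [0.2, -0.6, -0.6]
grip_width: 0.0684
```

```bash
python3 -c "
from h import *
print(bot.get_obs()['joint_pos'])
plan(.608,-.03,.15,-1)"
```

```text
[0.0406 0.4468 0.1668 1.2951 0.0007 1.2191]
t 16.1 eef [0.5892 0.0241 0.1639] yaw 22.48 w 68.4 F [ 0.2    -0.6061 -0.6468] tilt [-0.0043  0.0005 -1.    ]
  shift [-0.0033  0.0572  0.0138] turn 23.48
```

Emit:
{"name": "send_rows", "arguments": {"increments": [[[0,0,0,8],[0,0,0,8],[0,0,0,7],[0.01,0.03,0,0],[0.01,0.03,0,0],[0,0,0.015,0],[0,0,0.015,0],[0,0,0.015,0]]]}}

```text
clock: 16.9
eef_pos: [0.597, -0.0382, 0.0984]
tool_rot: [1.0, -0.014, -0.017, -0.0]
ft_force: [0.0, 0.1, -0.7]
grip_width: 0.0684
```

```bash
python3 -c "
from h import *
plan(.606,-.035,.068,-1)"
```

```text
t 16.9 eef [ 0.597  -0.0382  0.0984] yaw -1.61 w 68.4 F [ 0.0204  0.0696 -0.6975] tilt [-0.0341  0.0007 -0.9994]
  shift [ 0.0099 -0.0035  0.0301] turn -0.61
```

Emit:
{"name": "send_rows", "arguments": {"increments": [[[0.005,0.0,0.012,-0.6],[0.005,0,0.012,0],[0,0,0.01,0],[0,-0.01,0,0],[0,-0.01,0,0],[0,-0.01,0,0],[0,-0.01,0,0],[0,-0.01,0,0]]]}}

```text
clock: 17.7
eef_pos: [0.6027, 0.0157, 0.0551]
tool_rot: [1.0, -0.009, -0.023, -0.001]
ft_force: [-0.6, -0.3, -0.3]
grip_width: 0.0683
```

```bash
python3 -c "
from h import *
plan(.606,.047,.063,-1)"
```

```text
t 17.7 eef [0.6027 0.0157 0.0551] yaw -0.99 w 68.3 F [-0.5665 -0.2924 -0.2783] tilt [-0.046   0.0015 -0.9989]
  shift [ 0.0024 -0.0314 -0.008 ] turn 0.01
```

Emit:
{"name": "send_rows", "arguments": {"increments": [[[0,-0.008,-0.003,0],[0,-0.008,0,0],[0,-0.006,0,0],[0,-0.004,0,0],[0,-0.003,0,0],[0,-0.003,0,0],[0,-0.003,0,0],[0,-0.003,0,0]]]}}

```text
clock: 18.5
eef_pos: [0.604, 0.0465, 0.0603]
tool_rot: [1.0, -0.011, -0.022, 0.011]
ft_force: [-1.0, -8.5, 2.6]
grip_width: 0.068
```

```bash
python3 -c "
from h import *
plan(.606,.047,.063,-1)
grab('wrist','w13')"
```

```text
t 18.5 eef [0.604  0.0465 0.0603] yaw -1.23 w 68.0 F [-1.0489 -8.4566  2.6049] tilt [-0.0438 -0.0213 -0.9988]
  shift [ 0.0019 -0.0005 -0.0028] turn -0.23
```

View pics/w13.png

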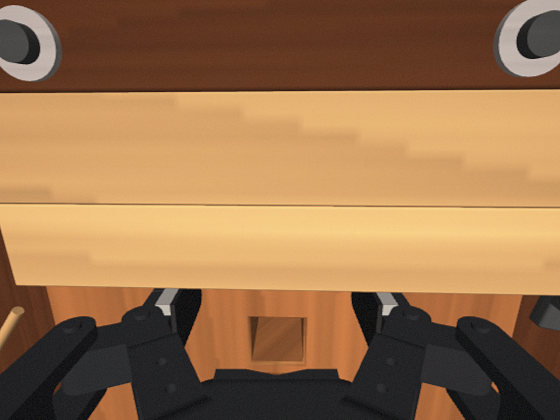

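Emit:
{"name": "send_rows", "arguments": {"increments": [[[0,-0.005,0,0],[0,-0.005,0,0],[0,0.01,0,0],[0,0.02,0,0],[0,0.02,-0.03,0],[0,0,-0.05,0],[0,0,-0.05,0],[0,0,-0.01,0]]]}}

```text
clock: 19.35
eef_pos: [0.6064, -0.0023, 0.2028]
tool_rot: [0.999, -0.015, -0.027, 0.018]
ft_force: [0.2, -0.3, 0.3]
grip_width: 0.0685
```

```bash
python3 -c "
from h import *
plan(.537,-.411,.2,-1)
grab('wrist','w14');grab('side','s14')
from fit import fit
fit((.49,.72,.085,.125),.105,.12,'A',['w14','s14']);fit((.49,.72,.03,.13),.105,.12,'AB',['w14','s14'])
fit((.49,.60,-.46,-.35),.125,.15,'rodtop',['s14'])
"; python3 bed.py s14 w14
```

```text
t 19.35 eef [ 0.6064 -0.0023  0.2028] yaw -1.76 w 68.5 F [ 0.1774 -0.315   0.2558] tilt [-0.0537 -0.0356 -0.9979]
  shift [-0.0566  0.4101  0.0211] turn -0.76
A w14 19160 z 0.1114 c [609.7 105. ] size [ 40.  200.7] ang 90.0
A s14 820 z 0.112 c [611.7 105. ] size [ 39.9 199.9] ang 90.0
AB w14 30916 z 0.1114 c [609.5  91.8] size [ 68.2 200.3] ang 89.1
AB s14 1546 z 0.112 c [611.1  91.4] size [ 72.8 200.7] ang 89.4
rodtop s14 146 z 0.1396 c [ 535.7 -411. ] size [23.  21.9] ang 74.0
s14 face y at .607 0.13078049422385682 yaw 1.7733463170510413 25
x- edge at mid 0.48599380433380257 slope deg 1.0777799875673482
x+ edge at mid 0.725778076542267 slope deg 0.916957339076641
y- edge at mid -0.1338662309377075 slope deg 24.486934638831602
x- edge at mid 0.483665757332006 slope deg 0.8010586213996762
x+ edge at mid 0.724101595045206 slope deg 0.9280623336661248
y- edge at mid -0.12877254852228626 slope deg 34.38369407808368
```

View pics/w14.png

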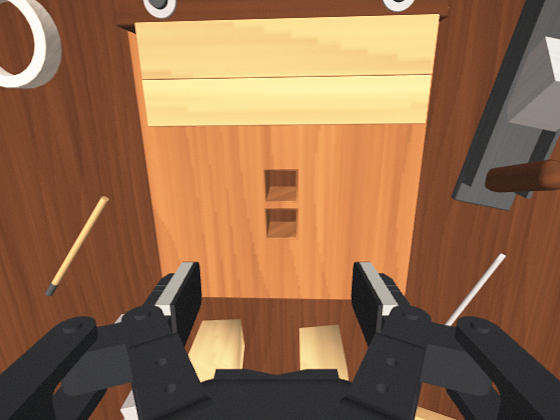

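View pics/s14.png

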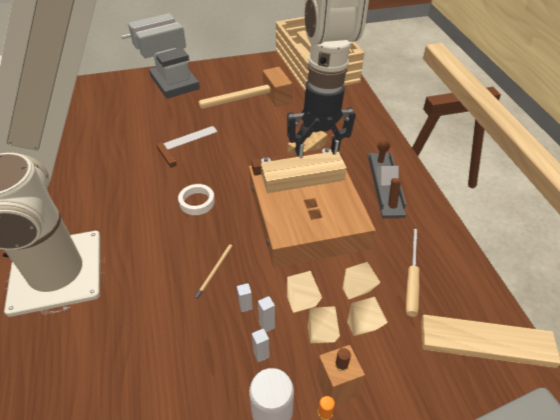

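```bash
python3 -c "
from h import *
c=dict(np.load('s14.npz'));W=world(c);im=c['image'].astype(int)
m=(im[...,0]>200)&(im[...,1]<160)&(im[...,2]<60)&(np.mgrid[:420,:560][0]>380)
q=W[m];print(len(q),np.nanmedian(q,0),np.nanmin(q,0),np.nanmax(q,0))
c=dict(np.load('scene0.npz'));W=world(c);im=c['image'].astype(int)
m=(im[...,0]>200)&(im[...,1]<140)&(im[...,2]<60);q=W[m];print(len(q),np.nanmedian(q,0),np.nanmin(q,0),np.nanmax(q,0))
c=dict(np.load('w14.npz'));im=c['image'];g=im[150:250,240:325];cv2.imwrite('pics/holes.png',cv2.resize(cv2.cvtColor(g,cv2.COLOR_RGB2BGR),None,fx=6,fy=6,interpolation=cv2.INTER_NEAREST))
W=world(c)
for u in (276,282,288):
  print(u,[(v,np.round(W[v,u]*1000).tolist()) for v in range(160,245,3)])
"
```

```text
48 [ 0.4874 -0.4848  0.1346] [ 0.4727 -0.4914 -0.0018] [ 0.5033 -0.4231  0.1371]
  return np.nanmean(a, axis, out=out, keepdims=keepdims)
Traceback (most recent call last):
ValueError: zero-size array to reduction operation fmin which has no identity
```

```bash
python3 -c "
from h import *
c=dict(np.load('w14.npz'));im=c['image'];g=im[150:250,240:325];cv2.imwrite('pics/holes.png',cv2.resize(cv2.cvtColor(g,cv2.COLOR_RGB2BGR),None,fx=6,fy=6,interpolation=cv2.INTER_NEAREST))
K=c['camera_matrix'];M=R.from_quat(c['rotation']).as_matrix();e=c['eye']
g=cv2.cvtColor(im,cv2.COLOR_RGB2GRAY).astype(float)
def onz(u,v,z=.07):
  d=M@np.array([(u-K[0,2])/K[0,0],(v-K[1,2])/K[1,1],1]); return e+d*(z-e[2])/d[2]
for u in (275,282,290):
  p=g[155:245,u]; d=np.diff(p); i=np.argsort(-abs(d))[:6]; 
  print(u,[(155+k,round(d[k]),np.round(onz(u,155+k+.5)[:2]*1000,1).tolist()) for k in sorted(i)])
for v in (180,190,222,230):
  p=g[v,250:315]; d=np.diff(p); i=np.argsort(-abs(d))[:5]; 
  print(v,[(250+k,round(d[k]),np.round(onz(250+k+.5,v)[:2]*1000,1).tolist()) for k in sorted(i)])
"
```

```text
275 [(np.int64(168), -31, [599.6, 17.8]), (np.int64(169), -40, [599.6, 16.9]), (np.int64(200), 31, [598.7, -11.5]), (np.int64(207), -38, [598.5, -18.2]), (np.int64(208), -32, [598.5, -19.1]), (np.int64(237), 32, [597.6, -47.8])]
282 [(np.int64(168), -46, [605.8, 17.7]), (np.int64(169), -24, [605.7, 16.8]), (np.int64(200), 45, [605.1, -11.6]), (np.int64(207), -44, [604.9, -18.3]), (np.int64(208), -27, [604.9, -19.2]), (np.int64(237), 24, [604.2, -47.9])]
290 [(np.int64(168), -52, [612.8, 17.5]), (np.int64(185), 27, [612.5, 2.2]), (np.int64(200), 49, [612.3, -11.7]), (np.int64(207), -48, [612.2, -18.3]), (np.int64(221), 39, [612.0, -31.9]), (np.int64(236), 39, [611.7, -46.9])]
180 [(np.int64(263), -28, [589.1, 7.6]), (np.int64(264), -35, [590.0, 7.6]), (np.int64(265), -24, [590.8, 7.6]), (np.int64(295), 24, [617.4, 7.2]), (np.int64(297), 30, [619.2, 7.1])]
190 [(np.int64(264), -37, [589.6, -1.6]), (np.int64(265), -37, [590.5, -1.6]), (np.int64(268), 26, [593.2, -1.6]), (np.int64(297), 20, [619.1, -2.0]), (np.int64(298), 15, [620.0, -2.0])]
222 [(np.int64(264), -18, [588.3, -32.2]), (np.int64(265), -40, [589.3, -32.2]), (np.int64(266), -30, [590.2, -32.2]), (np.int64(269), 29, [593.0, -32.2]), (np.int64(297), 20, [618.9, -32.5])]
230 [(np.int64(265), -37, [588.9, -40.2]), (np.int64(266), -39, [589.9, -40.2]), (np.int64(267), 20, [590.8, -40.2]), (np.int64(268), 21, [591.8, -40.2]), (np.int64(295), 28, [616.9, -40.4])]
```

View pics/holes.png

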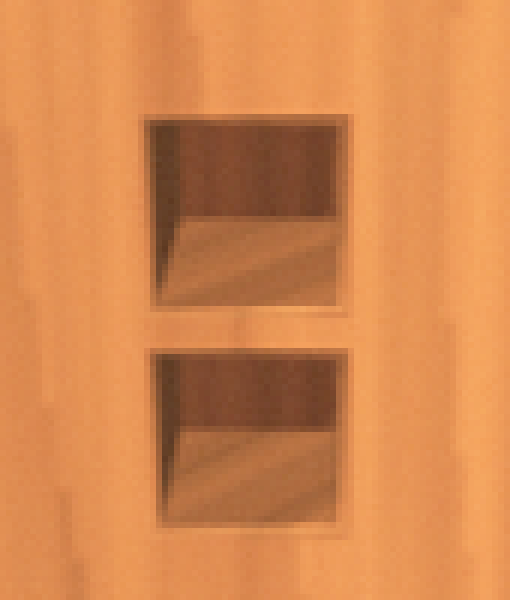

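Emit:
{"name": "send_rows", "arguments": {"increments": [[[0,0.03,-0.02,0],[-0.012,0.05,0,0],[-0.012,0.05,0,0],[-0.012,0.05,0,0],[-0.012,0.05,0,0],[-0.012,0.05,0,0],[-0.008,0.05,0,0],[0,0.03,0,0]]]}}

```text
clock: 20.25
eef_pos: [0.5245, -0.3536, 0.2163]
tool_rot: [0.999, -0.008, -0.041, 0.011]
ft_force: [0.5, 0.6, -0.8]
grip_width: 0.0683
```

```bash
python3 -c "
from h import *
plan(.5365,-.411,.15,-1)
grab('wrist','w15')
"
```

```text
t 20.25 eef [ 0.5245 -0.3536  0.2163] yaw -0.94 w 68.3 F [ 0.4892  0.5684 -0.7583] tilt [-0.0826 -0.0217 -0.9963]
  shift [0.0184 0.0557 0.0663] turn 0.06
```

View pics/w15.png

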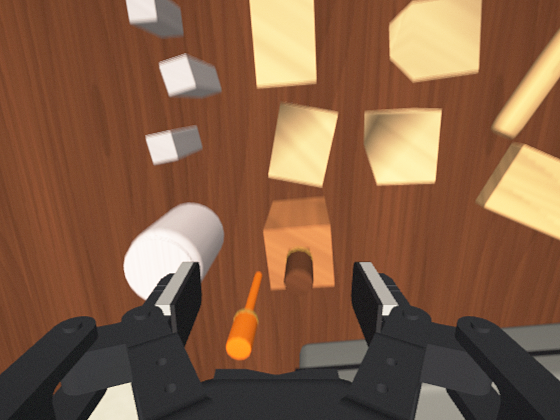

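Emit:
{"name": "send_rows", "arguments": {"increments": [[[0,0,0,0],[0,0,0,0],[0,0,0,0],[0,0,0,0],[0,0,0,0],[0,0,0,0],[0,0,0,0],[0,0,0,0]]]}}

```text
clock: 21.1
eef_pos: [0.523, -0.3522, 0.2086]
tool_rot: [0.999, -0.007, -0.046, 0.008]
ft_force: [-0.2, -0.3, -0.2]
grip_width: 0.0682
```

```bash
python3 -c "
from h import *
plan(.5365,-.411,.15,-1);print(bot.get_obs()['joint_pos'],bot.get_obs()['joint_vel'])
"
```

```text
t 21.1 eef [ 0.523  -0.3522  0.2086] yaw -0.88 w 68.2 F [-0.1515 -0.2989 -0.2302] tilt [-0.0917 -0.0159 -0.9957]
  shift [0.0197 0.0576 0.0581] turn 0.12
[-0.5611  0.5763  0.489   1.5529 -0.0623  1.0265] [ 0.0067 -0.0047  0.002  -0.0009 -0.001   0.0003]
```

Emit:
{"name": "send_rows", "arguments": {"increments": [[[0,0,0,8],[0,0,0,-8],[0,0,0,8],[0,0,0,-8],[0,0,0,8],[0,0,0,-8],[0,0,0,8],[0,0,0,-8]]]}}

```text
clock: 21.9
eef_pos: [0.5242, -0.3519, 0.2108]
tool_rot: [0.999, -0.009, -0.044, 0.009]
ft_force: [0.4, 0.0, -0.1]
grip_width: 0.0682
```

```bash
python3 -c "
from h import *
plan(.5365,-.411,.15,-1);print(bot.get_obs()['joint_pos'],bot.get_obs()['joint_vel'])
"
```

```text
t 21.9 eef [ 0.5242 -0.3519  0.2108] yaw -1.07 w 68.2 F [ 0.3976  0.0279 -0.0699] tilt [-0.0881 -0.0181 -0.9959]
  shift [0.0187 0.0577 0.0605] turn -0.07
[-0.5598  0.5737  0.4904  1.5527 -0.0622  1.0309] [ 0.0019 -0.0041  0.0014 -0.0012 -0.0012 -1.6046]
```

Emit:
{"name": "send_rows", "arguments": {"increments": [[[0,0,-0.012,0],[0,0,-0.012,0],[0,0,-0.012,0],[0,0,-0.012,0],[0,0,-0.012,0],[0,0,-0.012,0],[0,0,-0.012,0],[0,0,-0.012,0]]]}}

```text
clock: 22.7
eef_pos: [0.5322, -0.3494, 0.3093]
tool_rot: [0.999, -0.008, -0.045, 0.009]
ft_force: [-0.1, -1.0, 0.3]
grip_width: 0.0683
```

```bash
python3 -c "
from h import *
plan(.5365,-.411,.15,-1);print(bot.get_obs()['joint_pos'])
"
```

```text
t 22.7 eef [ 0.5322 -0.3494  0.3093] yaw -0.93 w 68.3 F [-0.0575 -1.0046  0.3069] tilt [-0.0895 -0.0171 -0.9958]
  shift [0.0195 0.0586 0.1593] turn 0.07
[-0.5501  0.6093  0.8042  1.8333 -0.0615  1.0382]
```

Emit:
{"name": "send_rows", "arguments": {"increments": [[[0,0,0.05,0],[0,0,0.05,0],[0,0,0,0],[0,0,0,0],[0,0,0,0],[0,0,0,0],[0,0,0,0],[0,0,0,0]]]}}

```text
clock: 23.5
eef_pos: [0.5326, -0.3561, 0.2251]
tool_rot: [0.999, -0.008, -0.031, 0.017]
ft_force: [0.4, 0.2, 0.3]
grip_width: 0.0683
```

```bash
python3 -c "
from h import *
plan(.5365,-.411,.15,-1);print(bot.get_obs()['joint_pos'])
"
```

```text
t 23.5 eef [ 0.5326 -0.3561  0.2251] yaw -0.95 w 68.3 F [0.3899 0.2182 0.2888] tilt [-0.0624 -0.034  -0.9975]
  shift [0.0094 0.0521 0.0765] turn 0.05
[-0.5585  0.5643  0.5128  1.5544 -0.0619  1.0288]
```

Emit:
{"name": "send_rows", "arguments": {"increments": [[[0,-0.05,0,0],[0,-0.05,0,0],[0,0,0,0],[0,0,0,0],[0,0,0,0],[0,0,0,0],[0,0.01,-0.01,0],[0,0.01,-0.01,0]]]}}

```text
clock: 24.3
eef_pos: [0.5376, -0.2774, 0.2456]
tool_rot: [0.999, -0.01, -0.027, 0.019]
ft_force: [0.4, 1.0, -0.1]
grip_width: 0.0685
```

```bash
python3 -c "
from h import *
plan(.5365,-.411,.15,-1);print(bot.get_obs()['joint_pos'])
"
```

```text
t 24.3 eef [ 0.5376 -0.2774  0.2456] yaw -1.19 w 68.5 F [ 0.4346  1.026  -0.1186] tilt [-0.0552 -0.0376 -0.9978]
  shift [0.0069 0.1298 0.1005] turn -0.19
[-0.4458  0.4793  0.4273  1.5524 -0.0578  1.1457]
```

Emit:
{"name": "send_rows", "arguments": {"increments": [[[0,-0.04,-0.02,0],[0,-0.05,0,0],[0,-0.05,0,0],[0,-0.05,0,0],[0,-0.05,0,0],[0,-0.05,0,0],[0,-0.05,0,0],[0,-0.05,0,0]]]}}

```text
clock: 25.1
eef_pos: [0.5565, 0.1044, 0.251]
tool_rot: [0.999, -0.027, -0.023, 0.021]
ft_force: [-0.0, -0.5, -0.3]
grip_width: 0.068
```

Emit:
{"name": "send_rows", "arguments": {"increments": [[[-0.01,-0.05,-0.01,0],[-0.01,-0.05,-0.01,0],[-0.01,-0.05,-0.01,0],[-0.01,-0.04,-0.01,0],[0,0,0.05,0],[0,0,0.05,0],[0,0,0,0],[0,0,0,0]]]}}

```text
clock: 25.9
eef_pos: [0.5326, 0.2981, 0.1847]
tool_rot: [0.999, -0.027, -0.018, 0.017]
ft_force: [0.2, 0.1, 1.2]
grip_width: 0.0681
```

```bash
python3 -c "
from h import *
plan(.5,.33,.25,-1);print(bot.get_obs()['joint_pos'])
"
```

```text
t 25.9 eef [0.5326 0.2981 0.1847] yaw -3.18 w 68.1 F [0.194  0.1277 1.2013] tilt [-0.0366 -0.0336 -0.9988]
  shift [-0.0366 -0.0278 -0.0651] turn -2.18
[ 0.516   0.5185  0.3344  1.435  -0.0112  2.1419]
```

Emit:
{"name": "send_rows", "arguments": {"increments": [[[0,0,-0.012,0],[0,0,-0.012,0],[0,0,-0.012,0],[0,0,-0.012,0],[0,0,-0.012,0],[0,0,-0.012,0],[0,0,-0.012,0],[0,0,-0.012,0]]]}}

```text
clock: 26.7
eef_pos: [0.5488, 0.2967, 0.3094]
tool_rot: [0.999, -0.035, -0.003, 0.009]
ft_force: [0.2, -0.1, 0.4]
grip_width: 0.0685
```

Emit:
{"name": "send_rows", "arguments": {"increments": [[[0,0,-0.012,-0.5],[0,0,-0.012,-0.5],[0,0,-0.012,-0.5],[0,0,-0.012,-0.5],[0,0,0.05,0],[0,0,0.05,0],[0,0,0.05,0],[0,0,0,0]]]}}

```text
clock: 27.5
eef_pos: [0.5685, 0.2934, 0.2449]
tool_rot: [0.999, -0.025, 0.025, -0.006]
ft_force: [-0.4, -0.9, -0.7]
grip_width: 0.0683
```

```bash
python3 -c "
from h import *
plan(.5,.33,.25,-1);print(bot.get_obs()['joint_pos'])
"
```

```text
t 27.5 eef [0.5685 0.2934 0.2449] yaw -2.89 w 68.3 F [-0.4258 -0.8609 -0.7137] tilt [ 0.0497  0.0108 -0.9987]
  shift [-0.0699 -0.0332 -0.0081] turn -1.89
[ 0.4832  0.48    0.4272  1.4689 -0.0136  2.1037]
```

Emit:
{"name": "send_rows", "arguments": {"increments": [[[0,0,-0.05,-0.5],[0,0,-0.05,-0.5],[0,0,0,-0.5],[0,0,0.012,0],[0,0,0.012,0],[0,0,0.012,0],[0,0,0.012,0],[0,0,0.012,0]]]}}

```text
clock: 28.3
eef_pos: [0.5774, 0.2916, 0.3181]
tool_rot: [0.999, -0.017, 0.046, -0.016]
ft_force: [-0.2, 0.6, 0.1]
grip_width: 0.0682
```

```bash
python3 -c "
from h import *
plan(.5,.33,.25,-1);print(bot.get_obs()['joint_pos'])
"
```

```text
t 28.3 eef [0.5774 0.2916 0.3181] yaw -1.98 w 68.2 F [-0.2324  0.6253  0.1335] tilt [ 0.0918  0.0311 -0.9953]
  shift [-0.0846 -0.0336  0.0618] turn -0.98
[ 0.4747  0.4596  0.5789  1.594  -0.0142  2.0779]
```

Emit:
{"name": "send_rows", "arguments": {"increments": [[[0,0,0.012,0],[0,0,0.012,0],[0,0,0.012,0],[0,0,0.012,0],[0,0,0.012,0],[0,0,0.012,0],[0,0,0.012,0],[0,0,0.012,0]]]}}

```text
clock: 29.1
eef_pos: [0.5935, 0.2949, 0.2283]
tool_rot: [0.998, -0.019, 0.054, -0.021]
ft_force: [0.6, 0.3, 0.2]
grip_width: 0.0684
```

```bash
cat >> h.py <<'E'
def st():
    o=bot.get_obs(); m=R.from_quat(o['tool_rot']).as_matrix(); e=o['eef_pos']; a=np.arctan2(e[1],e[0]); t=m[:,2]
    print('t %.2f'%o['clock'],e,'yaw %.2f'%yaw(),'rad %.4f tan %.4f'%(t[0]*np.cos(a)+t[1]*np.sin(a),-t[0]*np.sin(a)+t[1]*np.cos(a)),'j',o['joint_pos'],'w %.1f'%(o['grip_width']*1000))
E
python3 -c "
from h import *
st()
"
```

```text
t 29.10 [0.5935 0.2949 0.2283] yaw -2.33 rad 0.1152 tan -0.0135 j [ 0.468   0.4717  0.3658  1.3495 -0.0143  2.0764] w 68.4
```

Emit:
{"name": "send_rows", "arguments": {"increments": [[[-0.03,0,0,0],[-0.03,0,0,0],[-0.03,0,0,0],[0,0,0,0],[0,0,0,0],[0,0,0,0],[0,0,0,0],[0,0,0,0]]]}}

```text
clock: 29.9
eef_pos: [0.5027, 0.2976, 0.2113]
tool_rot: [0.998, -0.02, 0.052, -0.019]
ft_force: [0.1, -1.0, -0.3]
grip_width: 0.0682
```

```bash
python3 -c "
from h import *
st()
"
```

```text
t 29.90 [0.5027 0.2976 0.2113] yaw -2.46 rad 0.1085 tan -0.0223 j [ 0.5474  0.3199  0.0962  1.2386 -0.0237  2.1578] w 68.2
```

Emit:
{"name": "send_rows", "arguments": {"increments": [[[0,0,-0.04,0],[0,0,-0.04,0],[0,0,0,0],[0,0,0,0],[0,0,0,0],[0,0,0,0],[0,0,0,0],[0,0,0,0]]]}}

```text
clock: 30.7
eef_pos: [0.4959, 0.2931, 0.2881]
tool_rot: [0.998, -0.022, 0.049, -0.017]
ft_force: [0.2, 0.2, -0.8]
grip_width: 0.0682
```

```bash
python3 -c "
from h import *
st()
"
```

```text
t 30.70 [0.4959 0.2931 0.2881] yaw -2.63 rad 0.1010 tan -0.0230 j [ 0.5473  0.2922  0.2564  1.4341 -0.0243  2.1611] w 68.2
```

Emit:
{"name": "send_rows", "arguments": {"increments": [[[0,0,0.04,0],[0,0,0.04,0],[0,0,0,0],[0,0,0,0],[0,0,0,0],[0,0,0,0],[0,0,0,0],[0,0,0,0]]]}}

```text
clock: 31.5
eef_pos: [0.5065, 0.2975, 0.2132]
tool_rot: [0.998, -0.022, 0.053, -0.019]
ft_force: [0.1, 0.3, 0.5]
grip_width: 0.0685
```

```bash
python3 -c "
from h import *
st()
"
```

```text
t 31.50 [0.5065 0.2975 0.2132] yaw -2.65 rad 0.1106 tan -0.0225 j [ 0.5441  0.3238  0.1064  1.2429 -0.024   2.1576] w 68.5
```

Emit:
{"name": "send_rows", "arguments": {"increments": [[[0,0,0,-8],[0,0,0,-8],[0,0,0,-8],[0,0,0,-8],[0,0,0,-8],[0,0,0,-8],[0,0,0,-8],[0,0,0,-8]]]}}

```text
clock: 32.3
eef_pos: [0.5092, 0.2993, 0.2209]
tool_rot: [0.846, 0.529, 0.061, 0.013]
ft_force: [-0.4, 0.3, 0.6]
grip_width: 0.0678
```

```bash
python3 -c "
from h import *
st()
"
```

```text
t 32.30 [0.5092 0.2993 0.2209] yaw 64.30 rad 0.1232 tan -0.0223 j [ 0.5443  0.3169  0.115   1.2456 -0.0239  0.9954] w 67.8
```

Emit:
{"name": "send_rows", "arguments": {"increments": [[[0,0,0,8],[0,0,0,8],[0,0,0,8],[0,0,0,8],[0,0,0,8],[0,0,0,8],[0,0,0,8],[0,0,0,8]]]}}

```text
clock: 33.1
eef_pos: [0.5115, 0.3008, 0.228]
tool_rot: [0.997, -0.02, 0.063, -0.026]
ft_force: [0.9, -0.5, -0.1]
grip_width: 0.0683
```

```bash
python3 -c "
from h import *
st()
"
```

```text
t 33.10 [0.5115 0.3008 0.228 ] yaw -2.44 rad 0.1347 tan -0.0222 j [ 0.5445  0.3105  0.1228  1.2483 -0.024   2.1529] w 68.3
```

Emit:
{"name": "send_rows", "arguments": {"increments": [[[0,0,0,0],[0,0,0,0],[0,0,0,0],[0,0,0,0],[0,0,0,0],[0,0,0,0],[0,0,0,0],[0,0,0,0]]]}}

```text
clock: 33.9
eef_pos: [0.5121, 0.3012, 0.2299]
tool_rot: [0.997, -0.015, 0.065, -0.026]
ft_force: [0.4, -0.1, 0.9]
grip_width: 0.0681
```

```bash
python3 -c "
from h import *
st();print(bot.get_obs()['tau'])
"
```

```text
t 33.90 [0.5121 0.3012 0.2299] yaw -1.98 rad 0.1378 tan -0.0221 j [ 0.5446  0.3087  0.1249  1.2491 -0.0239  2.1447] w 68.1
[  0.0013 -41.8085  26.5615  -1.0309  -0.0762   0.0001]
```

Emit:
{"name": "send_rows", "arguments": {"increments": [[[0,0.03,0,0],[0,0.03,0,0],[0,0.03,0,0],[0,0.03,0,0],[0,0.03,0,0],[0,0.03,0,0],[0,0.03,0,0],[0,0.03,0,0]]]}}

```text
clock: 34.7
eef_pos: [0.5063, 0.0578, 0.2159]
tool_rot: [0.997, -0.01, 0.066, -0.027]
ft_force: [0.6, -1.0, -0.3]
grip_width: 0.0683
```

```bash
python3 -c "
from h import *
st();print(bot.get_obs()['tau'])
"
```

```text
t 34.70 [0.5063 0.0578 0.2159] yaw -1.42 rad 0.1369 tan 0.0377 j [ 0.0877  0.1477 -0.1197  1.167   0.0412  1.6824] w 68.3
[  2.87   -33.766   25.9877  -0.7847   0.0852   0.5454]
```

Emit:
{"name": "send_rows", "arguments": {"increments": [[[0,0,0,0],[0,0,0,0],[0,0,0,0],[0,0,0,0],[0,0,0,0],[0,0,0,0],[0,0,0,0],[0,0,0,0]]]}}

```text
clock: 35.5
eef_pos: [0.5064, 0.0582, 0.2161]
tool_rot: [0.997, -0.01, 0.066, -0.027]
ft_force: [-0.3, -0.2, -0.2]
grip_width: 0.0685
```

```bash
python3 -c "
from h import *
st();print(bot.get_obs()['tau'])
"
```

```text
t 35.50 [0.5064 0.0582 0.2161] yaw -1.41 rad 0.1372 tan 0.0378 j [ 0.0885  0.1475 -0.1194  1.1671  0.0414  1.683 ] w 68.5
[  0.0011 -33.4853  26.1112  -1.0231   0.1352  -0.    ]
```

Emit:
{"name": "send_rows", "arguments": {"increments": [[[0,0,-0.05,0],[0,0,-0.05,0],[0,0,-0.05,0],[0,0,0.012,0],[0,0,0.012,0],[0,0,0.012,0],[0,0,0.012,0],[0,0,0.012,0]]]}}

```text
clock: 36.3
eef_pos: [0.4917, 0.054, 0.3038]
tool_rot: [0.998, -0.01, 0.063, -0.027]
ft_force: [0.2, 0.1, -0.8]
grip_width: 0.0685
```

```bash
python3 -c "
from h import *
st();print(bot.get_obs()['tau'])
"
```

```text
t 36.30 [0.4917 0.054  0.3038] yaw -1.32 rad 0.1315 tan 0.0388 j [0.0819 0.0977 0.0504 1.3926 0.0424 1.675 ] w 68.5
[ -0.0569 -32.2324  27.56    -0.4983   0.1372  -0.0102]
```

Emit:
{"name": "send_rows", "arguments": {"increments": [[[0,0,0.01,0],[0,0,0.01,0],[0,0,0.01,0],[0,0,0.01,0],[0,0,0.01,0],[0,0,0.01,0],[0,0,0.01,0],[0,0,0.01,0]]]}}

```text
clock: 37.1
eef_pos: [0.5001, 0.0586, 0.2137]
tool_rot: [0.998, -0.01, 0.06, -0.027]
ft_force: [-0.6, -0.2, 0.4]
grip_width: 0.0682
```

```bash
python3 -c "
from h import *
st();print(bot.get_obs()['tau'])
"
```

```text
t 37.10 [0.5001 0.0586 0.2137] yaw -1.29 rad 0.1252 tan 0.0381 j [ 0.0903  0.1463 -0.1256  1.1744  0.0414  1.6829] w 68.2
[ -0.0357 -33.6759  26.3198  -0.546    0.1337  -0.008 ]
```

Emit:
{"name": "send_rows", "arguments": {"increments": [[[0.04,0,0,0],[0.04,0,0,0],[0.04,0,0,0],[0,0,0,0],[0,0,-0.05,0],[0,0,-0.05,0],[0,0,0,0],[0,0,0,0]]]}}

```text
clock: 37.9
eef_pos: [0.6018, 0.0501, 0.3106]
tool_rot: [0.999, -0.01, 0.043, -0.026]
ft_force: [0.6, 0.4, -0.9]
grip_width: 0.0681
```

```bash
python3 -c "
from h import *
st();print(bot.get_obs()['tau'])
"
```

```text
t 37.90 [0.6018 0.0501 0.3106] yaw -1.25 rad 0.0909 tan 0.0428 j [0.0592 0.3634 0.4145 1.5318 0.045  1.6516] w 68.1
[ -0.0362 -46.422   27.8788  -0.6015   0.1499  -0.0012]
```

Emit:
{"name": "send_rows", "arguments": {"increments": [[[0,0,0,8],[0,0,0,8],[0,0,0,8],[0,0,0,8],[0,0,0,-8],[0,0,0,-8],[0,0,0,-8],[0,0,0,-8]]]}}

```text
clock: 38.7
eef_pos: [0.5971, 0.0506, 0.3013]
tool_rot: [0.999, -0.012, 0.038, -0.025]
ft_force: [0.1, -0.4, 0.5]
grip_width: 0.068
```

```bash
python3 -c "
from h import *
st();print(bot.get_obs()['tau'])
"
```

```text
t 38.70 [0.5971 0.0506 0.3013] yaw -1.48 rad 0.0802 tan 0.0431 j [0.0605 0.362  0.3895 1.519  0.045  1.6569] w 68.0
[ -0.0084 -44.1987  26.5054  -0.5718   0.1445   1.1998]
```

Emit:
{"name": "send_rows", "arguments": {"increments": [[[-0.015,-0.04,0.015,0],[-0.015,-0.04,0.015,0],[-0.015,-0.04,0.015,0],[-0.015,-0.04,0.015,0],[-0.01,-0.04,0.015,0],[-0.01,-0.04,0.015,0],[0,-0.03,0.01,0],[0,0,0,0]]]}}

```text
clock: 39.5
eef_pos: [0.523, 0.3327, 0.1945]
tool_rot: [0.999, -0.013, 0.033, -0.022]
ft_force: [0.3, -0.6, -0.6]
grip_width: 0.0686
```

```bash
python3 -c "
from h import *
st()
"
```

```text
t 39.50 [0.523  0.3327 0.1945] yaw -1.57 rad 0.0801 tan 0.0006 j [0.5663 0.4222 0.2054 1.2738 0.0006 2.1629] w 68.6
```

Emit:
{"name": "send_rows", "arguments": {"increments": [[[0.04,-0.025,0,0],[0.04,-0.025,0,0],[0.02,-0.01,-0.02,0],[0,0,-0.05,0],[0,0,-0.05,0],[0,0,0,0],[0,0,0,0],[0,0,0,0]]]}}

```text
clock: 40.3
eef_pos: [0.6114, 0.3778, 0.3084]
tool_rot: [1.0, -0.013, 0.019, -0.012]
ft_force: [0.3, -0.6, 0.4]
grip_width: 0.0684
```

```bash
python3 -c "
from h import *
st()
"
```

```text
t 40.30 [0.6114 0.3778 0.3084] yaw -1.54 rad 0.0449 tan -0.0010 j [ 0.5539  0.724   1.0121  1.814  -0.001   2.1512] w 68.4
```

Emit:
{"name": "send_rows", "arguments": {"increments": [[[-0.015,0.01,0.015,0],[-0.015,0.01,0.015,0],[-0.015,0.01,0.015,0],[-0.015,0.01,0.015,0],[-0.015,0.01,0.015,0],[-0.015,0.01,0.015,0],[0,0,0,0],[0,0,0,0]]]}}

```text
clock: 41.1
eef_pos: [0.5112, 0.3116, 0.1944]
tool_rot: [1.0, -0.015, 0.009, -0.005]
ft_force: [-0.1, 0.4, 0.3]
grip_width: 0.068
```

```bash
python3 -c "
from h import *
st()
"
```

```text
t 41.10 [0.5112 0.3116 0.1944] yaw -1.68 rad 0.0201 tan -0.0017 j [ 0.5483  0.4301  0.2207  1.3413 -0.0018  2.1484] w 68.0
```

Emit:
{"name": "send_rows", "arguments": {"increments": [[[0.04,-0.025,0,0],[0.04,-0.025,0,0],[0.0,0,-0.02,0],[0,0,-0.05,0],[0,0,-0.03,0],[0,0,0,0],[0,0,0,0],[0,0,0,0]]]}}

```text
clock: 41.9
eef_pos: [0.5922, 0.3581, 0.2793]
tool_rot: [1.0, -0.015, -0.004, 0.004]
ft_force: [-0.2, -0.7, 0.0]
grip_width: 0.0682
```

```bash
python3 -c "
from h import *
st()
"
```

```text
t 41.90 [0.5922 0.3581 0.2793] yaw -1.71 rad -0.0110 tan -0.0020 j [ 0.5448  0.6877  0.8694  1.7634 -0.002   2.1455] w 68.2
```

Emit:
{"name": "send_rows", "arguments": {"increments": [[[-0.004,0.035,0.006,0],[-0.004,0.035,0.006,0],[-0.004,0.035,0.006,0],[-0.004,0.035,0.006,0],[-0.004,0.035,0.006,0],[-0.004,0.035,0.006,0],[-0.004,0.035,0.006,0],[-0.004,0.035,0.006,0]]]}}

```text
clock: 42.7
eef_pos: [0.5451, 0.0731, 0.2199]
tool_rot: [1.0, -0.01, -0.011, 0.006]
ft_force: [0.3, -0.3, 0.3]
grip_width: 0.0681
```

```bash
python3 -c "
from h import *
st()
"
```

```text
t 42.70 [0.5451 0.0731 0.2199] yaw -1.16 rad -0.0226 tan -0.0084 j [ 0.1382  0.3583  0.1797  1.4149 -0.0083  1.7291] w 68.1
```

Emit:
{"name": "send_rows", "arguments": {"increments": [[[-0.002,0.035,0.002,0],[-0.002,0.035,0.002,0],[-0.002,0.035,0.002,0],[-0.002,0.035,0.002,0],[-0.002,0.035,0.002,0],[-0.002,0.035,0.002,0],[-0.002,0.035,0.002,0],[-0.002,0.035,0.002,0]]]}}

```text
clock: 43.5
eef_pos: [0.5122, -0.217, 0.1982]
tool_rot: [1.0, -0.01, -0.018, 0.005]
ft_force: [0.1, 0.7, 0.6]
grip_width: 0.0683
```

```bash
python3 -c "
from h import *
st();plan(.5365,-.411,.18,-1)
"
```

```text
t 43.50 [ 0.5122 -0.217   0.1982] yaw -1.11 rad -0.0287 tan -0.0224 j [-0.388   0.3843  0.161   1.3764 -0.022   1.2023] w 68.3
t 43.5 eef [ 0.5122 -0.217   0.1982] yaw -1.11 w 68.3 F [0.0682 0.6676 0.5896] tilt [-0.0352 -0.0094 -0.9993]
  shift [0.0287 0.1933 0.0191] turn -0.11
```

Emit:
{"name": "send_rows", "arguments": {"increments": [[[0.004,0.03,0,0],[0.004,0.03,0,0],[0.004,0.03,0,0],[0.004,0.03,0,0],[0.004,0.03,0,0],[0.004,0.025,0,0],[0.002,0.015,0,0],[0,0,0,0]]]}}

```text
clock: 44.3
eef_pos: [0.5256, -0.417, 0.1878]
tool_rot: [1.0, -0.013, -0.024, 0.001]
ft_force: [1.4, -0.1, -0.1]
grip_width: 0.0688
```

```bash
python3 -c "
from h import *
st();plan(.5365,-.411,.09,-1)
grab('wrist','w16')
"
```

```text
t 44.30 [ 0.5256 -0.417   0.1878] yaw -1.54 rad -0.0371 tan -0.0313 j [-0.6561  0.6438  0.555   1.5196 -0.0307  0.9421] w 68.8
t 44.3 eef [ 0.5256 -0.417   0.1878] yaw -1.54 w 68.8 F [ 1.3856 -0.0811 -0.1072] tilt [-0.0485 -0.0014 -0.9988]
  shift [ 0.0155 -0.0066  0.0971] turn -0.54
```

View pics/w16.png

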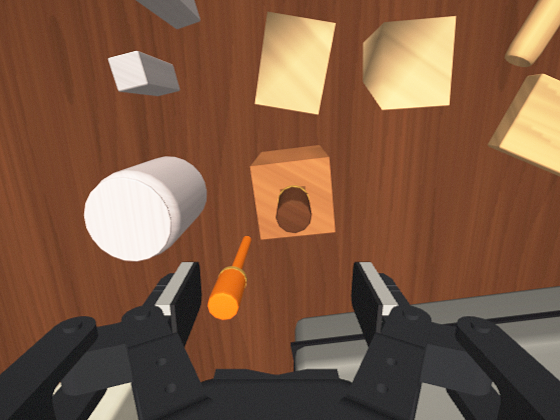

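```bash
python3 -c "
from fit import *
fit((.49,.60,-.46,-.35),.125,.15,'rodtop',['w16','w15','s14'])
fit((.49,.60,-.46,-.35),.085,.105,'stand',['w16','w15'])
"
```

```text
rodtop w16 970 z 0.139 c [ 534.9 -410.1] size [22.5 23.2] ang 83.9
rodtop w15 638 z 0.1389 c [ 534.7 -410.2] size [23.1 22.4] ang 49.4
rodtop s14 146 z 0.1396 c [ 535.7 -411. ] size [23.  21.9] ang 74.0
stand w16 4431 z 0.0944 c [ 534.8 -410.8] size [60.2 60.4] ang 5.7
stand w15 2994 z 0.0944 c [ 534.9 -410.6] size [60.  61.1] ang 5.5
```

Emit:
{"name": "send_rows", "arguments": {"increments": [[[0,0,-0.015,0],[0,0,-0.015,0],[0,0,-0.015,0],[0,0,-0.015,0],[0,0,-0.015,0],[0,0,-0.015,0],[0,0,0.05,0],[0,0,0.05,0]]]}}

```text
clock: 45.15
eef_pos: [0.5303, -0.4074, 0.1879]
tool_rot: [1.0, -0.008, -0.018, 0.004]
ft_force: [0.7, -0.8, -1.0]
grip_width: 0.0682
```

```bash
python3 -c "
from h import *
st();plan(.5365,-.411,.09,-1)"
```

```text
t 45.15 [ 0.5303 -0.4074  0.1879] yaw -0.94 rad -0.0245 tan -0.0273 j [-0.6422  0.6258  0.5243  1.4941 -0.0269  0.9453] w 68.2
t 45.15 eef [ 0.5303 -0.4074  0.1879] yaw -0.94 w 68.2 F [ 0.7369 -0.7826 -1.0499] tilt [-0.036  -0.0067 -0.9993]
  shift [0.0097 0.0028 0.0976] turn 0.06
```

Emit:
{"name": "send_rows", "arguments": {"increments": [[[0.003,0.001,0.03,0],[0.003,0.001,0.03,0],[0,0,0,0],[0,0,0,0],[0,0,0,0],[0,0,0,0],[0,0,0,0],[0,0,0,0]]], "hand": -0.3}}

```text
clock: 45.95
eef_pos: [0.5328, -0.4012, 0.1264]
tool_rot: [1.0, -0.005, -0.019, 0.002]
ft_force: [0.0, 0.4, -0.0]
grip_width: 0.0554
```

```bash
python3 -c "
from h import *
st();plan(.535,-.4105,.09,-1);grab('wrist','w17')"
```

```text
t 45.95 [ 0.5328 -0.4012  0.1264] yaw -0.54 rad -0.0291 tan -0.0257 j [-0.6333  0.6474  0.4031  1.3559 -0.0253  0.9473] w 55.4
t 45.95 eef [ 0.5328 -0.4012  0.1264] yaw -0.54 w 55.4 F [ 0.003   0.3721 -0.0479] tilt [-0.0387 -0.003  -0.9992]
  shift [0.0037 0.0092 0.0363] turn 0.46
```

View pics/w17.png

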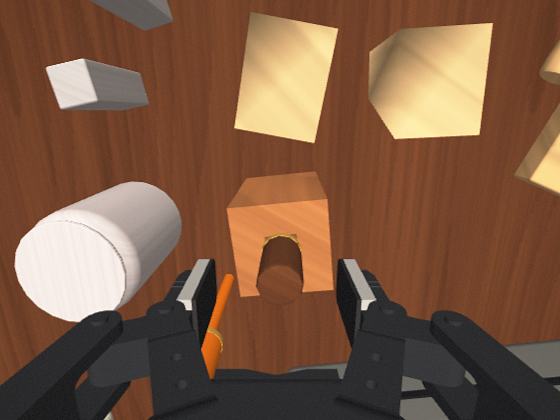

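```bash
cat >> h.py <<'E'
def tips(c):
    W=world(c); z=c['range_z']; v,u=np.mgrid[:420,:560]; out=[]
    K=c['camera_matrix']
    for a,b in ((120,276),(276,440)):
        m=(z>0.05)&(z<.165)&(v<300)&(v>200)&(u>a)&(u<b); q=W[m]; q=q[np.argsort(q[:,2])][:150]; out.append(q)
        print(' tip zmin %.4f'%q[3,2],'x %.4f..%.4f y %.4f..%.4f'%(q[:,0].min(),q[:,0].max(),q[:,1].min(),q[:,1].max()))
E
python3 -c "
from h import *
tips(dict(np.load('w17.npz')))
from fit import fit
fit((.49,.60,-.46,-.35),.125,.15,'rodtop',['w17'])"
```

```text
tip zmin 0.1341 x 0.5238..0.5333 y -0.4149..-0.3988
 tip zmin 0.1336 x 0.5342..0.5465 y -0.4150..-0.3982
rodtop w17 1644 z 0.139 c [ 535.  -410.1] size [22.7 22.7] ang 45.5
```

Emit:
{"name": "send_rows", "arguments": {"increments": [[[0.003,0.009,0.0,0.4],[0,0,0.009,0],[0,0,0.009,0],[0,0,0.009,0],[0,0,0.009,0],[0,0,0,0],[0,0,0,0],[0,0,0,0]]]}}

```text
clock: 46.8
eef_pos: [0.5334, -0.4094, 0.0869]
tool_rot: [1.0, -0.008, -0.02, 0.001]
ft_force: [-0.1, -0.2, 0.6]
grip_width: 0.0556
```

```bash
python3 -c "
from h import *
st();plan(.535,-.4105,.09,-1);grab('wrist','w18')"
```

```text
t 46.80 [ 0.5334 -0.4094  0.0869] yaw -0.94 rad -0.0304 tan -0.0255 j [-0.6427  0.6829  0.3628  1.2813 -0.0251  0.9448] w 55.6
t 46.8 eef [ 0.5334 -0.4094  0.0869] yaw -0.94 w 55.6 F [-0.0631 -0.2137  0.5574] tilt [-0.0396 -0.0017 -0.9992]
  shift [ 0.0014  0.0011 -0.0032] turn 0.06
```

View pics/w18.png

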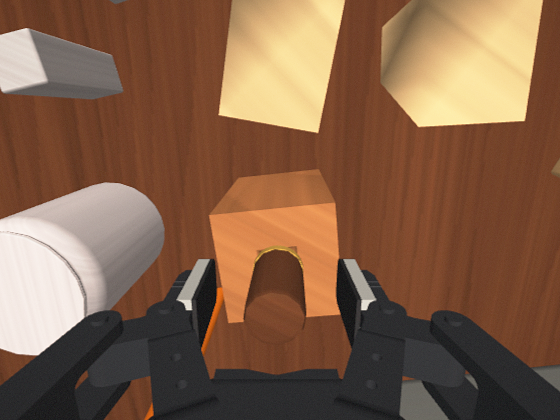

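Emit:
{"name": "send_rows", "arguments": {"increments": [[[0,0,-0.001,0],[0,0,0,0],[0,0,0,0],[0,0,0,0],[0,0,0,0],[0,0,0,0],[0,0,0,0],[0,0,0,0]]], "hand": 1}}

```text
clock: 47.65
eef_pos: [0.5343, -0.4099, 0.0894]
tool_rot: [1.0, -0.008, -0.019, 0.002]
ft_force: [0.5, 0.8, -0.5]
grip_width: 0.0225
```

```bash
python3 -c "
from h import *
st();plan()"
```

```text
t 47.65 [ 0.5343 -0.4099  0.0894] yaw -0.93 rad -0.0278 tan -0.0253 j [-0.6425  0.6811  0.3661  1.2839 -0.025   0.9448] w 22.5
t 47.65 eef [ 0.5343 -0.4099  0.0894] yaw -0.93 w 22.5 F [ 0.461   0.8255 -0.4509] tilt [-0.0375 -0.0032 -0.9993]
  shift [0. 0. 0.] turn None
```

Emit:
{"name": "send_rows", "arguments": {"increments": [[[0,0,-0.01,0],[0,0,-0.015,0],[0,0,-0.015,0],[0,0,-0.015,0],[0,0,-0.015,0],[0,0,-0.015,0],[0,0,-0.015,0],[0,0,-0.02,0]]]}}

```text
clock: 48.45
eef_pos: [0.5374, -0.4083, 0.2145]
tool_rot: [1.0, -0.008, -0.021, 0.0]
ft_force: [1.4, -0.7, -1.0]
grip_width: 0.0226
```

```bash
python3 -c "
from h import *
st();plan(.605,.001,.215,-1);grab('wrist','w19')"
```

```text
t 48.45 [ 0.5374 -0.4083  0.2145] yaw -0.93 rad -0.0334 tan -0.0253 j [-0.6379  0.6476  0.6302  1.5872 -0.0249  0.9495] w 22.6
t 48.45 eef [ 0.5374 -0.4083  0.2145] yaw -0.93 w 22.6 F [ 1.3599 -0.7248 -1.0089] tilt [-0.0419  0.     -0.9991]
  shift [ 0.0609 -0.4103 -0.0033] turn 0.07
```

View pics/w19.png

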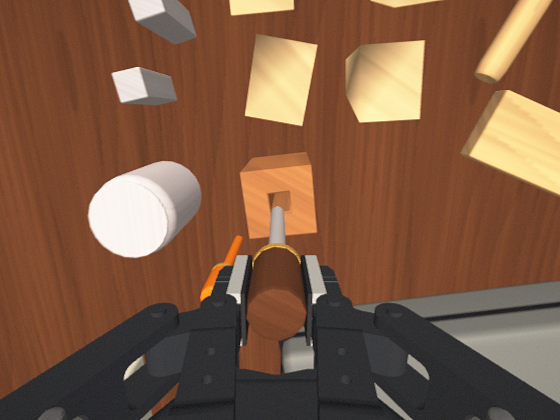

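Emit:
{"name": "send_rows", "arguments": {"increments": [[[0.005,-0.035,0,0],[0.005,-0.035,0,0],[0.005,-0.035,0,0],[0.006,-0.035,0,0],[0.006,-0.035,0,0],[0.006,-0.035,0,0],[0.006,-0.035,0,0],[0.006,-0.035,0,0]]]}}

```text
clock: 49.3
eef_pos: [0.5909, -0.1279, 0.2194]
tool_rot: [1.0, -0.014, -0.013, 0.006]
ft_force: [0.5, -0.3, 0.4]
grip_width: 0.0228
```

```bash
python3 -c "
from h import *
st();plan(.609,.001,.175,-1)"
```

```text
t 49.30 [ 0.5909 -0.1279  0.2194] yaw -1.59 rad -0.0238 tan -0.0162 j [-0.2047  0.4739  0.3533  1.4741 -0.016   1.3939] w 22.8
t 49.3 eef [ 0.5909 -0.1279  0.2194] yaw -1.59 w 22.8 F [ 0.5484 -0.3057  0.4219] tilt [-0.0267 -0.0108 -0.9996]
  shift [ 0.0157 -0.1298  0.0425] turn -0.59
```

Emit:
{"name": "send_rows", "arguments": {"increments": [[[0.004,-0.03,0,0],[0.004,-0.03,0,0],[0.004,-0.03,0,0],[0.004,-0.025,0,0],[0,-0.015,0,0],[0,0,0.01,0],[0,0,0.01,0],[0,0,0,0]]]}}

```text
clock: 50.1
eef_pos: [0.61, 0.0105, 0.197]
tool_rot: [1.0, -0.011, -0.012, 0.006]
ft_force: [-0.1, -0.7, -1.8]
grip_width: 0.0227
```

```bash
python3 -c "
from h import *
st();plan(.609,.001,.175,-1);grab('wrist','w20');grab('side','s20')"
```

```text
t 50.10 [0.61   0.0105 0.197 ] yaw -1.22 rad -0.0240 tan -0.0113 j [ 0.0232  0.4919  0.3241  1.4271 -0.0112  1.6152] w 22.7
t 50.1 eef [0.61   0.0105 0.197 ] yaw -1.22 w 22.7 F [-0.1318 -0.6522 -1.8386] tilt [-0.0238 -0.0117 -0.9996]
  shift [-0.0003  0.0093  0.0221] turn -0.22
```

View pics/w20.png

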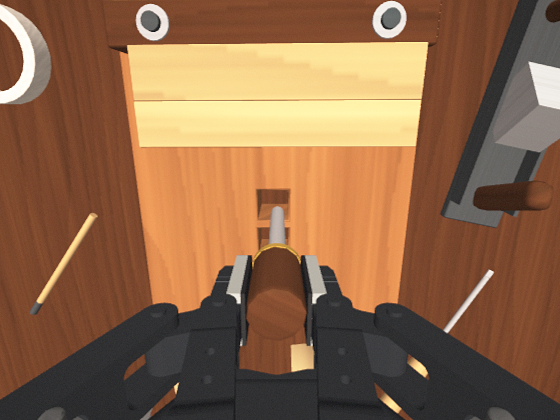

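```bash
python3 -c "
from h import *
im=cv2.imread('pics/s20.png')[120:260,230:390];cv2.imwrite('pics/s20c.png',cv2.resize(im,None,fx=5,fy=4))"
```

```text
(no output)
```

View pics/s20c.png

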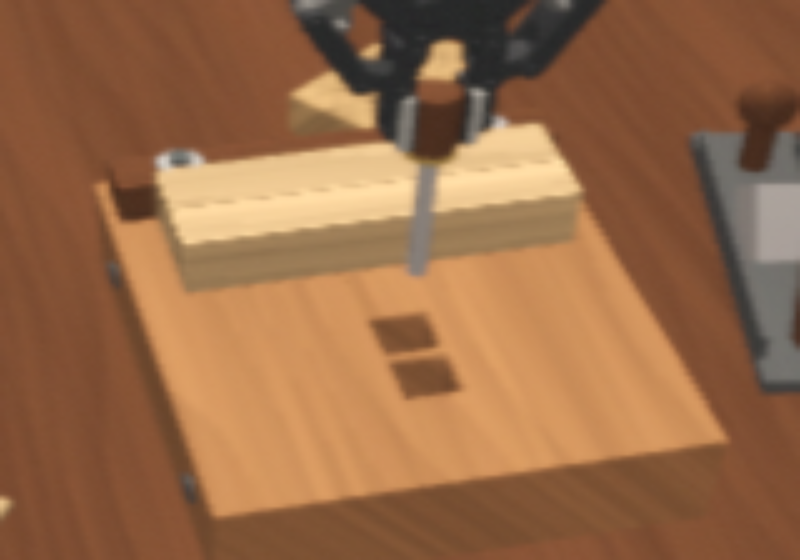

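Emit:
{"name": "send_rows", "arguments": {"increments": [[[-0.003,0.009,0.0,-0.2],[0,0,0.01,0],[0,0,0.01,0],[0,0,0.012,0],[0,0,0.012,0],[0,0,0.01,0],[0,0,0,0],[0,0,0,0]]]}}

```text
clock: 51.0
eef_pos: [0.6054, -0.0047, 0.1401]
tool_rot: [1.0, -0.012, -0.011, 0.006]
ft_force: [-0.2, -0.2, -0.7]
grip_width: 0.0226
```

```bash
python3 -c "
from h import *
st();plan(.607,.001,.175,-1);grab('wrist','w21');grab('side','s21')
im=cv2.imread('pics/s21.png')[120:260,230:390];cv2.imwrite('pics/s21c.png',cv2.resize(im,None,fx=5,fy=4))"
```

```text
t 51.00 [ 0.6054 -0.0047  0.1401] yaw -1.42 rad -0.0220 tan -0.0122 j [-0.0014  0.5064  0.1985  1.285  -0.012   1.5941] w 22.6
t 51.0 eef [ 0.6054 -0.0047  0.1401] yaw -1.42 w 22.6 F [-0.1556 -0.1553 -0.717 ] tilt [-0.0221 -0.012  -0.9997]
  shift [ 0.0007 -0.0053 -0.035 ] turn -0.42
```

View pics/s21c.png

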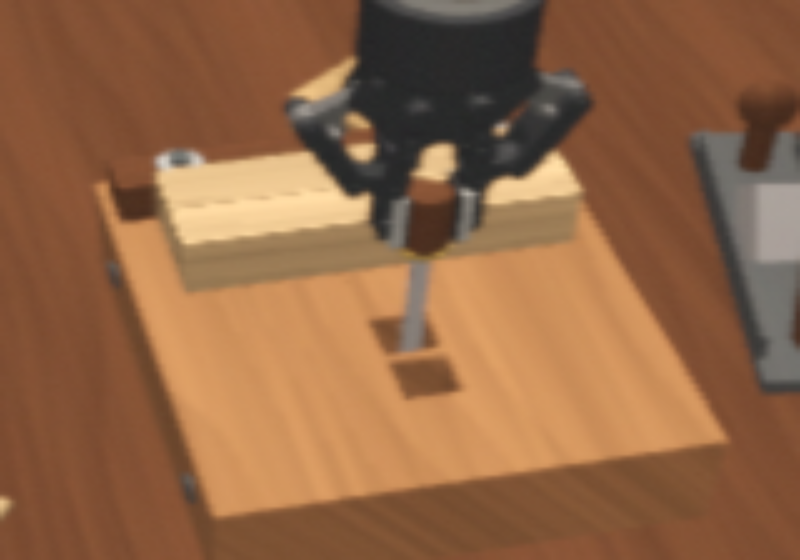

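Emit:
{"name": "send_rows", "arguments": {"increments": [[[0,-0.005,0.0,0],[0,0,0.002,0],[0,0,0.002,0],[0,0,0.002,0],[0,0,0.002,0],[0,0,0.002,0],[0,0,0.002,0],[0,0,0.002,0]]]}}

```text
clock: 51.9
eef_pos: [0.6071, 0.001, 0.1276]
tool_rot: [1.0, -0.012, -0.008, 0.006]
ft_force: [-0.3, 0.6, -1.2]
grip_width: 0.0228
```

Emit:
{"name": "send_rows", "arguments": {"increments": [[[0,0,0.002,0],[0,0,0.002,0],[0,0,0.002,0],[0,0,0.002,0],[0,0,0.002,0],[0,0,0.002,0],[0,0,0.002,0],[0,0,0.002,0]]]}}

```text
clock: 52.7
eef_pos: [0.6067, 0.0007, 0.1099]
tool_rot: [1.0, -0.012, -0.009, 0.006]
ft_force: [-0.9, -0.2, -0.9]
grip_width: 0.0225
```

Emit:
{"name": "send_rows", "arguments": {"increments": [[[0,0,0.002,0],[0,0,0.002,0],[0,0,0.002,0],[0,0,0.002,0],[0,0,0.002,0],[0,0,0.002,0],[0,0,0.002,0],[0,0,0.002,0]]]}}

```text
clock: 53.5
eef_pos: [0.6068, 0.0006, 0.1]
tool_rot: [1.0, -0.012, -0.006, 0.006]
ft_force: [-3.4, -0.9, 8.3]
grip_width: 0.0224
```

```bash
python3 -c "
from h import *
st();plan()"
```

```text
t 53.50 [0.6068 0.0006 0.1   ] yaw -1.38 rad -0.0126 tan -0.0118 j [ 0.0072  0.5284  0.1269  1.1819 -0.0118  1.602 ] w 22.4
t 53.5 eef [0.6068 0.0006 0.1   ] yaw -1.38 w 22.4 F [-3.4029 -0.856   8.252 ] tilt [-0.0126 -0.0119 -0.9999]
  shift [0. 0. 0.] turn None
```

```bash
python3 -c "
from h import *
W=world(dict(np.load('w14.npz')))
for u in (274,280,286):
  print([(v,round(W[v,u,1]*1000),round(W[v,u,2]*1000)) for v in range(166,204,2)])
W=world(dict(np.load('s14.npz'))).reshape(-1,3)
m=(W[:,0]>.585)&(W[:,0]<.625)&(W[:,1]>-.02)&(W[:,1]<.03)&(W[:,2]<.066);print(np.sort(W[m][:,2])[:10])
"
```

```text
[(166, 20, 69), (168, 18, 69), (170, 5, 16), (172, 3, 15), (174, 1, 15), (176, -1, 14), (178, -3, 17), (180, -5, 15), (182, -7, 15), (184, -10, 15), (186, -12, 16), (188, -12, 24), (190, -12, 33), (192, -12, 40), (194, -12, 46), (196, -12, 54), (198, -12, 60), (200, -12, 67), (202, -13, 69)]
[(166, 20, 70), (168, 18, 70), (170, 5, 16), (172, 3, 15), (174, 1, 15), (176, -1, 15), (178, -3, 15), (180, -5, 17), (182, -8, 16), (184, -10, 16), (186, -12, 14), (188, -12, 23), (190, -12, 31), (192, -12, 40), (194, -12, 46), (196, -12, 53), (198, -12, 61), (200, -12, 67), (202, -13, 69)]
[(166, 20, 69), (168, 18, 69), (170, 5, 16), (172, 3, 15), (174, 1, 15), (176, -1, 16), (178, -3, 16), (180, -5, 16), (182, -8, 15), (184, -9, 17), (186, -12, 15), (188, -12, 23), (190, -12, 33), (192, -12, 40), (194, -12, 46), (196, -12, 53), (198, -12, 61), (200, -12, 67), (202, -13, 69)]
[0.0338 0.0347 0.0355 0.0363 0.037  0.037  0.0374 0.0381 0.0383 0.0385]
```

Emit:
{"name": "send_rows", "arguments": {"increments": [[[0,0,-0.01,0],[0,0,-0.015,0],[0,0,-0.015,0],[0,0,-0.015,0],[0,0,-0.015,0],[0,0,-0.015,0],[0,0.01,-0.015,0],[0,0.02,-0.015,0]]]}}

```text
clock: 54.3
eef_pos: [0.6071, -0.0262, 0.2205]
tool_rot: [1.0, -0.01, -0.007, 0.006]
ft_force: [0.1, 0.3, -1.3]
grip_width: 0.0227
```

Emit:
{"name": "send_rows", "arguments": {"increments": [[[-0.004,0.035,0,0],[-0.006,0.035,0,0],[-0.006,0.035,0,0],[-0.006,0.035,0,0],[-0.006,0.035,0,0],[-0.006,0.035,0,0],[-0.006,0.035,0,0],[-0.006,0.035,0,0]]]}}

```text
clock: 55.1
eef_pos: [0.5592, -0.3128, 0.2324]
tool_rot: [1.0, -0.006, 0.0, 0.007]
ft_force: [-0.7, 0.2, -0.8]
grip_width: 0.0224
```

```bash
python3 -c "
from h import *
st();plan(.536,-.4105,.205,-1)"
```

```text
t 55.10 [ 0.5592 -0.3128  0.2324] yaw -0.70 rad 0.0066 tan -0.0115 j [-0.5042  0.5239  0.467   1.5073 -0.0115  1.0788] w 22.4
t 55.1 eef [ 0.5592 -0.3128  0.2324] yaw -0.7 w 22.4 F [-0.737   0.1989 -0.8425] tilt [ 0.0002 -0.0133 -0.9999]
  shift [-0.0221  0.0976  0.0287] turn 0.3
```

Emit:
{"name": "send_rows", "arguments": {"increments": [[[-0.005,0.025,0,0.3],[-0.005,0.025,0,0],[-0.005,0.025,0,0],[-0.005,0.015,0.005,0],[-0.003,0.006,0.01,0],[0,0,0.01,0],[0,0,0,0],[0,0,0,0]]]}}

```text
clock: 55.9
eef_pos: [0.5317, -0.4161, 0.2066]
tool_rot: [1.0, -0.012, 0.0, 0.006]
ft_force: [0.5, 1.1, 0.0]
grip_width: 0.0227
```

```bash
python3 -c "
from h import *
st();plan(.5345,-.4095,.2,-1);c=grab('wrist','w22');grab('side','s22')
from fit import fit
fit((.49,.60,-.46,-.35),.085,.096,'stand',['w22','s22'])
im=cv2.imread('pics/s22.png')[250:400,270:430];cv2.imwrite('pics/s22c.png',cv2.resize(im,None,fx=5,fy=4))"
```

```text
t 55.90 [ 0.5317 -0.4161  0.2066] yaw -1.34 rad 0.0082 tan -0.0098 j [-0.6594  0.6053  0.5374  1.4948 -0.0098  0.9348] w 22.7
t 55.9 eef [ 0.5317 -0.4161  0.2066] yaw -1.34 w 22.7 F [0.5176 1.0833 0.0449] tilt [ 0.0004 -0.0127 -0.9999]
  shift [ 0.0027 -0.0067  0.0066] turn -0.34
stand w22 4358 z 0.0943 c [ 534.8 -410.7] size [60.1 60.4] ang 5.6
stand s22 752 z 0.0943 c [ 537.1 -410.6] size [61.2 61.2] ang 5.3
```

View pics/w22.png

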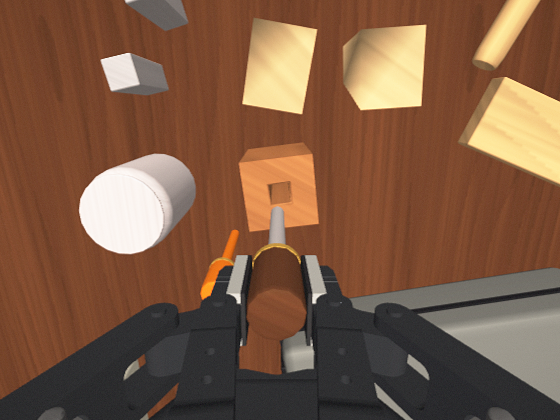

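View pics/s22c.png

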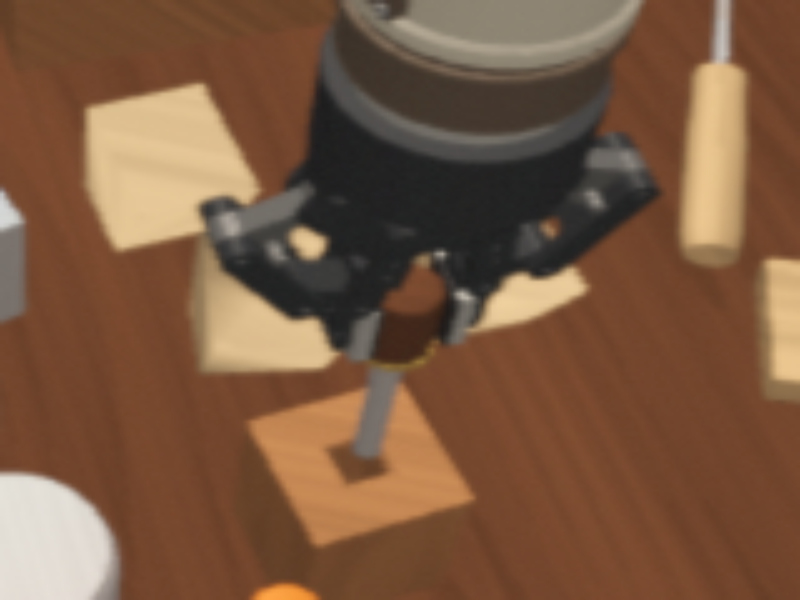

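```bash
cat >> h.py <<'E'
def rod(c,zlo,zhi,x0=.5,x1=.57,y0=-.45,y1=-.37):
    W=world(c).reshape(-1,3); m=(W[:,2]>zlo)&(W[:,2]<zhi)&(W[:,0]>x0)&(W[:,0]<x1)&(W[:,1]>y0)&(W[:,1]<y1); return W[m]
E
python3 -c "
from h import *
for t in ('w22','s22'):
  q=rod(dict(np.load(t+'.npz')),.1,.2)
  for a in np.arange(.1,.2,.01):
    k=q[(q[:,2]>a)&(q[:,2]<a+.01)]
    if len(k): print(t,round(a,3),len(k),k.mean(0),'x',k[:,0].min(),k[:,0].max(),'y',k[:,1].min(),k[:,1].max())
"
```

```text
w22 0.12 34 [ 0.5325 -0.4138  0.1265] x 0.5276946893091709 0.5374369387122814 y -0.41714326369430155 -0.41253772775494113
w22 0.13 55 [ 0.5328 -0.4139  0.1354] x 0.5278889225583183 0.537379325372434 y -0.41690311794890866 -0.4124624578715527
w22 0.14 56 [ 0.5327 -0.4137  0.1454] x 0.5280695143756297 0.5371732596009595 y -0.41651434645145974 -0.412235269944597
w22 0.15 65 [ 0.5325 -0.4136  0.1549] x 0.5275215964967503 0.5369703632887387 y -0.4171371395741667 -0.41226617075246763
w22 0.16 76 [ 0.5325 -0.4135  0.1648] x 0.5277401151139374 0.5372904579817275 y -0.41679469453843954 -0.41214278382030073
w22 0.17 94 [ 0.5325 -0.4134  0.1751] x 0.5273335182201752 0.5372083804558151 y -0.4177054229870647 -0.4120253161562052
w22 0.18 100 [ 0.5324 -0.4134  0.1851] x 0.5274957235035925 0.5369747972462797 y -0.41666554448641224 -0.4118953508342797
w22 0.19 48 [ 0.5322 -0.4128  0.1927] x 0.5277531050092102 0.5361944172041829 y -0.4148467640488058 -0.41190020059596033
s22 0.12 7 [ 0.5333 -0.4207  0.126 ] x 0.529434609806526 0.5379107120271901 y -0.4219046530415011 -0.4188813794342596
s22 0.13 20 [ 0.5324 -0.4202  0.1345] x 0.529346520009351 0.5365228077345341 y -0.4222882998363964 -0.4146320390367544
s22 0.14 18 [ 0.5326 -0.42    0.1458] x 0.5296489550521087 0.5378517446695976 y -0.42182612035955136 -0.4166804686475785
s22 0.15 14 [ 0.5323 -0.4197  0.1555] x 0.5292224336886112 0.5386050541568272 y -0.4221422084156311 -0.4160564382653511
s22 0.16 16 [ 0.5326 -0.4204  0.1649] x 0.5289938888524504 0.5370931206193834 y -0.4219588347147336 -0.4169103273967057
s22 0.17 20 [ 0.5321 -0.4198  0.1744] x 0.5292145016889885 0.5383040122049633 y -0.4223954780582667 -0.4152230610591506
s22 0.18 19 [ 0.5323 -0.4198  0.1855] x 0.5287310948909631 0.5371018751496632 y -0.4224687927537663 -0.4162429884037925
s22 0.19 16 [ 0.532  -0.4196  0.1946] x 0.5287017199023951 0.5372864749508733 y -0.4216029614625863 -0.4143638935277014
```

Emit:
{"name": "send_rows", "arguments": {"increments": [[[0.002,-0.006,0.0,0],[0,0,0.006,0],[0,0,0.006,0],[0,0,0.006,0],[0,0,0,0],[0,0,0,0],[0,0,0,0],[0,0,0,0]]]}}

```text
clock: 56.8
eef_pos: [0.5358, -0.408, 0.1885]
tool_rot: [1.0, -0.01, 0.001, 0.007]
ft_force: [0.2, -0.4, -1.5]
grip_width: 0.0225
```

```bash
python3 -c "
from h import *
st();plan(.5343,-.4095,.2,-1);c=grab('wrist','w23')
q=rod(c,.115,.17); print(q[:,0].min(),q[:,0].max(),np.median(q[:,0]),q[:,1].max())
"
```

```text
t 56.80 [ 0.5358 -0.408   0.1885] yaw -1.14 rad 0.0103 tan -0.0096 j [-0.6462  0.6023  0.4858  1.4441 -0.0097  0.9444] w 22.5
t 56.8 eef [ 0.5358 -0.408   0.1885] yaw -1.14 w 22.5 F [ 0.1538 -0.4351 -1.4925] tilt [ 0.0024 -0.0139 -0.9999]
  shift [-0.0015  0.0017 -0.0115] turn -0.14
0.5315303983764746 0.5415429072642036 0.5365376763886347 -0.4037553981205415
```

Emit:
{"name": "send_rows", "arguments": {"increments": [[[-0.002,0.002,0.0,0],[0,0,0.006,0],[0,0,0.006,0],[0,0,0.006,0],[0,0,0.006,0],[0,0,0.006,0],[0,0,0.006,0],[0,0,0,0]]]}}

```text
clock: 57.65
eef_pos: [0.5331, -0.4108, 0.1486]
tool_rot: [1.0, -0.01, 0.001, 0.007]
ft_force: [0.1, 0.2, -1.4]
grip_width: 0.0224
```

```bash
python3 -c "
from h import *
st();plan(.5343,-.4095,.09,-1);c=grab('wrist','w24')
q=rod(c,.105,.15); print(q[:,0].min(),q[:,0].max(),np.median(q[:,0]),q[:,1].max())
"
```

```text
t 57.65 [ 0.5331 -0.4108  0.1486] yaw -1.17 rad 0.0093 tan -0.0096 j [-0.6519  0.6152  0.4052  1.3516 -0.0097  0.9393] w 22.4
t 57.65 eef [ 0.5331 -0.4108  0.1486] yaw -1.17 w 22.4 F [ 0.103   0.1705 -1.4365] tilt [ 0.0015 -0.0133 -0.9999]
  shift [ 0.001  -0.0021  0.0586] turn -0.17
0.5288610642572406 0.5388087363086468 0.5338154017947793 -0.4063868865340266
```

View pics/w24.png

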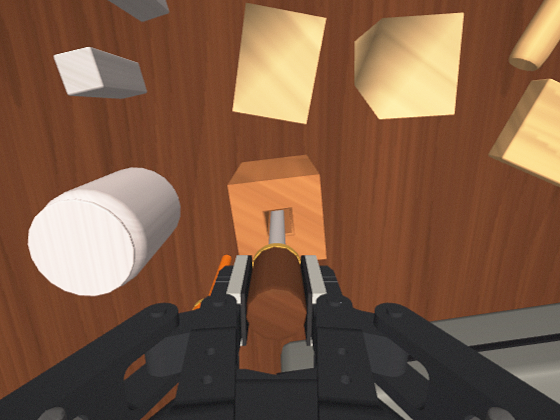

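Emit:
{"name": "send_rows", "arguments": {"increments": [[[0,0,0.008,0],[0,0,0.008,0],[0,0,0.008,0],[0,0,0.008,0],[0,0,0.008,0],[0,0,0.006,0],[0,0,0.006,0],[0,0,0.003,0]]]}}

```text
clock: 58.5
eef_pos: [0.5338, -0.4119, 0.0898]
tool_rot: [1.0, -0.01, 0.001, 0.007]
ft_force: [-0.2, 0.7, -0.9]
grip_width: 0.0226
```

```bash
python3 -c "
from h import *
st();plan(.5343,-.4095,.09,-1)
"
```

```text
t 58.50 [ 0.5338 -0.4119  0.0898] yaw -1.16 rad 0.0110 tan -0.0097 j [-0.6526  0.6485  0.3089  1.2201 -0.0097  0.9384] w 22.6
t 58.5 eef [ 0.5338 -0.4119  0.0898] yaw -1.16 w 22.6 F [-0.237   0.73   -0.9397] tilt [ 0.0028 -0.0144 -0.9999]
  shift [ 0.0004 -0.0024 -0.0002] turn -0.16
```

Emit:
{"name": "send_rows", "arguments": {"increments": [[[0,0,0.002,0],[0,0,0.001,0],[0,0,0,0],[0,0,0,0],[0,0,0,0],[0,0,0,0],[0,0,0,0],[0,0,0,0]]]}}

```text
clock: 59.3
eef_pos: [0.5346, -0.4124, 0.0892]
tool_rot: [1.0, -0.01, 0.003, 0.008]
ft_force: [-0.2, 0.0, 0.4]
grip_width: 0.0226
```

Emit:
{"name": "send_rows", "arguments": {"increments": [[[0,0,0,0],[0,0,0,0],[0,0,0,0],[0,0,0,0],[0,0,-0.015,0],[0,0,-0.015,0],[0,0,-0.015,0],[0,0,-0.015,0]]], "hand": -0.3}}

```text
clock: 60.1
eef_pos: [0.5328, -0.4105, 0.1479]
tool_rot: [1.0, -0.01, 0.0, 0.006]
ft_force: [0.2, -0.0, -0.3]
grip_width: 0.056
```

```bash
python3 -c "
from h import *
st();plan(.437,-.2525,.19,-73);grab('wrist','w25');grab('side','s25')
from fit import fit
fit((.49,.60,-.46,-.35),.12,.15,'rodtop',['w25','s25'])
fit((.42,.46,-.28,-.225),.05,.12,'dogB',['w25','s25'])
fit((.385,.44,-.34,-.285),.05,.12,'dogC',['s25'])
"
```

```text
t 60.10 [ 0.5328 -0.4105  0.1479] yaw -1.17 rad 0.0084 tan -0.0098 j [-0.6518  0.6154  0.4037  1.3507 -0.0098  0.9393] w 56.0
t 60.1 eef [ 0.5328 -0.4105  0.1479] yaw -1.17 w 56.0 F [ 0.1844 -0.0134 -0.2501] tilt [ 0.0007 -0.0129 -0.9999]
  shift [-0.099  -0.1555 -0.0442] turn 71.83
rodtop w25 1335 z 0.139 c [ 535.  -412.5] size [22.6 23.2] ang 75.4
rodtop s25 146 z 0.1397 c [ 536.7 -413.6] size [22.2 22.6] ang 36.6
dogB w25 35 z 0.0526 c [ 430.5 -266.8] size [9.3 1.3] ang 9.4
dogB s25 155 z 0.0895 c [ 436.9 -252.6] size [24.9 26.4] ang 14.7
dogC s25 172 z 0.0777 c [ 411.3 -312.1] size [25.1 25.6] ang 9.4
```

View pics/w25.png

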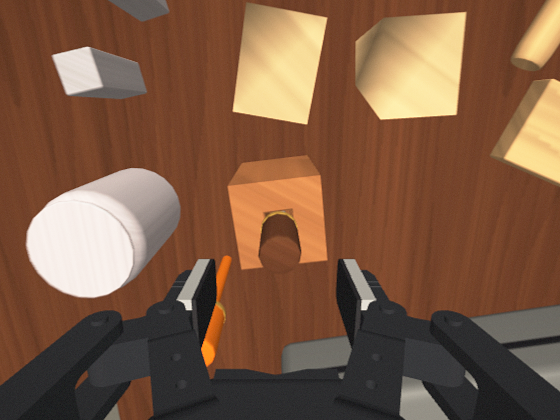

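Emit:
{"name": "send_rows", "arguments": {"increments": [[[-0.011,-0.021,-0.005,-2.1],[-0.01,-0.021,0,-2.1],[-0.01,-0.021,0,-2.1],[-0.01,-0.021,0,-2.1],[-0.009,-0.021,0,-2.1],[-0.009,-0.021,0,-2.1],[-0.009,-0.021,0,-2.1],[-0.008,-0.021,0,-2.1]]]}}

```text
clock: 61.0
eef_pos: [0.4359, -0.2488, 0.1449]
tool_rot: [0.99, 0.14, -0.0, 0.007]
ft_force: [0.2, 0.5, 0.2]
grip_width: 0.0551
```

```bash
python3 -c "
from h import *
st();plan(.437,-.2525,.047,16);grab('wrist','w26')
from fit import fit
fit((.41,.47,-.29,-.215),.083,.12,'dogB',['w26'])
"
```

```text
t 61.00 [ 0.4359 -0.2488  0.1449] yaw 16.15 rad 0.0090 tan -0.0117 j [-0.5111  0.2794 -0.131   1.1516 -0.0118  0.7777] w 55.1
t 61.0 eef [ 0.4359 -0.2488  0.1449] yaw 16.15 w 55.1 F [0.1552 0.4627 0.1978] tilt [ 0.002  -0.0146 -0.9999]
  shift [0.0002 0.0025 0.098 ] turn 0.15
dogB w26 1300 z 0.0892 c [ 435.  -252.5] size [25.  25.4] ang 14.4
```

View pics/w26.png

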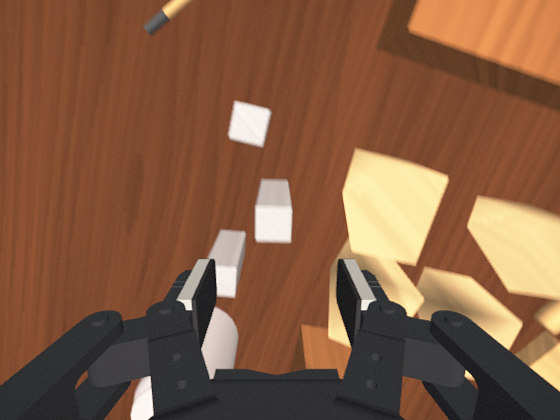

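Emit:
{"name": "send_rows", "arguments": {"increments": [[[-0.001,0.003,0.012,0.8],[0,0,0.012,0],[0,0,0.012,0],[0,0,0.012,0],[0,0,0.012,0],[0,0,0.012,0],[0,0,0.012,0],[0,0,0.012,0]]]}}

```text
clock: 61.85
eef_pos: [0.4334, -0.2539, 0.0377]
tool_rot: [0.991, 0.13, -0.001, 0.006]
ft_force: [-1.4, 0.7, 0.3]
grip_width: 0.0557
```

```bash
python3 -c "
from h import *
st();plan(.4355,-.2525,.047,15.3);grab('wrist','w27')
"
```

```text
t 61.85 [ 0.4334 -0.2539  0.0377] yaw 14.95 rad 0.0057 tan -0.0120 j [-0.5222  0.3927 -0.2799  0.8926 -0.012   0.7876] w 55.7
t 61.85 eef [ 0.4334 -0.2539  0.0377] yaw 14.95 w 55.7 F [-1.4382  0.7378  0.2581] tilt [-0.0011 -0.0133 -0.9999]
  shift [ 0.0023 -0.0007 -0.0093] turn -0.35
```

View pics/w27.png

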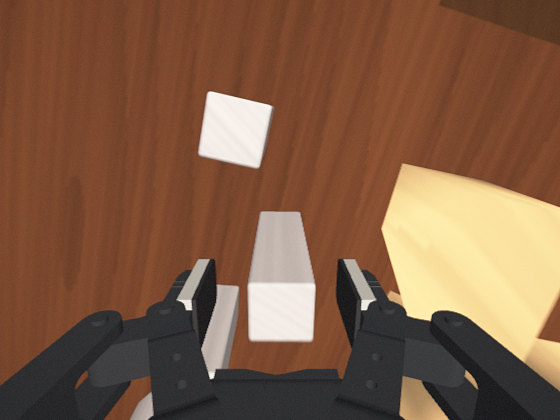

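Emit:
{"name": "send_rows", "arguments": {"increments": [[[0.002,0,-0.008,0],[0,0,0,0],[0,0,0,0],[0,0,0,0],[0,0,0,0],[0,0,0,0],[0,0,0,0],[0,0,0,0]]]}}

```text
clock: 62.7
eef_pos: [0.4351, -0.2542, 0.0442]
tool_rot: [0.992, 0.129, -0.002, 0.006]
ft_force: [-0.1, 1.4, 0.5]
grip_width: 0.0557
```

Emit:
{"name": "send_rows", "arguments": {"increments": [[[0,0,0,0],[0,0,0,0],[0,0,0,0],[0,0,0,0],[0,0,0,0],[0,0,0,0],[0,0,0,0],[0,0,0,0]]], "hand": 1}}

```text
clock: 63.5
eef_pos: [0.4356, -0.2542, 0.0445]
tool_rot: [0.992, 0.129, -0.002, 0.006]
ft_force: [0.0, 0.1, 1.1]
grip_width: 0.0242
```

```bash
python3 -c "
from h import *
st();plan(.605,.0,.16,-1)
"
```

```text
t 63.50 [ 0.4356 -0.2542  0.0445] yaw 14.81 rad 0.0048 tan -0.0122 j [-0.5206  0.3882 -0.2652  0.9126 -0.0122  0.7917] w 24.2
t 63.5 eef [ 0.4356 -0.2542  0.0445] yaw 14.81 w 24.2 F [0.0203 0.0582 1.1218] tilt [-0.002  -0.0129 -0.9999]
  shift [ 0.2282 -0.2011 -0.1191] turn 15.81
```

Emit:
{"name": "send_rows", "arguments": {"increments": [[[0,0,-0.01,0],[0,0,-0.015,0],[0,0,-0.016,0],[0,0,-0.016,0],[0,0,-0.016,0],[0,0,-0.016,0],[0,0,-0.016,0],[0,0,-0.016,0]]]}}

```text
clock: 64.3
eef_pos: [0.4275, -0.2482, 0.1641]
tool_rot: [0.992, 0.129, -0.012, -0.001]
ft_force: [-0.0, -0.0, -4.4]
grip_width: 0.0241
```

Emit:
{"name": "send_rows", "arguments": {"increments": [[[0.02,-0.02,0,2],[0.023,-0.03,0,2],[0.023,-0.03,0,2],[0.023,-0.03,0,2],[0.022,-0.03,0,2],[0.022,-0.03,0,2],[0.021,-0.03,0,2],[0.019,-0.03,0,1.8]]]}}

```text
clock: 65.1
eef_pos: [0.569, 0.0057, 0.161]
tool_rot: [1.0, -0.02, -0.016, 0.003]
ft_force: [-0.2, -0.7, -4.1]
grip_width: 0.0242
```

```bash
python3 -c "
from h import *
st();plan(.605,.001,.16,-1)
"
```

```text
t 65.10 [0.569  0.0057 0.161 ] yaw -2.30 rad -0.0325 tan -0.0044 j [ 0.0125  0.4311  0.1341  1.3064 -0.0043  1.6233] w 24.2
t 65.1 eef [0.569  0.0057 0.161 ] yaw -2.3 w 24.2 F [-0.1649 -0.7189 -4.1299] tilt [-0.0325 -0.0047 -0.9995]
  shift [ 0.0362  0.0033 -0.0001] turn -1.3
```

Emit:
{"name": "send_rows", "arguments": {"increments": [[[0.012,0.001,-0.012,-1.3],[0.012,0.001,-0.012,0],[0.012,0.001,-0.012,0],[0,0,-0.012,0],[0,0,-0.012,0],[0,0,-0.01,0],[0,0,0.05,0],[0,0,0.03,0]]]}}

```text
clock: 65.9
eef_pos: [0.6055, 0.0089, 0.1503]
tool_rot: [1.0, -0.003, -0.019, 0.002]
ft_force: [-0.6, -0.0, -5.7]
grip_width: 0.0241
```

```bash
python3 -c "
from h import *
st();plan(.605,.001,.16,-1)
"
```

```text
t 65.90 [0.6055 0.0089 0.1503] yaw -0.37 rad -0.0384 tan -0.0037 j [ 0.0166  0.515   0.2394  1.3336 -0.0037  1.594 ] w 24.1
t 65.9 eef [0.6055 0.0089 0.1503] yaw -0.37 w 24.1 F [-0.5684 -0.0358 -5.7166] tilt [-0.0383 -0.0043 -0.9993]
  shift [-0.0008  0.0079 -0.0096] turn 0.63
```

Emit:
{"name": "send_rows", "arguments": {"increments": [[[0.01,0.001,-0.01,0.3],[0.01,0.001,-0.01,0.3],[0.01,0.001,-0.01,0],[0.01,0.001,-0.01,0],[0.01,0.001,-0.01,0],[0.01,0.001,-0.01,0],[-0.045,0,0.045,0],[-0.045,0,0.045,0]]]}}

```text
clock: 66.7
eef_pos: [0.5926, 0.0023, 0.1288]
tool_rot: [1.0, -0.009, -0.018, 0.003]
ft_force: [0.5, 0.9, -5.4]
grip_width: 0.0242
```

```bash
python3 -c "
from h import *
st();plan(.605,.001,.16,-1)
"
```

```text
t 66.70 [0.5926 0.0023 0.1288] yaw -1.05 rad -0.0360 tan -0.0051 j [ 0.0066  0.4998  0.1571  1.2641 -0.005   1.5958] w 24.2
t 66.7 eef [0.5926 0.0023 0.1288] yaw -1.05 w 24.2 F [ 0.5246  0.8785 -5.3734] tilt [-0.036  -0.0052 -0.9993]
  shift [ 0.0113  0.0013 -0.0317] turn -0.05
```

Emit:
{"name": "send_rows", "arguments": {"increments": [[[0,0,0,0],[0.0,0,0,0],[0.01,0,-0.008,0],[0.01,0,-0.008,0],[0.01,0,-0.008,0],[0.01,0,-0.008,0],[0,0,0,0],[0,0,0,0]]]}}

```text
clock: 67.5
eef_pos: [0.6067, 0.0011, 0.1466]
tool_rot: [0.999, -0.009, -0.046, 0.003]
ft_force: [-0.8, 0.1, -4.7]
grip_width: 0.024
```

```bash
python3 -c "
from h import *
st();plan(.605,.001,.16,-1)
"
```

```text
t 67.50 [0.6067 0.0011 0.1466] yaw -1.09 rad -0.0926 tan -0.0060 j [ 0.0047  0.5669  0.3124  1.409  -0.0057  1.5944] w 24.0
t 67.5 eef [0.6067 0.0011 0.1466] yaw -1.09 w 24.0 F [-0.8294  0.1404 -4.7081] tilt [-0.0926 -0.0061 -0.9957]
  shift [-0.0029  0.0002 -0.0131] turn -0.09
```

Emit:
{"name": "send_rows", "arguments": {"increments": [[[0,0,-0.014,0],[0,0,-0.014,0],[0,0,-0.014,0],[0,0,-0.014,0],[0,0,-0.014,0],[0,0,-0.014,0],[0,0,-0.014,0],[0,0,-0.014,0]]]}}

```text
clock: 68.3
eef_pos: [0.6099, 0.0016, 0.2571]
tool_rot: [0.998, -0.009, -0.057, 0.004]
ft_force: [-0.4, 0.1, -3.8]
grip_width: 0.024
```

```bash
python3 -c "
from h import *
st()
"
```

```text
t 68.30 [0.6099 0.0016 0.2571] yaw -1.10 rad -0.1136 tan -0.0061 j [ 0.0056  0.5715  0.6021  1.7153 -0.0058  1.5954] w 24.0
```

Emit:
{"name": "send_rows", "arguments": {"increments": [[[0,0,0.05,0],[0,0,0.05,0],[0,0,0,0],[0,0,0,0],[0,0,0,0],[0,0,0,0],[0,0,0,0],[0,0,0,0]]]}}

```text
clock: 69.1
eef_pos: [0.6053, 0.001, 0.1699]
tool_rot: [0.999, -0.009, -0.047, 0.004]
ft_force: [0.2, -0.6, -3.2]
grip_width: 0.0241
```

```bash
python3 -c "
from h import *
st()
"
```

```text
t 69.10 [0.6053 0.001  0.1699] yaw -1.09 rad -0.0932 tan -0.0062 j [ 0.0048  0.5542  0.3516  1.4616 -0.0059  1.5945] w 24.1
```

Emit:
{"name": "send_rows", "arguments": {"increments": [[[-0.03,0,0,0],[-0.025,0,0.02,0],[0,0,0.02,0],[0,0,0,0],[0,0,0,0],[0,0,0,0],[0,0,0,0],[0,0,0,0]]]}}

```text
clock: 69.9
eef_pos: [0.5531, 0.0018, 0.1422]
tool_rot: [0.999, -0.009, -0.038, 0.004]
ft_force: [0.3, 0.9, -4.1]
grip_width: 0.0242
```

```bash
python3 -c "
from h import *
st();plan()
"
```

```text
t 69.90 [0.5531 0.0018 0.1422] yaw -1.09 rad -0.0763 tan -0.0061 j [ 0.0067  0.448   0.1076  1.3068 -0.0058  1.5964] w 24.2
t 69.9 eef [0.5531 0.0018 0.1422] yaw -1.09 w 24.2 F [ 0.3325  0.903  -4.1351] tilt [-0.0763 -0.0063 -0.9971]
  shift [0. 0. 0.] turn None
```

Emit:
{"name": "send_rows", "arguments": {"increments": [[[0,0,0.012,0],[0,0,0.01,0],[0,0,0.004,0],[0,0,0.004,0],[0,0,0.004,0],[0,0,0.004,0],[0,0,0.004,0],[0,0,0.004,0]]]}}

```text
clock: 70.7
eef_pos: [0.5521, 0.0016, 0.1133]
tool_rot: [0.999, -0.009, -0.03, 0.003]
ft_force: [-6.5, -0.7, 17.2]
grip_width: 0.0243
```

```bash
python3 -c "
from h import *
st();plan()
"
```

```text
t 70.70 [0.5521 0.0016 0.1133] yaw -1.08 rad -0.0603 tan -0.0058 j [ 0.0063  0.4535  0.0388  1.2165 -0.0056  1.5958] w 24.3
t 70.7 eef [0.5521 0.0016 0.1133] yaw -1.08 w 24.3 F [-6.4512 -0.7405 17.229 ] tilt [-0.0603 -0.006  -0.9982]
  shift [0. 0. 0.] turn None
```

Pressing works on the tilt; continue.

Emit:
{"name": "send_rows", "arguments": {"increments": [[[0.001,0,0.006,0],[0.001,0,0.006,0],[0.001,0,0.006,0],[0.001,0,0.006,0],[0.001,0,0.006,0],[0.001,0,0.006,0],[0.001,0,0.006,0],[0.001,0,0.006,0]]]}}

```text
clock: 71.5
eef_pos: [0.5514, 0.0016, 0.1131]
tool_rot: [1.0, -0.009, -0.02, 0.003]
ft_force: [-12.4, 0.0, 29.1]
grip_width: 0.0245
```

```bash
python3 -c "
from h import *
st();plan()
"
```

```text
t 71.50 [0.5514 0.0016 0.1131] yaw -1.03 rad -0.0402 tan -0.0051 j [ 0.0058  0.4362  0.0118  1.1867 -0.005   1.5946] w 24.5
t 71.5 eef [0.5514 0.0016 0.1131] yaw -1.03 w 24.5 F [-12.4009   0.0403  29.0964] tilt [-0.0402 -0.0052 -0.9992]
  shift [0. 0. 0.] turn None
```

Emit:
{"name": "send_rows", "arguments": {"increments": [[[0.001,0,0.007,0],[0.001,0,0.007,0],[0.001,0,0.007,0],[0.001,0,0.007,0],[0.001,0,0.007,0],[0.001,0,0.007,0],[0.001,0,0.007,0],[0.001,0,0.007,0]]]}}

```text
clock: 72.3
eef_pos: [0.5504, 0.0016, 0.1129]
tool_rot: [1.0, -0.009, -0.008, 0.002]
ft_force: [-15.0, 0.5, 36.2]
grip_width: 0.0243
```

Emit:
{"name": "send_rows", "arguments": {"increments": [[[0.001,0,0.007,0],[0.001,0,0.007,0],[0.001,0,0.007,0],[0.001,0,0.007,0],[0.001,0,0.007,0],[0.001,0,0.007,0],[0.001,0,0.007,0],[0.001,0,0.007,0]]]}}

```text
clock: 73.1
eef_pos: [0.5502, 0.0018, 0.1128]
tool_rot: [1.0, -0.008, 0.004, 0.002]
ft_force: [-15.4, -0.3, 36.6]
grip_width: 0.0242
```

```bash
python3 -c "
from h import *
st();plan()
"
```

```text
t 73.10 [0.5502 0.0018 0.1128] yaw -0.96 rad 0.0071 tan -0.0043 j [ 0.0057  0.3969 -0.0493  1.1175 -0.0043  1.5933] w 24.2
t 73.1 eef [0.5502 0.0018 0.1128] yaw -0.96 w 24.2 F [-15.3696  -0.3266  36.6392] tilt [ 0.0071 -0.0042 -1.    ]
  shift [0. 0. 0.] turn None
```

Emit:
{"name": "send_rows", "arguments": {"increments": [[[0.001,0,0.007,0],[0.001,0,0.007,0],[0.001,0,0.007,0],[0.001,0,0.007,0],[0,0,-0.02,0],[0,0,0,0],[0,0,0,0],[0,0,0,0]]]}}

```text
clock: 73.9
eef_pos: [0.5483, 0.0018, 0.1341]
tool_rot: [1.0, -0.008, 0.009, 0.002]
ft_force: [-0.0, -0.1, -4.5]
grip_width: 0.0239
```

```bash
python3 -c "
from h import *
st();plan(.605,.0015,.13,-1);grab('side','s30');grab('wrist','w30')
im=cv2.imread('pics/s30.png')[120:260,230:390];cv2.imwrite('pics/s30c.png',cv2.resize(im,None,fx=5,fy=4))"
```

```text
t 73.90 [0.5483 0.0018 0.1341] yaw -0.94 rad 0.0184 tan -0.0044 j [ 0.0058  0.3676 -0.0346  1.1502 -0.0044  1.5929] w 23.9
t 73.9 eef [0.5483 0.0018 0.1341] yaw -0.94 w 23.9 F [-0.0328 -0.1294 -4.4604] tilt [ 0.0184 -0.0043 -0.9998]
  shift [ 0.0566 -0.0007  0.0051] turn 0.06
```

View pics/s30c.png

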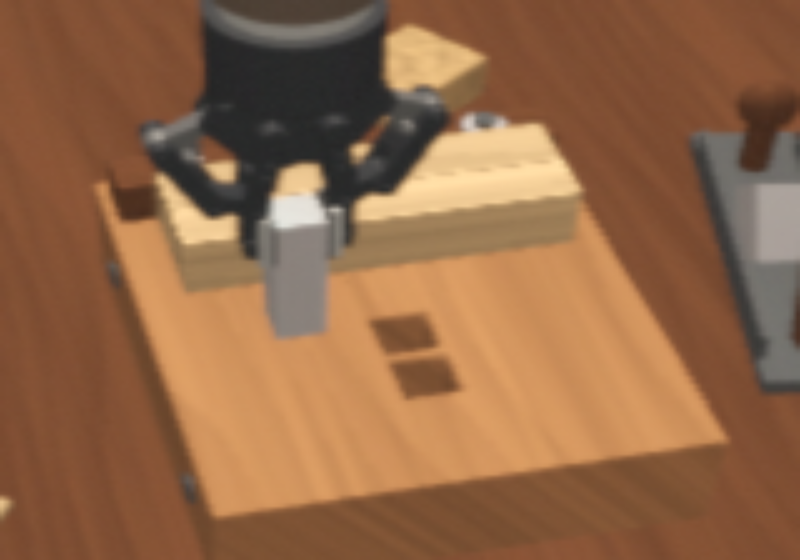

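View pics/w30.png

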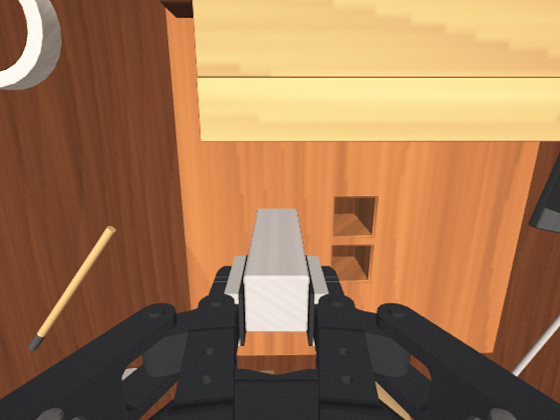

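```bash
cat > hole.py <<'E'
from h import *
import sys
def go(t,zd=(.1,.14)):
    c=dict(np.load(t+'.npz'));W=world(c);p=W.reshape(-1,3)
    # hole pixels: below bed top within region
    m=(W[...,2]<.066)&(W[...,2]>.0)&(W[...,0]>.57)&(W[...,0]<.64)&(W[...,1]>-.07)&(W[...,1]<.035)
    mm=m.astype(np.uint8); n,l,s,ce=cv2.connectedComponentsWithStats(mm)
    K=c['camera_matrix'];M=R.from_quat(c['rotation']).as_matrix();e=c['eye']
    def onz(u,v,z=.0695):
        d=M@np.array([(u-K[0,2])/K[0,0],(v-K[1,2])/K[1,1],1]); return e+d*(z-e[2])/d[2]
    for i in range(1,n):
        if s[i,4]<150: continue
        x,y,w,h=s[i,:4]; ys,xs=np.where(l==i); 
        P=np.array([onz(a,b) for a,b in zip(xs,ys)]); r=cv2.minAreaRect((P[:,:2]*1000).astype(np.float32)); print('hole',np.round(r[0],1),np.round(r[1],1),round(r[2],1))
go(sys.argv[1])
c=dict(np.load(sys.argv[1]+'.npz'));o=bot.get_obs()['eef_pos']
W=world(c).reshape(-1,3)
for a in np.arange(.075,.17,.01):
    k=W[(W[:,2]>a)&(W[:,2]<a+.01)&(abs(W[:,0]-o[0])<.02)&(W[:,1]>o[1]-.025)&(W[:,1]<o[1]+.025)]
    if len(k)>10: print(round(a,3),len(k),'x %.4f %.4f'%tuple(np.percentile(k[:,0],[1,99])),'y %.4f %.4f'%tuple(np.percentile(k[:,1],[1,99])))
E
python3 hole.py w30
```

```text
hole [603.4   2.6] [26.6 27.6] 88.8
hole [602.9 -33.2] [26.5 27.5] 88.8
0.085 76 x 0.5372 0.5610 y 0.0150 0.0167
0.095 201 x 0.5371 0.5610 y 0.0155 0.0166
0.105 231 x 0.5369 0.5607 y 0.0154 0.0166
0.115 273 x 0.5368 0.5607 y 0.0152 0.0165
0.125 316 x 0.5364 0.5605 y 0.0151 0.0164
0.135 380 x 0.5364 0.5603 y 0.0152 0.0165
0.145 485 x 0.5304 0.5648 y 0.0117 0.0164
0.155 827 x 0.5292 0.5660 y 0.0113 0.0163
0.165 1013 x 0.5292 0.5661 y 0.0113 0.0163
```

Emit:
{"name": "send_rows", "arguments": {"increments": [[[0.027,0,0,0],[0.027,0,0,0],[0,0,0,0],[0,0,0,0],[0,0,0,0],[0,0,0,0],[0,0,0,0],[0,0,0,0]]]}}

```text
clock: 74.8
eef_pos: [0.5957, 0.0009, 0.1246]
tool_rot: [1.0, -0.008, -0.001, 0.002]
ft_force: [-0.3, 1.0, -3.9]
grip_width: 0.0238
```

```bash
python3 -c "
from h import *
st();plan();grab('wrist','w31')"; python3 hole.py w31
```

```text
t 74.80 [0.5957 0.0009 0.1246] yaw -0.93 rad -0.0027 tan -0.0044 j [ 0.0038  0.4813  0.1165  1.2087 -0.0044  1.5909] w 23.8
t 74.8 eef [0.5957 0.0009 0.1246] yaw -0.93 w 23.8 F [-0.2511  0.99   -3.8791] tilt [-0.0027 -0.0044 -1.    ]
  shift [0. 0. 0.] turn None
hole [603.9   2.6] [27.  27.6] 89.2
0.075 53 x 0.5851 0.6076 y 0.0148 0.0156
0.085 206 x 0.5843 0.6083 y 0.0143 0.0158
0.095 225 x 0.5845 0.6085 y 0.0145 0.0156
0.105 265 x 0.5843 0.6084 y 0.0142 0.0156
0.115 299 x 0.5845 0.6084 y 0.0142 0.0156
0.125 381 x 0.5844 0.6083 y 0.0141 0.0156
0.135 462 x 0.5805 0.6111 y 0.0107 0.0154
0.145 810 x 0.5763 0.6145 y 0.0079 0.0153
0.155 996 x 0.5762 0.6145 y 0.0077 0.0153
0.165 4553 x 0.5787 0.6137 y -0.0096 0.0150
```

Emit:
{"name": "send_rows", "arguments": {"increments": [[[0.008,0,-0.003,0],[0,0,0,0],[0,0,0,0],[0,0,0,0],[0,0,0,0],[0,0,0,0],[0,0,0,0],[0,0,0,0]]]}}

```text
clock: 75.65
eef_pos: [0.6048, 0.0007, 0.1289]
tool_rot: [1.0, -0.008, -0.0, 0.002]
ft_force: [-1.2, -0.5, -4.9]
grip_width: 0.0242
```

```bash
python3 -c "
from h import *
st();plan();grab('wrist','w32')"; python3 hole.py w32
```

```text
t 75.65 [0.6048 0.0007 0.1289] yaw -0.93 rad -0.0008 tan -0.0044 j [ 0.0035  0.4944  0.1494  1.2267 -0.0044  1.5906] w 24.2
t 75.65 eef [0.6048 0.0007 0.1289] yaw -0.93 w 24.2 F [-1.1577 -0.4584 -4.8747] tilt [-0.0008 -0.0044 -1.    ]
  shift [0. 0. 0.] turn None
hole [604.   10.9] [27.2 11.3] 0.0
0.085 162 x 0.5935 0.6174 y 0.0143 0.0156
0.095 217 x 0.5936 0.6174 y 0.0143 0.0156
0.105 249 x 0.5934 0.6174 y 0.0140 0.0155
0.115 288 x 0.5935 0.6174 y 0.0141 0.0154
0.125 346 x 0.5935 0.6174 y 0.0139 0.0154
0.135 408 x 0.5934 0.6174 y 0.0141 0.0153
0.145 660 x 0.5868 0.6234 y 0.0102 0.0153
0.155 906 x 0.5851 0.6235 y 0.0075 0.0153
0.165 2069 x 0.5868 0.6233 y -0.0099 0.0152
```

Emit:
{"name": "send_rows", "arguments": {"increments": [[[-0.0015,0,0.006,0],[0,0,0.005,0],[0,0,0,0],[0,0,0,0],[0,0,0,0],[0,0,0,0],[0,0,0,0],[0,0,0,0]]]}}

```text
clock: 76.5
eef_pos: [0.6028, 0.0007, 0.1166]
tool_rot: [1.0, -0.008, -0.001, 0.002]
ft_force: [-0.2, -0.6, -4.3]
grip_width: 0.0241
```

```bash
python3 -c "
from h import *
st();plan();grab('wrist','w33')"; python3 hole.py w33
```

```text
t 76.50 [0.6028 0.0007 0.1166] yaw -0.93 rad -0.0015 tan -0.0044 j [ 0.0035  0.4996  0.1246  1.1973 -0.0044  1.5906] w 24.1
t 76.5 eef [0.6028 0.0007 0.1166] yaw -0.93 w 24.1 F [-0.2318 -0.6105 -4.2707] tilt [-0.0015 -0.0044 -1.    ]
  shift [0. 0. 0.] turn None
hole [604.1  10.9] [10.8 27.1] 89.2
0.075 185 x 0.5915 0.6155 y 0.0144 0.0155
0.085 225 x 0.5915 0.6155 y 0.0143 0.0156
0.095 261 x 0.5916 0.6155 y 0.0141 0.0156
0.105 298 x 0.5915 0.6155 y 0.0140 0.0155
0.115 355 x 0.5915 0.6154 y 0.0142 0.0154
0.125 435 x 0.5915 0.6155 y 0.0139 0.0154
0.135 741 x 0.5847 0.6216 y 0.0101 0.0152
0.145 960 x 0.5832 0.6216 y 0.0074 0.0153
0.155 4594 x 0.5857 0.6206 y -0.0098 0.0149
0.165 1257 x 0.5848 0.6219 y -0.0104 0.0127
```

Emit:
{"name": "send_rows", "arguments": {"increments": [[[0.0005,0,0.004,0],[0,0,0.005,0],[0,0,0.005,0],[0,0,0,0],[0,0,0,0],[0,0,0,0],[0,0,0,0],[0,0,0,0]]]}}

```text
clock: 77.35
eef_pos: [0.6032, 0.0006, 0.1011]
tool_rot: [1.0, -0.008, -0.001, 0.002]
ft_force: [-0.5, -0.7, -4.7]
grip_width: 0.024
```

```bash
python3 -c "
from h import *
st();plan();grab('side','s34')
im=cv2.imread('pics/s34.png')[120:260,230:390];cv2.imwrite('pics/s34c.png',cv2.resize(im,None,fx=5,fy=4))"
```

```text
t 77.35 [0.6032 0.0006 0.1011] yaw -0.93 rad -0.0020 tan -0.0044 j [ 0.0034  0.5123  0.103   1.1635 -0.0043  1.5905] w 24.0
t 77.35 eef [0.6032 0.0006 0.1011] yaw -0.93 w 24.0 F [-0.5056 -0.6867 -4.6667] tilt [-0.002  -0.0044 -1.    ]
  shift [0. 0. 0.] turn None
```

View pics/s34c.png

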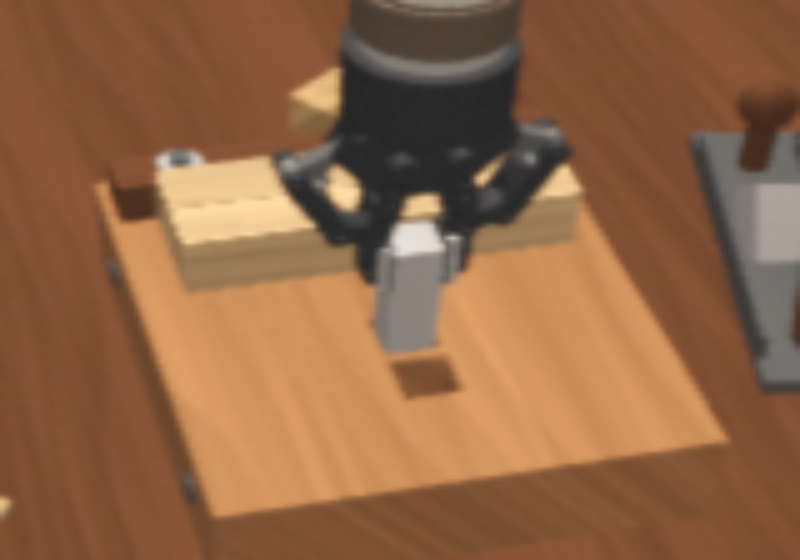

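Emit:
{"name": "send_rows", "arguments": {"increments": [[[0,0,0.006,0],[0,0,0.006,0],[0,0,0.006,0],[0,0,0.006,0],[0,0,0,0],[0,0,0,0],[0,0,0,0],[0,0,0,0]]]}}

```text
clock: 78.2
eef_pos: [0.6029, 0.0005, 0.0744]
tool_rot: [1.0, -0.008, -0.001, 0.002]
ft_force: [-0.3, 0.8, -3.8]
grip_width: 0.0241
```

```bash
python3 -c "
from h import *
st();plan()"
```

```text
t 78.20 [0.6029 0.0005 0.0744] yaw -0.93 rad -0.0027 tan -0.0044 j [ 0.0032  0.5344  0.0658  1.105  -0.0044  1.5903] w 24.1
t 78.2 eef [0.6029 0.0005 0.0744] yaw -0.93 w 24.1 F [-0.265   0.8362 -3.7954] tilt [-0.0027 -0.0044 -1.    ]
  shift [0. 0. 0.] turn None
```

Emit:
{"name": "send_rows", "arguments": {"increments": [[[0,0,0.005,0],[0,0,0.005,0],[0,0,0.003,0],[0,0,0.002,0],[0,0,0.002,0],[0,0,0,0],[0,0,0,0],[0,0,0,0]]]}}

```text
clock: 79.0
eef_pos: [0.6042, 0.0006, 0.0595]
tool_rot: [1.0, -0.008, 0.001, 0.002]
ft_force: [0.2, 0.1, -4.5]
grip_width: 0.0245
```

```bash
python3 -c "
from h import *
st();plan()"
```

```text
t 79.00 [0.6042 0.0006 0.0595] yaw -0.93 rad 0.0016 tan -0.0042 j [ 0.0032  0.547   0.045   1.0672 -0.0042  1.5902] w 24.5
t 79.0 eef [0.6042 0.0006 0.0595] yaw -0.93 w 24.5 F [ 0.1835  0.0824 -4.4624] tilt [ 0.0016 -0.0042 -1.    ]
  shift [0. 0. 0.] turn None
```

Emit:
{"name": "send_rows", "arguments": {"increments": [[[0,0,0,0],[0,0,0,0],[0,0,0,0],[0,0,0,0],[0,0,-0.015,0],[0,0,-0.02,0],[0,0,-0.03,0],[0,0,-0.03,0]]], "hand": 0}}

```text
clock: 79.8
eef_pos: [0.6024, 0.0009, 0.1541]
tool_rot: [1.0, -0.008, -0.002, 0.002]
ft_force: [0.5, 0.3, 0.0]
grip_width: 0.0426
```

```bash
python3 -c "
from h import *
st();plan(.538,-.30,.17,-11);grab('side','s35');grab('wrist','w35')
from fit import fit
fit((.57,.64,-.03,.04),.085,.13,'dog',['s35','w35'])
fit((.49,.72,.03,.13),.109,.12,'AB',['w35','s35'])
"
```

```text
t 79.80 [0.6024 0.0009 0.1541] yaw -0.94 rad -0.0039 tan -0.0042 j [ 0.0038  0.4772  0.189   1.2865 -0.0042  1.5909] w 42.6
t 79.8 eef [0.6024 0.0009 0.1541] yaw -0.94 w 42.6 F [0.5451 0.25   0.0314] tilt [-0.0039 -0.0042 -1.    ]
  shift [-0.0596  0.302  -0.0144] turn 10.06
dog s35 91 z 0.1059 c [606.1   2.6] size [29.7 25.2] ang 89.0
dog w35 1315 z 0.1053 c [604.8   2.9] size [25.1 24.9] ang 90.0
AB w35 43005 z 0.1114 c [609.6  92. ] size [ 67.9 200.4] ang 89.1
AB s35 1150 z 0.1121 c [611.7  90.7] size [ 72.1 201.3] ang 89.5
```

View pics/w35.png

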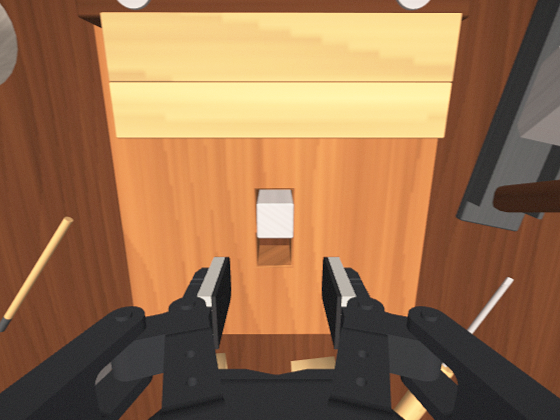

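View pics/s35.png

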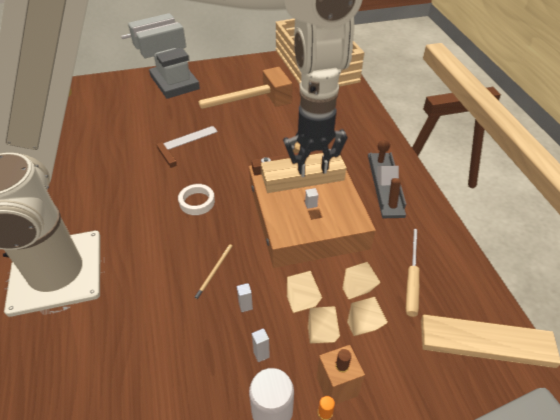

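```bash
python3 -c "
from h import *
for t in ['s35','scene0','w16','w15']:
  W=world(dict(np.load(t+'.npz'))).reshape(-1,3)
  print(t)
  m=(W[:,0]>.49)&(W[:,0]<.592)&(W[:,1]>-.365)&(W[:,1]<-.265)&(W[:,2]>.004); q=W[m]
  a=np.radians(-11.2); L=(q[:,:2]-[.538,-.310])@np.array([[np.cos(a),-np.sin(a)],[np.sin(a),np.cos(a)]])
  for z in np.arange(.005,.08,.01):
    k=L[(q[:,2]>z)&(q[:,2]<=z+.01)]*1000
    if len(k)>4: print(round(z,3),len(k),'lx',np.round(np.percentile(k[:,0],[2,98])),'ly',np.round(np.percentile(k[:,1],[2,50,98])))
  k=q[abs(q[:,2]-.0745)<.003]
  if len(k)>50:
    r=cv2.minAreaRect((k[:,:2]*1000).astype(np.float32)); print(r)
"

```

```text
s35
0.005 30 lx [-25.  23.] ly [-14. -10.  16.]
0.015 30 lx [-25.  23.] ly [-16. -13.  19.]
0.025 26 lx [-25.  19.] ly [-19. -15.  24.]
0.035 30 lx [-25.  21.] ly [-22. -19.  29.]
0.045 36 lx [-25.  23.] ly [-26. -23.  21.]
0.055 36 lx [-25.  24.] ly [-29. -27.  18.]
0.065 419 lx [-25.  24.] ly [-32.  -3.  30.]
0.075 382 lx [-23.  24.] ly [-32.  -2.  29.]
((538.25, -310.7631530761719), (65.49808502197266, 50.22443771362305), 79.1399917602539)
scene0
0.005 15 lx [-26.   2.] ly [26. 31. 35.]
0.015 39 lx [-25.  25.] ly [-5. 31. 36.]
0.025 44 lx [-22.  27.] ly [-2. 31. 37.]
0.035 52 lx [-18.  27.] ly [-14.  28.  37.]
0.045 57 lx [-18.  28.] ly [-21.  29.  36.]
0.055 69 lx [-19.  27.] ly [-22.  29.  38.]
0.065 163 lx [-25.  26.] ly [-30.   5.  35.]
0.075 37 lx [-18.  27.] ly [-25.   5.  38.]
((539.4032592773438, -306.19268798828125), (72.03015899658203, 53.20056915283203), 78.19086456298828)
w16
0.065 4914 lx [-26.  22.] ly [-32.   0.  29.]
0.075 1255 lx [-26.  22.] ly [-32.   0.  29.]
((536.032470703125, -311.1436462402344), (64.3110580444336, 50.10277557373047), 79.29985046386719)
w15
0.065 3385 lx [-26.  22.] ly [-32.   0.  29.]
0.075 821 lx [-26.  22.] ly [-32.   0.  29.]
((536.008544921875, -311.3123779296875), (64.40856170654297, 49.94395446777344), 79.39595031738281)
```

Emit:
{"name": "send_rows", "arguments": {"increments": [[[-0.007,0.03,0,1.2],[-0.006,0.04,0,1.2],[-0.005,0.04,0,1.2],[-0.004,0.04,0,1.2],[-0.003,0.04,0,1.2],[-0.002,0.04,0,1.2],[-0.002,0.04,0,1.2],[-0.001,0.035,0,1.2]]], "hand": -0.6}}

```text
clock: 80.7
eef_pos: [0.549, -0.305, 0.1571]
tool_rot: [0.996, -0.089, 0.005, 0.001]
ft_force: [0.5, -0.0, 0.2]
grip_width: 0.0681
```

```bash
python3 -c "
from h import *
st();plan(.537,-.311,.1,-10.7);grab('wrist','w36')"
```

```text
t 80.70 [ 0.549  -0.305   0.1571] yaw -10.22 rad 0.0098 tan 0.0027 j [-0.5085  0.5158  0.2595  1.3047  0.0027  1.2407] w 68.1
t 80.7 eef [ 0.549  -0.305   0.1571] yaw -10.22 w 68.1 F [ 0.5226 -0.0268  0.2194] tilt [ 0.0099 -0.0024 -0.9999]
  shift [-0.0113  0.008   0.057 ] turn 0.48
```

View pics/w36.png

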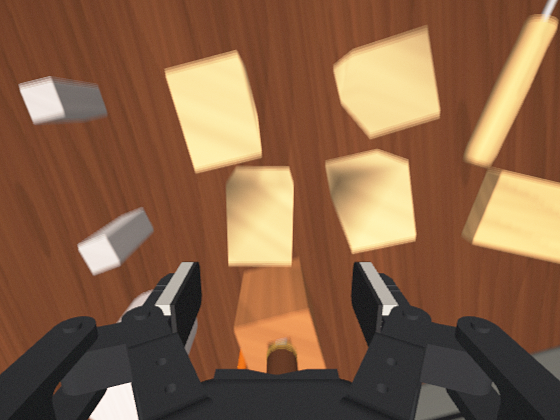

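Emit:
{"name": "send_rows", "arguments": {"increments": [[[-0.006,0.004,0.01,0.5],[-0.005,0.004,0.012,0],[0,0,0.012,0],[0,0,0.012,0],[0,0,0.012,0],[0,0,0,0],[0,0,0,0],[0,0,0,0]]]}}

```text
clock: 81.55
eef_pos: [0.5347, -0.3184, 0.0923]
tool_rot: [0.995, -0.098, 0.004, 0.002]
ft_force: [-0.1, 0.4, 0.8]
grip_width: 0.0684
```

```bash
python3 -c "
from h import *
st();plan(.537,-.311,.028,-10.7);grab('wrist','w37')
from fit import fit
fit((.49,.592,-.365,-.265),.072,.08,'wC',['w37'])"
```

```text
t 81.55 [ 0.5347 -0.3184  0.0923] yaw -11.30 rad 0.0087 tan -0.0006 j [-0.5368  0.5467  0.137   1.1523 -0.0006  1.2312] w 68.4
t 81.55 eef [ 0.5347 -0.3184  0.0923] yaw -11.3 w 68.4 F [-0.0773  0.3812  0.7897] tilt [ 0.0072 -0.005  -1.    ]
  shift [ 0.0003 -0.0079  0.0643] turn -0.6
wC w37 9601 z 0.0744 c [ 536.3 -311.2] size [65.  50.2] ang 79.4
```

View pics/w37.png

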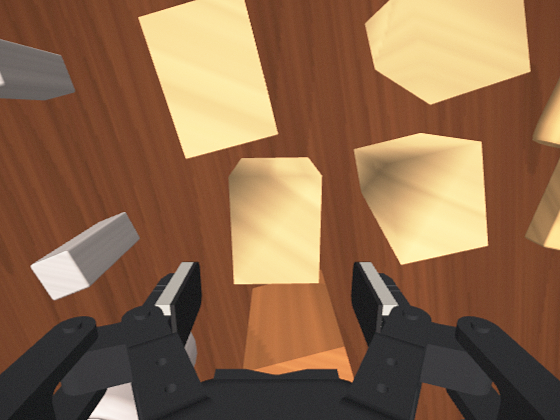

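Emit:
{"name": "send_rows", "arguments": {"increments": [[[0,-0.008,0.01,-0.6],[0,0,0.012,0],[0,0,0.012,0],[0,0,0.012,0],[0,0,0.012,0],[0,0,0.003,0],[0,0,0,0],[0,0,0,0]]]}}

```text
clock: 82.4
eef_pos: [0.5373, -0.31, 0.0259]
tool_rot: [0.996, -0.093, 0.004, 0.002]
ft_force: [0.5, 0.3, 0.5]
grip_width: 0.0684
```

```bash
python3 -c "
from h import *
st();plan(.5365,-.311,.028,-10.7);grab('wrist','w38')"
```

```text
t 82.40 [ 0.5373 -0.31    0.0259] yaw -10.61 rad 0.0092 tan -0.0006 j [-0.523   0.6031  0.0468  1.0054 -0.0006  1.2331] w 68.4
t 82.4 eef [ 0.5373 -0.31    0.0259] yaw -10.61 w 68.4 F [0.4778 0.2587 0.4787] tilt [ 0.0076 -0.0051 -1.    ]
  shift [-0.0005  0.0012 -0.0021] turn 0.09
```

View pics/w38.png

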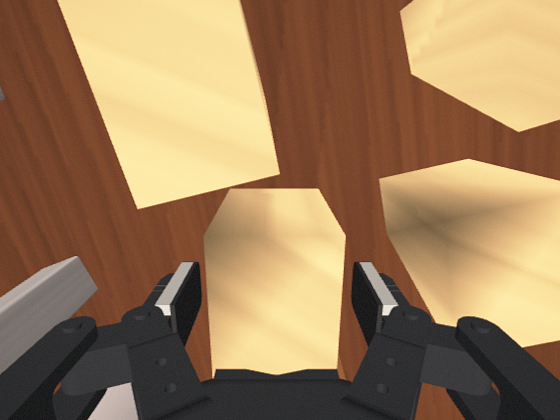

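Emit:
{"name": "send_rows", "arguments": {"increments": [[[0,0.001,-0.002,0],[0,0,0,0],[0,0,0,0],[0,0,0,0],[0,0,0,0],[0,0,0,0],[0,0,0,0],[0,0,0,0]]], "hand": 1}}

```text
clock: 83.25
eef_pos: [0.5384, -0.3121, 0.0305]
tool_rot: [0.996, -0.093, 0.006, 0.003]
ft_force: [0.2, 0.6, -1.0]
grip_width: 0.0489
```

```bash
python3 -c "
from h import *
st();plan(.605,.0235,.16,-1);grab('wrist','w39')
W=world(dict(np.load('w39.npz'))).reshape(-1,3);q=W[(abs(W[:,2]-.075)<.004)&(W[:,0]>.5)&(W[:,0]<.58)&(W[:,1]>-.34)&(W[:,1]<-.265)];print(np.percentile(q[:,1],[1,99]),q[abs(q[:,0]-.537)<.005][:,1].max())"
```

```text
t 83.25 [ 0.5384 -0.3121  0.0305] yaw -10.63 rad 0.0134 tan -0.0007 j [-0.525   0.5987  0.0525  1.0112 -0.0007  1.2314] w 48.9
t 83.25 eef [ 0.5384 -0.3121  0.0305] yaw -10.63 w 48.9 F [ 0.1598  0.5795 -0.9632] tilt [ 0.0112 -0.0073 -0.9999]
  shift [ 0.0052 -0.3414 -0.1311] turn -9.63
[-0.3389 -0.2778] -0.2777470678115509
```

Emit:
{"name": "send_rows", "arguments": {"increments": [[[0,0,-0.015,0],[0,0,-0.025,0],[0,0,-0.025,0],[0,0,-0.025,0],[0,0,-0.025,0],[0,0,-0.025,0],[0,0,0,0],[0,0,0,0]]]}}

```text
clock: 84.1
eef_pos: [0.5352, -0.31, 0.1728]
tool_rot: [0.996, -0.093, 0.003, 0.002]
ft_force: [-0.5, -0.0, -0.6]
grip_width: 0.0489
```

Emit:
{"name": "send_rows", "arguments": {"increments": [[[0.001,-0.03,0,-1.2],[0.001,-0.035,0,-1.2],[0.002,-0.035,0,-1.2],[0.004,-0.035,0,-1.2],[0.006,-0.035,0,-1.2],[0.007,-0.035,0,-1.2],[0.008,-0.035,0,-1.2],[0.009,-0.035,0,-1.2]]]}}

```text
clock: 84.9
eef_pos: [0.5982, -0.0353, 0.158]
tool_rot: [1.0, -0.011, -0.006, 0.001]
ft_force: [0.6, -0.5, -1.3]
grip_width: 0.0489
```

```bash
python3 -c "
from h import *
st();plan(.605,.0215,.165,-1)"
```

```text
t 84.90 [ 0.5982 -0.0353  0.158 ] yaw -1.30 rad -0.0128 tan -0.0023 j [-0.0577  0.4761  0.1975  1.305  -0.0023  1.5358] w 48.9
t 84.9 eef [ 0.5982 -0.0353  0.158 ] yaw -1.3 w 48.9 F [ 0.6483 -0.5264 -1.318 ] tilt [-0.0129 -0.0015 -0.9999]
  shift [ 0.0054 -0.0569 -0.0071] turn -0.3
```

Emit:
{"name": "send_rows", "arguments": {"increments": [[[0.003,-0.028,-0.01,-0.3],[0.003,-0.028,0,0],[0,0,0,0],[0,0,0,0],[0,0,0,0],[0,0,0,0],[0,0,0,0],[0,0,0,0]]]}}

```text
clock: 85.7
eef_pos: [0.601, 0.0254, 0.1575]
tool_rot: [1.0, -0.006, -0.015, 0.001]
ft_force: [-0.6, 0.1, -1.1]
grip_width: 0.0487
```

```bash
python3 -c "
from h import *
st();plan(.605,.0215,.14,-1);grab('wrist','w40');grab('side','s40')
im=cv2.imread('pics/s40.png')[120:260,230:390];cv2.imwrite('pics/s40c.png',cv2.resize(im,None,fx=5,fy=4))"; python3 hole.py w40
```

```text
t 85.70 [0.601  0.0254 0.1575] yaw -0.73 rad -0.0293 tan -0.0004 j [ 0.0424  0.4951  0.2264  1.3314 -0.0004  1.626 ] w 48.7
t 85.7 eef [0.601  0.0254 0.1575] yaw -0.73 w 48.7 F [-0.589   0.1384 -1.1019] tilt [-0.0292 -0.0016 -0.9996]
  shift [0.0045 0.0038 0.0174] turn 0.27
```

View pics/w40.png

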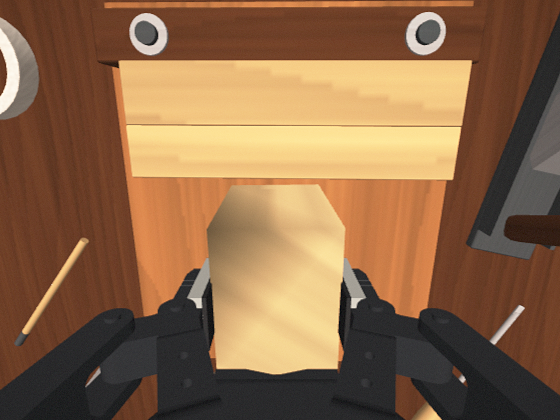

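View pics/s40c.png

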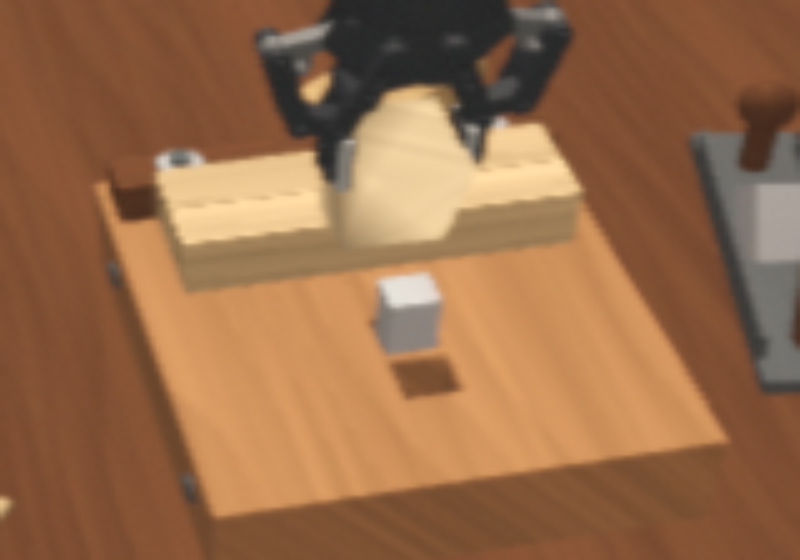

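```bash
cat > wf.py <<'E'
from h import *
import sys
W=world(dict(np.load(sys.argv[1]+'.npz'))).reshape(-1,3)
for z in np.arange(.08,.21,.01):
    k=W[(W[:,2]>z)&(W[:,2]<z+.01)&(abs(W[:,0]-.605)<.018)&(W[:,1]>.0)&(W[:,1]<.075)]
    if len(k)>20: print(round(z,3),len(k),np.round(np.percentile(k[:,1],[1,50,99]),4))
k=W[(abs(W[:,2]-.1115)<.003)&(abs(W[:,0]-.605)<.07)&(W[:,1]>.03)&(W[:,1]<.1)]
print('stave front y',np.percentile(k[:,1],.5), 'at sides',[k[abs(k[:,0]-x)<.006][:,1].min().round(4) for x in (.56,.58,.605,.63,.65) if (abs(k[:,0]-x)<.006).any()])
E
python3 wf.py w40; python3 -c "
from h import *
from fit import fit
fit((.57,.64,-.03,.02),.102,.108,'dog',['s40'])"
```

```text
0.1 28 [0.0577 0.0656 0.0734]
0.11 1605 [0.058  0.0667 0.0748]
0.12 54 [0.0572 0.0575 0.0577]
0.13 257 [0.0573 0.0576 0.0579]
0.14 299 [0.0572 0.0575 0.0578]
0.15 356 [0.0572 0.0575 0.0578]
0.16 423 [0.0571 0.0575 0.0578]
0.17 529 [0.057  0.0574 0.0579]
0.18 621 [0.057  0.0574 0.0579]
0.19 784 [0.0569 0.0574 0.0578]
0.2 12556 [0.0007 0.0319 0.0574]
stave front y 0.05780693058285738 at sides [np.float64(0.0588), np.float64(0.0586), np.float64(0.0578), np.float64(0.0575), np.float64(0.0576)]
dog s40 85 z 0.1057 c [606.    1.3] size [25.8 24.5] ang 87.8
```

Emit:
{"name": "send_rows", "arguments": {"increments": [[[0.004,0.002,0,-0.2],[0,0,0.006,0],[0,0,0.006,0],[0,0,0.005,0],[0,0,0,0],[0,0,0,0],[0,0,0,0],[0,0,0,0]]]}}

```text
clock: 86.6
eef_pos: [0.6048, 0.0229, 0.1388]
tool_rot: [1.0, -0.005, -0.015, 0.001]
ft_force: [-0.2, -0.3, -0.9]
grip_width: 0.0486
```

```bash
python3 -c "
from h import *
st();plan();grab('wrist','w41')"; python3 wf.py w41
```

```text
t 86.60 [0.6048 0.0229 0.1388] yaw -0.54 rad -0.0293 tan -0.0005 j [ 0.0381  0.5129  0.2057  1.293  -0.0005  1.6182] w 48.6
t 86.6 eef [0.6048 0.0229 0.1388] yaw -0.54 w 48.6 F [-0.2129 -0.3313 -0.853 ] tilt [-0.0293 -0.0016 -0.9996]
  shift [0. 0. 0.] turn None
0.1 30 [0.0548 0.0629 0.0738]
0.11 2198 [0.0548 0.0655 0.0748]
0.12 291 [0.0547 0.055  0.0553]
0.13 351 [0.0546 0.055  0.0553]
0.14 424 [0.0546 0.0549 0.0553]
0.15 494 [0.0545 0.0549 0.0553]
0.16 608 [0.0544 0.0549 0.0553]
0.17 743 [0.0544 0.0549 0.0553]
0.18 12245 [0.0007 0.0308 0.055 ]
stave front y 0.05503871102903628 at sides [np.float64(0.0583), np.float64(0.0548), np.float64(0.0547), np.float64(0.0548), np.float64(0.0569)]
```

Emit:
{"name": "send_rows", "arguments": {"increments": [[[0,-0.0005,0.004,0],[0,0,0.004,0],[0,0,0.004,0],[0,0,0.004,0],[0,0,0,0],[0,0,0,0],[0,0,0,0],[0,0,0,0]]]}}

```text
clock: 87.45
eef_pos: [0.6047, 0.0242, 0.1219]
tool_rot: [1.0, -0.004, -0.014, 0.0]
ft_force: [-0.2, 0.5, -0.9]
grip_width: 0.049
```

```bash
python3 -c "
from h import *
st();plan();grab('wrist','w42')"; python3 wf.py w42
```

```text
t 87.45 [0.6047 0.0242 0.1219] yaw -0.50 rad -0.0280 tan 0.0008 j [0.0396 0.5223 0.176  1.2525 0.0008 1.6191] w 49.0
t 87.45 eef [0.6047 0.0242 0.1219] yaw -0.5 w 49.0 F [-0.179   0.4575 -0.9012] tilt [-0.028  -0.0003 -0.9996]
  shift [0. 0. 0.] turn None
0.1 211 [0.0559 0.0564 0.0738]
0.11 2606 [0.0561 0.0654 0.0749]
0.12 392 [0.0559 0.0562 0.0566]
0.13 472 [0.0559 0.0562 0.0566]
0.14 569 [0.0557 0.0561 0.0566]
0.15 716 [0.0556 0.0561 0.0565]
0.16 12719 [0.0007 0.032  0.0563]
0.2 150 [0.0325 0.0404 0.0417]
stave front y 0.056282914277755024 at sides [np.float64(0.0588), np.float64(0.0561), np.float64(0.056), np.float64(0.0561), np.float64(0.0569)]
```

Emit:
{"name": "send_rows", "arguments": {"increments": [[[0,0,0.004,0],[0,0,0.004,0],[0,0,0.004,0],[0,0,0.004,0],[0,0,0.004,0],[0,0,0.004,0],[0,0,0,0],[0,0,0,0]]]}}

```text
clock: 88.3
eef_pos: [0.6061, 0.0252, 0.1121]
tool_rot: [1.0, -0.005, -0.007, -0.001]
ft_force: [-0.5, 1.3, -1.2]
grip_width: 0.0489
```

```bash
python3 -c "
from h import *
st();plan();grab('wrist','w43')"; python3 wf.py w43
```

```text
t 88.30 [0.6061 0.0252 0.1121] yaw -0.59 rad -0.0134 tan 0.0018 j [0.0406 0.5198 0.1456 1.2101 0.0018 1.6218] w 48.9
t 88.3 eef [0.6061 0.0252 0.1121] yaw -0.59 w 48.9 F [-0.4643  1.275  -1.171 ] tilt [-0.0135  0.0012 -0.9999]
  shift [0. 0. 0.] turn None
0.1 77 [0.057  0.0574 0.0746]
0.11 2945 [0.057  0.0654 0.0748]
0.12 468 [0.0568 0.0572 0.0576]
0.13 582 [0.0567 0.0571 0.0575]
0.14 693 [0.0567 0.0571 0.0575]
0.15 12906 [0.0008 0.0327 0.0572]
0.19 143 [0.0333 0.0414 0.0423]
0.2 3808 [0.0334 0.0351 0.0422]
stave front y 0.0572238594154103 at sides [np.float64(0.0585), np.float64(0.057), np.float64(0.0568), np.float64(0.0569), np.float64(0.0571)]
```

```bash
python3 -c "
from h import *
for t in ('w42','w43'):
  W=world(dict(np.load(t+'.npz'))).reshape(-1,3)
  k=W[(abs(W[:,0]-.605)<.018)&(W[:,1]>.01)&(W[:,1]<.05)&(W[:,2]>.13)&(W[:,2]<.18)];print(t,np.median(k[:,2]))
"
```

```text
w42 0.1669524020888266
w43 0.1571185049870797
```

Emit:
{"name": "send_rows", "arguments": {"increments": [[[0,0,0.008,0],[0,0,0.01,0],[0,0,0.012,0],[0,0,0.012,0],[0,0,0.012,0],[0,0,0.012,0],[0,0,0.012,0],[0,0,0.012,0]]]}}

```text
clock: 89.15
eef_pos: [0.6103, 0.0265, 0.1043]
tool_rot: [1.0, -0.008, 0.021, -0.003]
ft_force: [-25.4, 1.0, 60.2]
grip_width: 0.0494
```

```bash
python3 -c "
from h import *
st();plan();c=grab('wrist','w44');W=world(c).reshape(-1,3)
k=W[(abs(W[:,0]-.605)<.018)&(W[:,1]>.01)&(W[:,1]<.05)&(W[:,2]>.12)&(W[:,2]<.18)];print(np.median(k[:,2]))"; python3 wf.py w44
```

```text
t 89.15 [0.6103 0.0265 0.1043] yaw -0.90 rad 0.0421 tan 0.0031 j [0.0418 0.4895 0.0732 1.1124 0.0031 1.6283] w 49.4
t 89.15 eef [0.6103 0.0265 0.1043] yaw -0.9 w 49.4 F [-25.4044   0.9922  60.1518] tilt [ 0.0419  0.0049 -0.9991]
  shift [0. 0. 0.] turn None
0.14965254316347837
0.1 29 [0.0579 0.0671 0.0743]
0.11 3136 [0.0577 0.0656 0.0748]
0.12 500 [0.0577 0.0582 0.0587]
0.13 634 [0.0578 0.0583 0.0589]
0.14 9675 [0.0013 0.0383 0.0588]
0.15 3851 [0.0003 0.0212 0.0577]
0.18 88 [0.0417 0.0425 0.0435]
0.19 2731 [0.0344 0.036  0.0433]
0.2 5033 [0.0351 0.0367 0.0434]
stave front y 0.05772463165506059 at sides [np.float64(0.0584), np.float64(0.0584), np.float64(0.0576), np.float64(0.0572), np.float64(0.0571)]
```

View pics/w44.png

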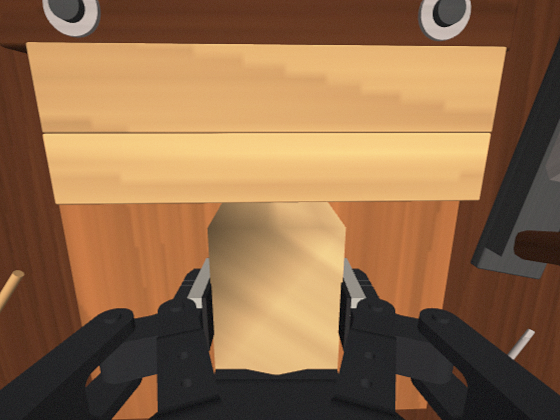

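```bash
python3 -c "
from h import *
grab('side','s44');grab('scene','c44')
im=cv2.imread('pics/s44.png')[120:260,230:390];cv2.imwrite('pics/s44c.png',cv2.resize(im,None,fx=5,fy=4))
im=cv2.imread('pics/c44.png')[160:310,200:380];cv2.imwrite('pics/c44c.png',cv2.resize(im,None,fx=4.4,fy=4))
from fit import fit
fit((.57,.64,-.04,.02),.102,.108,'dog',['s44']);st()
c=dict(np.load('s44.npz'));W=world(c).reshape(-1,3)
for z in np.arange(.07,.16,.01):
  k=W[(W[:,2]>z)&(W[:,2]<z+.01)&(abs(W[:,0]-.606)<.012)&(W[:,1]>-.04)&(W[:,1]<.06)]
  if len(k)>3: print(round(z,3),len(k),np.round(np.percentile(k[:,1],[2,50,98]),4))
"
```

```text
dog s44 103 z 0.1056 c [609.   -1.4] size [31.3 50.3] ang 81.0
t 89.30 [0.6103 0.0265 0.1043] yaw -0.90 rad 0.0421 tan 0.0030 j [0.0418 0.4895 0.0732 1.1123 0.0031 1.6282] w 49.4
0.07 42 [-0.0205 -0.0123  0.0198]
0.08 35 [-0.0157 -0.0127  0.0171]
0.09 34 [-0.0156 -0.0136  0.013 ]
0.1 106 [-0.0154 -0.0037  0.0105]
0.11 18 [0.0047 0.0067 0.0093]
0.12 21 [0.0014 0.0035 0.0061]
0.13 20 [-0.0022  0.0005  0.0025]
0.14 72 [-0.005   0.0205  0.0572]
0.15 128 [-0.0056  0.0189  0.0549]
```

View pics/s44c.png

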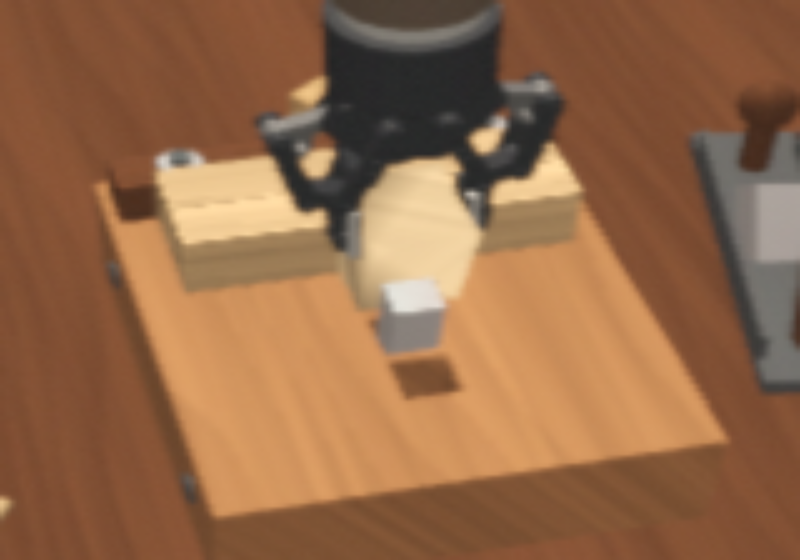

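View pics/c44c.png

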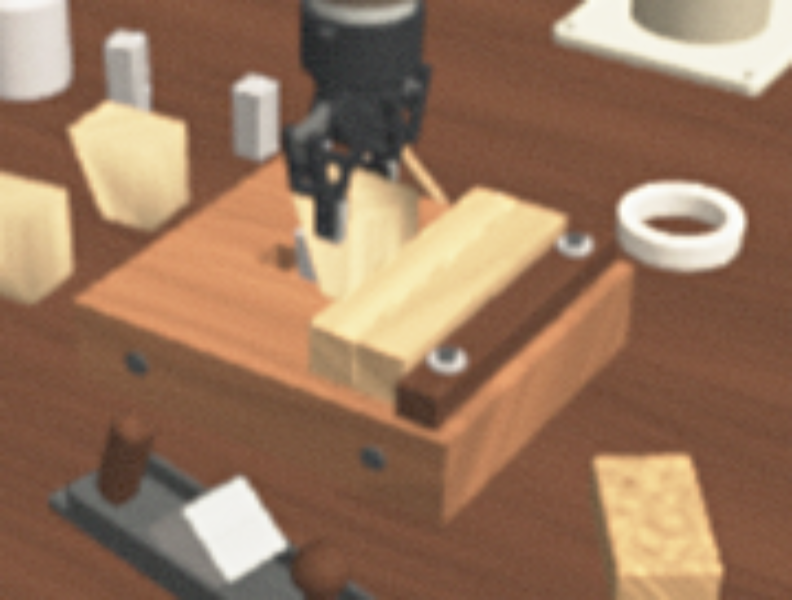

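Emit:
{"name": "send_rows", "arguments": {"increments": [[[0,0,0,0],[0,0,0,0],[0,0,0,0],[0,0,0,0],[0,0,0,0],[0,0,-0.02,0],[0,0,-0.03,0],[0,0,-0.03,0]]], "hand": -0.5}}

```text
clock: 90.1
eef_pos: [0.602, 0.0251, 0.1762]
tool_rot: [1.0, -0.008, 0.012, -0.001]
ft_force: [-0.0, 1.0, 0.6]
grip_width: 0.0642
```

```bash
python3 -c "
from h import *
st();plan();c=grab('wrist','w45');W=world(c).reshape(-1,3)
k=W[(abs(W[:,0]-.605)<.03)&(W[:,1]>.0)&(W[:,1]<.056)&(W[:,2]>.13)&(W[:,2]<.165)];print(len(k),np.median(k[:,2]))
A=np.c_[k[:,:2]-[.605,.027],np.ones(len(k))];print('top plane',np.linalg.lstsq(A,k[:,2],rcond=None)[0])
print(cv2.minAreaRect((k[:,:2]*1000).astype(np.float32)))
grab('side','s45')
c=dict(np.load('s45.npz'));W=world(c).reshape(-1,3)
k=W[(abs(W[:,0]-.605)<.03)&(W[:,1]>.0)&(W[:,1]<.056)&(W[:,2]>.13)&(W[:,2]<.165)];print(len(k),np.median(k[:,2]))
"; python3 wf.py w45
```

```text
t 90.10 [0.602  0.0251 0.1762] yaw -0.91 rad 0.0240 tan 0.0015 j [0.0409 0.4425 0.1923 1.2966 0.0015 1.6276] w 64.2
t 90.1 eef [0.602  0.0251 0.1762] yaw -0.91 w 64.2 F [-0.0476  1.0077  0.5885] tilt [ 0.024   0.0025 -0.9997]
  shift [0. 0. 0.] turn None
7621 0.15065953327209314
top plane [ 0.0212 -0.018   0.1506]
((608.8886108398438, 28.01894760131836), (56.69182205200195, 50.27896499633789), 89.0054702758789)
410 0.15123877844397615
0.11 1465 [0.0578 0.0661 0.0748]
0.12 158 [0.0579 0.0583 0.0587]
0.13 148 [0.058  0.0585 0.059 ]
0.14 1435 [0.005  0.0469 0.059 ]
0.15 4560 [0.0005 0.0271 0.0581]
stave front y 0.05787562437499683 at sides [np.float64(0.0593), np.float64(0.0583), np.float64(0.058), np.float64(0.0575), np.float64(0.0575)]
```

View pics/w45.png

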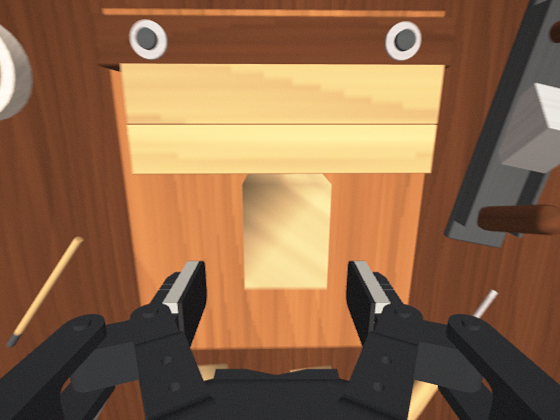

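Emit:
{"name": "send_rows", "arguments": {"increments": [[[-0.02,0,-0.03,0],[-0.03,0,-0.03,0],[-0.03,0,-0.03,0],[-0.03,0,0,0],[0,0,0,0],[0,0,0,0],[0,0,0,0],[0,0,0,0]]]}}

```text
clock: 91.0
eef_pos: [0.4886, 0.0265, 0.2574]
tool_rot: [1.0, -0.008, 0.008, -0.001]
ft_force: [0.0, 0.6, -0.7]
grip_width: 0.0638
```

```bash
python3 -c "
from h import *
st();grab('side','s46');grab('scene','c46');grab('wrist','w46')
from fit import fit
T=['s46','w46']
fit((.49,.73,.03,.13),.109,.12,'AB',T)
fit((.49,.73,.1,.19),.096,.1035,'fence',T)
fit((.57,.64,-.03,.07),.13,.165,'wedge',T)
fit((.49,.60,-.46,-.35),.12,.15,'rodtop',['s46'])
fit((.35,.46,-.47,-.37),.095,.115,'can',['s46'])
W=world(dict(np.load('w46.npz'))).reshape(-1,3)
for x in (.53,.57,.605,.65,.69):
  k=W[(abs(W[:,0]-x)<.01)&(abs(W[:,2]-.1113)<.002)&(W[:,1]>.02)&(W[:,1]<.15)]; f=W[(abs(W[:,0]-x)<.01)&(abs(W[:,2]-.0995)<.002)&(W[:,1]>.1)&(W[:,1]<.2)]
  if len(k) and len(f): print(x,'staves y',k[:,1].min(),k[:,1].max(),'fence',f[:,1].min())
im=cv2.imread('pics/s46.png')[120:260,230:390];cv2.imwrite('pics/s46c.png',cv2.resize(im,None,fx=5,fy=4))
im=cv2.imread('pics/c46.png')[140:310,160:380];cv2.imwrite('pics/c46c.png',cv2.resize(im,None,fx=3.6,fy=3.5))
"
```

```text
t 91.00 [0.4886 0.0265 0.2574] yaw -0.93 rad 0.0166 tan 0.0009 j [0.0536 0.191  0.0515 1.4148 0.0009 1.6407] w 63.8
AB s46 1266 z 0.1125 c [611.4  80.9] size [ 93.4 200.9] ang 89.6
AB w46 17844 z 0.1118 c [609.3  78.1] size [ 96.1 200.7] ang 89.2
fence s46 361 z 0.1001 c [607.6 132.5] size [230.3  55.5] ang 1.7
fence w46 8674 z 0.0995 c [606.3 129.1] size [ 54.8 229.9] ang 89.7
wedge s46 432 z 0.1513 c [610.4  26.5] size [67.  50.9] ang 88.4
wedge w46 4690 z 0.1506 c [608.6  26.7] size [64.6 51.1] ang 89.0
rodtop s46 149 z 0.1396 c [ 536.3 -413.2] size [22.5 22.7] ang 18.0
can s46 1289 z 0.105 c [ 406.7 -423.8] size [67.7 67.8] ang 32.8
0.53 staves y 0.060034372151060784 0.1272880176268394 fence 0.12881075718403673
0.57 staves y 0.059174770555482335 0.12686191337561029 fence 0.12835550372803775
0.605 staves y 0.05789469697473984 0.1254392504137103 fence 0.1270875404541787
0.65 staves y 0.05777781918785078 0.12490689147617197 fence 0.12641859730903438
0.69 staves y 0.05716193083373933 0.12429691173881602 fence 0.12593980697622062
```

View pics/s46c.png

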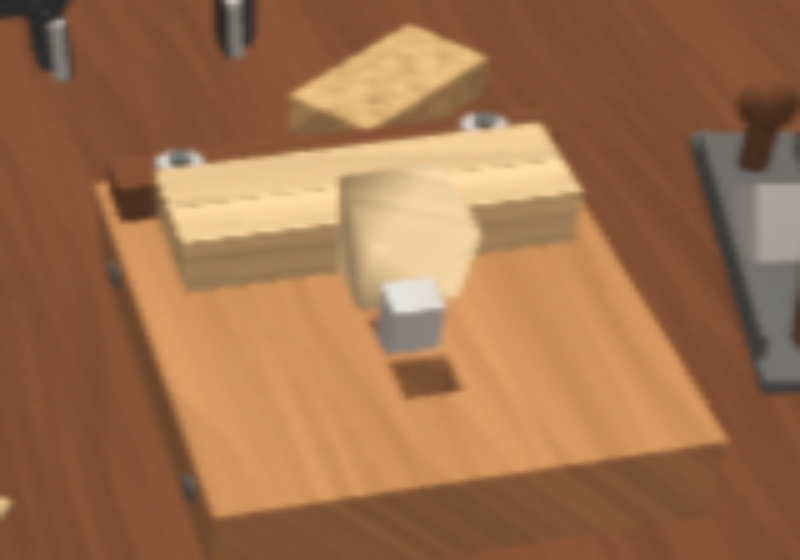

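View pics/c46c.png

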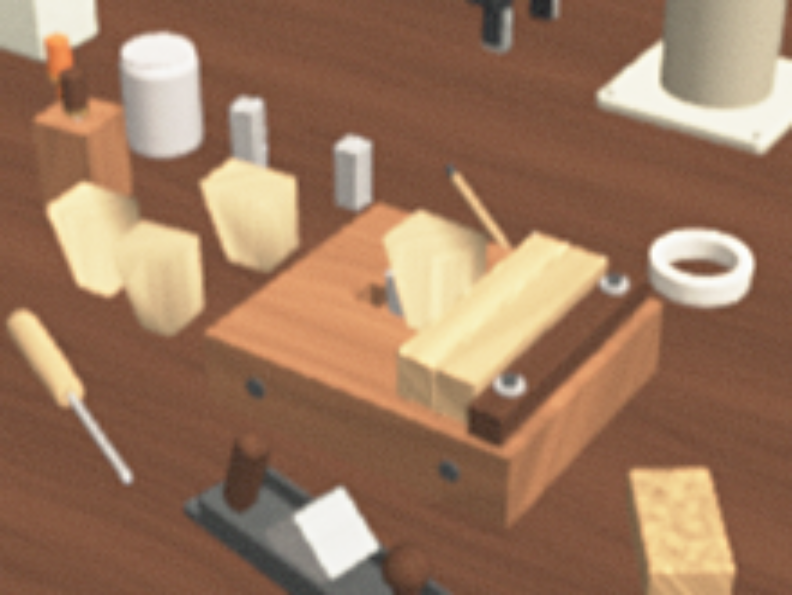

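View pics/s46.png

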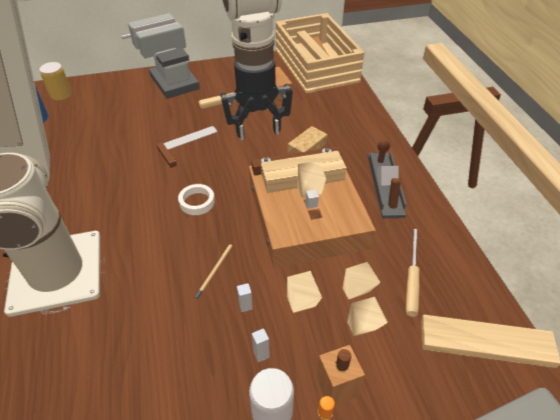

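```bash
python3 -c "
from workcell import order
print(order.job_done())"
```

```text
the job is handed in; nothing more can be done
None
```

The clamp-up is done and handed in after about 91 s of robot time, well inside the 210 s limit.

**What I did**
- Only two staves were there. I laid both on the bed and pushed them together against the fence.
- With two staves, the hole nearer the fence was the one to use. The rod measured it at about 54 mm deep and the depth image gave the same; the rod then went back in its stand.
- I stood the 90 mm dog in it. Its top is about 36 mm above the bed, 6 mm below the stave tops.
- I fitted the 38 mm wedge (wedge3) between dog and staves and pressed it down with about 60 N.

**Last checks**
- **Wedge:** after release it stayed put, with its foot about 6 mm above the bed.
- **Staves:** they lie parallel to the fence. The last image shows about 1.5 mm between staves and fence, within the camera calibration error.
- **Everything else:** the rod is in its stand, the can is upright, and the unused dogs and wedges are on the bench. The arm is clear of everything.

**What disagreed or was not ideal**
- The staves sit about 4 mm off the middle of the bed lengthwise.
- The wedge is tilted about 1°, and the dog leans a few mm in its hole under load.
- By my measurement the 78 mm dog would also have met the height rule. I took the 90 mm one because it had more margin.
- I chose the wedge from the measured gap and did not try the others. By the final gap the 42 mm wedge would probably have bitten too.
- The fingertips stood about 15 to 28 mm farther back than the text says, so the first grasp missed. After that I used the measured offset.

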